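Gauge the release packs, fit each its blank, clear the rest

TASK

Press the gauge fully home on the valve of each white release pack on the bench, holding it there for about half a second, working from the robot's left to its right, and read the rod: if its dark band comes fully clear of the barrel the pack is charged, if none of the band shows it is low (partly showing may be taken either way). Every charged pack must end with a round disc lying flat in its round recess, every low pack with a square plate lying flat in its square recess, and the other recess empty. Put all the discs and plates left over into the grey tray, stand the gauge upright back on the middle of its round mat, and do not disturb the other things on the bench.

Things in the scene. Friction and masses are not known exactly. Their poses are not given: they have to be found in the camera images.
- gauge_grip (a point): Pocket pressure gauge, loose, 0.13 to 0.21 kg, standing upright on the mat. This point: on its axis, half-way up the steel barrel (diameter 26 mm, from 28 to 82 mm above the gauge's lower lip), 55 mm above that lip; z up along the axis. Below it a black round bell, diameter 38 mm, 26 mm high, open underneath. The rod comes out of the barrel's top: leave 30 mm free above the barrel.
- gauge_bore (a point): Centre of the end of the bell's bore, 26 mm above the gauge's lip (29 mm below gauge_grip); bore diameter about 19 mm, 26 mm deep. To read a pack, lower the upright gauge over its valve stem until this point is on the stem's top (fully home). The rod's spring takes at most 6 N; pressing up to 20 N does no harm. Lifted off, the rod springs back.
- gauge_rod (a joint): How far the gauge's pale rod (diameter 9 mm) is pushed out of the barrel's top, m: 0 = rest (4 mm of rod shows). Fully home on a valve it reads from 0.004 (flat) to 0.020 (full). Its one dark band is 4 mm long: hidden below 0.010, fully clear of the barrel from 0.014. Spring 250 N/m; meaningful only while pressed home.
- mat: Round black rubber mat of the gauge, fixed, diameter 84 mm, 3 mm thick; origin at the centre of its underside.
- tray: Grey open tray for left-over blanks, fixed, 115 x 180 mm (x, y), 35 mm high, walls and floor 4 mm; origin at the centre of its underside.
- pack_left_valve (a point): Top centre of the brass valve stem of the left-hand (greatest y) release pack (may be absent: None), a white block 170 x 75 mm, 40 mm high, 2.2 kg, stands by its weight. Stem diameter 11 mm, 28 mm above the block's top, so 68 mm above the table. z up, x along the block's long side from stem to recesses: round recess centre at x = +52 mm, square recess centre at +111 mm.
- pack_left_round (a point): Centre of the floor of the round recess of the left-hand (greatest y) pack (None if absent): diameter 47 mm, 6 mm deep, black floor 34 mm above the table. Axes as the block's.
- pack_left_square (a point): Centre of the floor of the square recess of the left-hand (greatest y) pack (None if absent): 43 x 43 mm, sides along the block's x and y, 6 mm deep, black floor 34 mm above the table. Axes as the block's.
- pack_mid_valve (a point): Top centre of the brass valve stem of the middle release pack (may be absent: None), a white block 170 x 75 mm, 40 mm high, 2.2 kg, stands by its weight. Stem diameter 11 mm, 28 mm above the block's top, so 68 mm above the table. z up, x along the block's long side from stem to recesses: round recess centre at x = +52 mm, square recess centre at +111 mm.
- pack_mid_round (a point): Centre of the floor of the round recess of the middle pack (None if absent): diameter 47 mm, 6 mm deep, black floor 34 mm above the table. Axes as the block's.
- pack_mid_square (a point): Centre of the floor of the square recess of the middle pack (None if absent): 43 x 43 mm, sides along the block's x and y, 6 mm deep, black floor 34 mm above the table. Axes as the block's.
- pack_right_valve (a point): Top centre of the brass valve stem of the right-hand (least y) release pack (may be absent: None), a white block 170 x 75 mm, 40 mm high, 2.2 kg, stands by its weight. Stem diameter 11 mm, 28 mm above the block's top, so 68 mm above the table. z up, x along the block's long side from stem to recesses: round recess centre at x = +52 mm, square recess centre at +111 mm.
- pack_right_round (a point): Centre of the floor of the round recess of the right-hand (least y) pack (None if absent): diameter 47 mm, 6 mm deep, black floor 34 mm above the table. Axes as the block's.
- pack_right_square (a point): Centre of the floor of the square recess of the right-hand (least y) pack (None if absent): 43 x 43 mm, sides along the block's x and y, 6 mm deep, black floor 34 mm above the table. Axes as the block's.
- disc1_center (a point): Round closure disc, loose aluminium, diameter 44 mm, 12 mm thick, 50 g, lying on the table; this point is its centre, z along its axis. It fits any round recess and then stands 6 mm proud. The three discs are alike.
- disc2_center (a point): Round closure disc, loose aluminium, diameter 44 mm, 12 mm thick, 50 g, lying on the table; this point is its centre, z along its axis. It fits any round recess and then stands 6 mm proud. The three discs are alike.
- disc3_center (a point): Round closure disc, loose aluminium, diameter 44 mm, 12 mm thick, 50 g, lying on the table; this point is its centre, z along its axis. It fits any round recess and then stands 6 mm proud. The three discs are alike.
- plate1_center (a point): Square recharge plate, loose aluminium, 40 x 40 mm, 12 mm thick, 50 g, lying on the table; this point is its centre, x and y square to its sides. It fits any square recess and then stands 6 mm proud. The three plates are alike.
- plate2_center (a point): Square recharge plate, loose aluminium, 40 x 40 mm, 12 mm thick, 50 g, lying on the table; this point is its centre, x and y square to its sides. It fits any square recess and then stands 6 mm proud. The three plates are alike.
- plate3_center (a point): Square recharge plate, loose aluminium, 40 x 40 mm, 12 mm thick, 50 g, lying on the table; this point is its centre, x and y square to its sides. It fits any square recess and then stands 6 mm proud. The three plates are alike.
- mug: A white mug, 78 mm across, 90 mm high; not part of the job. Origin at the centre of its underside.
- nut: A steel ring nut, diameter 26 mm, 9 mm high, lying among the blanks; not part of the job. Origin at the centre of its underside.
- tape: A grey roll, diameter 90 mm, 24 mm high; not part of the job. Origin at the centre of its underside.
Mind the look-alikes: they are no part of the job. Leave any brown or pink look-alike of the part that bears plate3_center alone.

How it is judged:
On the way, in this order (a step that is already met when the one before it is completed fails the run):
1. the gauge is pressed fully home on the valve of the left-hand pack, if there is one, for 0.3 s (horizontal distance between gauge_grip and pack_left_valve below 0.007 m and z of gauge_grip in the frame of pack_left_valve below 0.032 m and angle between the z axis of gauge_grip and the z axis of pack_left_valve, either way round below 0.15 rad), for 0.3 s.
2. the gauge is pressed fully home on the valve of the middle pack, if there is one, for 0.3 s (horizontal distance between gauge_grip and pack_mid_valve below 0.007 m and z of gauge_grip in the frame of pack_mid_valve below 0.032 m and angle between the z axis of gauge_grip and the z axis of pack_mid_valve, either way round below 0.15 rad), for 0.3 s.
3. the gauge is pressed fully home on the valve of the right-hand pack, if there is one, for 0.3 s (horizontal distance between gauge_grip and pack_right_valve below 0.007 m and z of gauge_grip in the frame of pack_right_valve below 0.032 m and angle between the z axis of gauge_grip and the z axis of pack_right_valve, either way round below 0.15 rad), for 0.3 s.
At the end, for the whole second after the job is handed in: Each pack with rod over 14 mm has a round disc, under 10 mm a square plate (between: either), flat in its matching recess (4 mm off centre, 2.5 mm off the floor), other recess empty. All other blanks in the tray. Gauge upright, within 30 mm of the mat's centre. All at rest (horizontal distance between gauge_grip and mat below 0.03 m and angle between gauge_grip's own z axis and vertical below 0.1 rad and height (world z) of gauge_grip below 0.062 m and linear speed of gauge below 0.02 m/s and (not (height (world z) of core_left_c0 above 0.0575 m) or (((horizontal distance between disc1_center and pack_left_round below 0.004 m and z of disc1_center in the frame of pack_left_round below 0.0085 m and angle between disc1_center's own z axis and vertical below 0.08 rad and linear speed of disc1 below 0.02 m/s) or (horizontal distance between disc2_center and pack_left_round below 0.004 m and z of disc2_center in the frame of pack_left_round below 0.0085 m and angle between disc2_center's own z axis and vertical below 0.08 rad and linear speed of disc2 below 0.02 m/s) or (horizontal distance between disc3_center and pack_left_round below 0.004 m and z of disc3_center in the frame of pack_left_round below 0.0085 m and angle between disc3_center's own z axis and vertical below 0.08 rad and linear speed of disc3 below 0.02 m/s)) and horizontal distance between each of plate1_center, plate2_center, plate3_center and pack_left_square above 0.03 m)) and (not (height (world z) of core_left_c0 below 0.0535 m) or (((horizontal distance between plate1_center and pack_left_square below 0.004 m and z of plate1_center in the frame of pack_left_square below 0.0085 m and angle between plate1_center's own z axis and vertical below 0.08 rad and linear speed of plate1 below 0.02 m/s) or (horizontal distance between plate2_center and pack_left_square below 0.004 m and z of plate2_center in the frame of pack_left_square below 0.0085 m and angle between plate2_center's own z axis and vertical below 0.08 rad and linear speed of plate2 below 0.02 m/s) or (horizontal distance between plate3_center and pack_left_square below 0.004 m and z of plate3_center in the frame of pack_left_square below 0.0085 m and angle between plate3_center's own z axis and vertical below 0.08 rad and linear speed of plate3 below 0.02 m/s)) and horizontal distance between each of disc1_center, disc2_center, disc3_center and pack_left_round above 0.03 m)) and ((horizontal distance between disc1_center and pack_left_round below 0.004 m and z of disc1_center in the frame of pack_left_round below 0.0085 m and angle between disc1_center's own z axis and vertical below 0.08 rad and linear speed of disc1 below 0.02 m/s) or (horizontal distance between disc2_center and pack_left_round below 0.004 m and z of disc2_center in the frame of pack_left_round below 0.0085 m and angle between disc2_center's own z axis and vertical below 0.08 rad and linear speed of disc2 below 0.02 m/s) or (horizontal distance between disc3_center and pack_left_round below 0.004 m and z of disc3_center in the frame of pack_left_round below 0.0085 m and angle between disc3_center's own z axis and vertical below 0.08 rad and linear speed of disc3 below 0.02 m/s) or (horizontal distance between plate1_center and pack_left_square below 0.004 m and z of plate1_center in the frame of pack_left_square below 0.0085 m and angle between plate1_center's own z axis and vertical below 0.08 rad and linear speed of plate1 below 0.02 m/s) or (horizontal distance between plate2_center and pack_left_square below 0.004 m and z of plate2_center in the frame of pack_left_square below 0.0085 m and angle between plate2_center's own z axis and vertical below 0.08 rad and linear speed of plate2 below 0.02 m/s) or (horizontal distance between plate3_center and pack_left_square below 0.004 m and z of plate3_center in the frame of pack_left_square below 0.0085 m and angle between plate3_center's own z axis and vertical below 0.08 rad and linear speed of plate3 below 0.02 m/s)) and (not (height (world z) of core_mid_c0 above 0.0575 m) or (((horizontal distance between disc1_center and pack_mid_round below 0.004 m and z of disc1_center in the frame of pack_mid_round below 0.0085 m and angle between disc1_center's own z axis and vertical below 0.08 rad and linear speed of disc1 below 0.02 m/s) or (horizontal distance between disc2_center and pack_mid_round below 0.004 m and z of disc2_center in the frame of pack_mid_round below 0.0085 m and angle between disc2_center's own z axis and vertical below 0.08 rad and linear speed of disc2 below 0.02 m/s) or (horizontal distance between disc3_center and pack_mid_round below 0.004 m and z of disc3_center in the frame of pack_mid_round below 0.0085 m and angle between disc3_center's own z axis and vertical below 0.08 rad and linear speed of disc3 below 0.02 m/s)) and horizontal distance between each of plate1_center, plate2_center, plate3_center and pack_mid_square above 0.03 m)) and (not (height (world z) of core_mid_c0 below 0.0535 m) or (((horizontal distance between plate1_center and pack_mid_square below 0.004 m and z of plate1_center in the frame of pack_mid_square below 0.0085 m and angle between plate1_center's own z axis and vertical below 0.08 rad and linear speed of plate1 below 0.02 m/s) or (horizontal distance between plate2_center and pack_mid_square below 0.004 m and z of plate2_center in the frame of pack_mid_square below 0.0085 m and angle between plate2_center's own z axis and vertical below 0.08 rad and linear speed of plate2 below 0.02 m/s) or (horizontal distance between plate3_center and pack_mid_square below 0.004 m and z of plate3_center in the frame of pack_mid_square below 0.0085 m and angle between plate3_center's own z axis and vertical below 0.08 rad and linear speed of plate3 below 0.02 m/s)) and horizontal distance between each of disc1_center, disc2_center, disc3_center and pack_mid_round above 0.03 m)) and ((horizontal distance between disc1_center and pack_mid_round below 0.004 m and z of disc1_center in the frame of pack_mid_round below 0.0085 m and angle between disc1_center's own z axis and vertical below 0.08 rad and linear speed of disc1 below 0.02 m/s) or (horizontal distance between disc2_center and pack_mid_round below 0.004 m and z of disc2_center in the frame of pack_mid_round below 0.0085 m and angle between disc2_center's own z axis and vertical below 0.08 rad and linear speed of disc2 below 0.02 m/s) or (horizontal distance between disc3_center and pack_mid_round below 0.004 m and z of disc3_center in the frame of pack_mid_round below 0.0085 m and angle between disc3_center's own z axis and vertical below 0.08 rad and linear speed of disc3 below 0.02 m/s) or (horizontal distance between plate1_center and pack_mid_square below 0.004 m and z of plate1_center in the frame of pack_mid_square below 0.0085 m and angle between plate1_center's own z axis and vertical below 0.08 rad and linear speed of plate1 below 0.02 m/s) or (horizontal distance between plate2_center and pack_mid_square below 0.004 m and z of plate2_center in the frame of pack_mid_square below 0.0085 m and angle between plate2_center's own z axis and vertical below 0.08 rad and linear speed of plate2 below 0.02 m/s) or (horizontal distance between plate3_center and pack_mid_square below 0.004 m and z of plate3_center in the frame of pack_mid_square below 0.0085 m and angle between plate3_center's own z axis and vertical below 0.08 rad and linear speed of plate3 below 0.02 m/s)) and (not (height (world z) of core_right_c0 above 0.0575 m) or (((horizontal distance between disc1_center and pack_right_round below 0.004 m and z of disc1_center in the frame of pack_right_round below 0.0085 m and angle between disc1_center's own z axis and vertical below 0.08 rad and linear speed of disc1 below 0.02 m/s) or (horizontal distance between disc2_center and pack_right_round below 0.004 m and z of disc2_center in the frame of pack_right_round below 0.0085 m and angle between disc2_center's own z axis and vertical below 0.08 rad and linear speed of disc2 below 0.02 m/s) or (horizontal distance between disc3_center and pack_right_round below 0.004 m and z of disc3_center in the frame of pack_right_round below 0.0085 m and angle between disc3_center's own z axis and vertical below 0.08 rad and linear speed of disc3 below 0.02 m/s)) and horizontal distance between each of plate1_center, plate2_center, plate3_center and pack_right_square above 0.03 m)) and (not (height (world z) of core_right_c0 below 0.0535 m) or (((horizontal distance between plate1_center and pack_right_square below 0.004 m and z of plate1_center in the frame of pack_right_square below 0.0085 m and angle between plate1_center's own z axis and vertical below 0.08 rad and linear speed of plate1 below 0.02 m/s) or (horizontal distance between plate2_center and pack_right_square below 0.004 m and z of plate2_center in the frame of pack_right_square below 0.0085 m and angle between plate2_center's own z axis and vertical below 0.08 rad and linear speed of plate2 below 0.02 m/s) or (horizontal distance between plate3_center and pack_right_square below 0.004 m and z of plate3_center in the frame of pack_right_square below 0.0085 m and angle between plate3_center's own z axis and vertical below 0.08 rad and linear speed of plate3 below 0.02 m/s)) and horizontal distance between each of disc1_center, disc2_center, disc3_center and pack_right_round above 0.03 m)) and ((horizontal distance between disc1_center and pack_right_round below 0.004 m and z of disc1_center in the frame of pack_right_round below 0.0085 m and angle between disc1_center's own z axis and vertical below 0.08 rad and linear speed of disc1 below 0.02 m/s) or (horizontal distance between disc2_center and pack_right_round below 0.004 m and z of disc2_center in the frame of pack_right_round below 0.0085 m and angle between disc2_center's own z axis and vertical below 0.08 rad and linear speed of disc2 below 0.02 m/s) or (horizontal distance between disc3_center and pack_right_round below 0.004 m and z of disc3_center in the frame of pack_right_round below 0.0085 m and angle between disc3_center's own z axis and vertical below 0.08 rad and linear speed of disc3 below 0.02 m/s) or (horizontal distance between plate1_center and pack_right_square below 0.004 m and z of plate1_center in the frame of pack_right_square below 0.0085 m and angle between plate1_center's own z axis and vertical below 0.08 rad and linear speed of plate1 below 0.02 m/s) or (horizontal distance between plate2_center and pack_right_square below 0.004 m and z of plate2_center in the frame of pack_right_square below 0.0085 m and angle between plate2_center's own z axis and vertical below 0.08 rad and linear speed of plate2 below 0.02 m/s) or (horizontal distance between plate3_center and pack_right_square below 0.004 m and z of plate3_center in the frame of pack_right_square below 0.0085 m and angle between plate3_center's own z axis and vertical below 0.08 rad and linear speed of plate3 below 0.02 m/s)) and ((x of disc1_center in the frame of tray between -0.054 and 0.054 m and y of disc1_center in the frame of tray between -0.086 and 0.086 m and z of disc1_center in the frame of tray below 0.04 m and linear speed of disc1 below 0.02 m/s) or horizontal distance between disc1_center and pack_left_round below 0.004 m or horizontal distance between disc1_center and pack_mid_round below 0.004 m or horizontal distance between disc1_center and pack_right_round below 0.004 m) and ((x of disc2_center in the frame of tray between -0.054 and 0.054 m and y of disc2_center in the frame of tray between -0.086 and 0.086 m and z of disc2_center in the frame of tray below 0.04 m and linear speed of disc2 below 0.02 m/s) or horizontal distance between disc2_center and pack_left_round below 0.004 m or horizontal distance between disc2_center and pack_mid_round below 0.004 m or horizontal distance between disc2_center and pack_right_round below 0.004 m) and ((x of disc3_center in the frame of tray between -0.054 and 0.054 m and y of disc3_center in the frame of tray between -0.086 and 0.086 m and z of disc3_center in the frame of tray below 0.04 m and linear speed of disc3 below 0.02 m/s) or horizontal distance between disc3_center and pack_left_round below 0.004 m or horizontal distance between disc3_center and pack_mid_round below 0.004 m or horizontal distance between disc3_center and pack_right_round below 0.004 m) and ((x of plate1_center in the frame of tray between -0.054 and 0.054 m and y of plate1_center in the frame of tray between -0.086 and 0.086 m and z of plate1_center in the frame of tray below 0.04 m and linear speed of plate1 below 0.02 m/s) or horizontal distance between plate1_center and pack_left_square below 0.004 m or horizontal distance between plate1_center and pack_mid_square below 0.004 m or horizontal distance between plate1_center and pack_right_square below 0.004 m) and ((x of plate2_center in the frame of tray between -0.054 and 0.054 m and y of plate2_center in the frame of tray between -0.086 and 0.086 m and z of plate2_center in the frame of tray below 0.04 m and linear speed of plate2 below 0.02 m/s) or horizontal distance between plate2_center and pack_left_square below 0.004 m or horizontal distance between plate2_center and pack_mid_square below 0.004 m or horizontal distance between plate2_center and pack_right_square below 0.004 m) and ((x of plate3_center in the frame of tray between -0.054 and 0.054 m and y of plate3_center in the frame of tray between -0.086 and 0.086 m and z of plate3_center in the frame of tray below 0.04 m and linear speed of plate3 below 0.02 m/s) or horizontal distance between plate3_center and pack_left_square below 0.004 m or horizontal distance between plate3_center and pack_mid_square below 0.004 m or horizontal distance between plate3_center and pack_right_square below 0.004 m)); the robot touches nothing.
It fails at once if the mug is shifted more than 5 cm (distance of mug from where it was at the start of the episode above 0.05 m).
It fails at once if the nut is shifted more than 5 cm (distance of nut from where it was at the start of the episode above 0.05 m).
It fails at once if the tape is shifted more than 5 cm (distance of tape from where it was at the start of the episode above 0.05 m).
Of pack_left, pack_mid, pack_right only 2 to 3 are there at a start; the rules pass over those that are not, and their reading is None.
At some moment in a run one of disc1, plate1, disc2, plate2, disc3, plate3 may be knocked a few centimetres aside while the robot is not near it.
It also fails if it takes over 210 s, if anything falls off the work surface, if the arm or the gripper's body presses on something with over 40 N, if the wrist force passes 120 N, or if a joint passes its speed limit or range.

ROBOT

A 6-joint arm with a two-finger parallel gripper is mounted at the origin on the work surface. World frame = base frame: x ahead of the robot, y to its left, z up, the work surface at z = 0. Lengths are in m, angles in rad, forces in N, time in s.
With the tool pointing down it reaches from about 0.3 to 0.825 m from the base axis. Payload 5.4 kg.
Tool frame: the origin (TCP) lies on the centre line of the jaws, within the pads' length; the fingertips stand 25 mm ahead of it and the grasp point (between the pads) lies 6 mm ahead of it (manip.tip_reach is the distance from the TCP to the fingertips, in m); z points along the fingers, y is the direction in which the jaws open and shut (so a half turn about z gives the same grasp; the last joint's range is limited). The gripper opens to 92 mm and grips with 3 to 60 N. Pads are 20 mm wide; open, the fingers measure 128 mm over their backs; the gripper's body (75 mm by 189 mm) begins 69 mm behind the grasp point.
Start: joints at [0.916, 0.158, 1.597, -0, 1.386, -0.21], TCP at [0.247, 0.519, 0.24] pointing down, gripper open.
Joint ranges: [-2.91, 2.91], [-0.94, 2.29], [0.18, 2.7], [-1.29, 4.43], [0.17, 2.64], [-3, 3]. Speed limits (rad/s): [2.57, 2.57, 3.14, 3.14, 3.14, 3.14].

INTERFACE

Orientations are given as a unit quaternion [w, x, y, z].
In Python, from bench import observe, vision, job, manip gives the robot as it stands. The module is installed in compiled form; this text tells all that it offers.
- The arm moves only by the tool move_arm, never from a script. Its argument "plan" is a list of rows, each a list of 3 entries, a list of its own where there are three numbers: the gripper command: -1 is shut, 1 is fully open, values between are in proportion, then the shift along the tool's x, y, z in units of 25 mm (1.0 is 25 mm), then the turn, a rotation vector about the tool's x, y, z in units of 5 degrees (1.0 is 5 degrees). A call has 1 to 8 rows; each row is the pose to reach, as a shift and turn from the pose commanded when the call began, along the tool's axes at that moment; what a row does not reach only later rows make up. A row lasts 1/12 s, in which the tool goes at most 41.7 mm and 7.16 degrees, less where a joint would pass 70% of its speed; a pose out of reach is approached as far as the arm can. A call with a gripper value outside its range is refused whole. The fingers move at their own pace and stop on an object; the grip force is fixed at half the most. Time passes only in rows, so rows that repeat a pose let the fingers close. It gives the time, the measured TCP pose, the force and the opening at its end, in the units of the state.
- observe(): the state, without advancing time (a new reading comes with each control period).
- vision.capture(name): name is "side" or "top" or "wrist"; returns the picture (420x560x3 uint8, red, green, blue); there is no depth.
- vision.get_calibration(name): a dict with "fx", "fy", "cx", "cy" (pixels), "origin" and "orientation" of the camera in the world. Camera axes: x right, y down, z forward; pixel columns grow to the right and rows downward; lengths in m; the calibration is good to about 2 mm. A picture is of the moment at which its call begins: read the wrist's pose just before it. get_calibration takes no time and is no camera call; for the wrist camera it gives the pose at the moment of the call.
- job.job_done(): hands the job in, once; it reports no verdict.
The state is a dict: "t": time; "joints": joint angles; "dq": joint speeds; "tau": joint torques, N m; "ee_pos": TCP position; "eef_rot": TCP orientation; "force": force on the tool from outside, world axes, zero at the start; "wrist_torque": the same for the moment, N m; "finger_gap": finger opening in m.
Only numpy, scipy, OpenCV 4.12 (cv2) and the standard library are available. Lean on these libraries where they do the work, as an engineer would, in place of code of your own. Each camera call takes 0.05 s, during which the arm holds its last target.

## Working session

There is one attempt and no reset: what is moved stays moved. The work goes in short steps, Python scripts to look and compute and a tool call to move; the robot and the scene stay as the last step left them, time stands still between calls to the robot, and variables do not carry over. Pictures are saved under pics/ and viewed, and the job is handed in when it is done.

Besides the shell and the picture viewer there is one more tool, called after "Request:" as name([rows], argument=value, ...), one row to a line, values as JSON. move_arm: Moves the arm, as the interface text tells. Its arguments: {"type":"object","properties":{"plan":{"type":"array","items":{"type":"array"}}},"required":["plan"]}

```bash
mkdir -p pics; ls
cat > h.py <<'E'
import numpy as np, cv2
from scipy.spatial.transform import Rotation as R
from bench import observe, vision, job, manip
def q2R(q): return R.from_quat([q[1],q[2],q[3],q[0]]).as_matrix()
def cap(name,fn=None,scale=1):
    im=vision.capture(name); 
    if fn: cv2.imwrite('pics/'+fn,cv2.resize(im[:,:,::-1],None,fx=scale,fy=scale,interpolation=cv2.INTER_CUBIC))
    return im
def ray(cal,u,v):
    d=np.array([(u-cal['cx'])/cal['fx'],(v-cal['cy'])/cal['fy'],1.]); return np.array(cal['origin']),q2R(cal['orientation'])@d
def onz(cal,u,v,z):
    o,d=ray(cal,u,v); return o+d*(z-o[2])/d[2]
def proj(cal,p):
    c=q2R(cal['orientation']).T@(np.array(p)-cal['origin']); return np.array([cal['fx']*c[0]/c[2]+cal['cx'],cal['fy']*c[1]/c[2]+cal['cy']])
E
python3 - <<'E'
from h import *
s=observe(); print({k:np.round(v,4) for k,v in s.items()}, manip.tip_reach)
for n in ['top','side','wrist']:
    c=vision.get_calibration(n); print(n,{k:np.round(v,4) for k,v in c.items()}); print(np.round(q2R(c['orientation']),3))
    cap(n,n+'0.png',1.42)
E
```

```text
pics
{'t': np.float64(0.0), 'joints': array([ 0.9159,  0.159 ,  1.5982, -0.    ,  1.3862, -0.2101]), 'dq': array([ 0.0011, -0.0006, -0.0019,  0.0001,  0.0001,  0.0015]), 'tau': array([-2.00000e-04, -3.85579e+01, -3.22107e+01,  7.02000e-02,
        3.79000e-02, -2.00000e-04]), 'ee_pos': array([0.2471, 0.5186, 0.2386]), 'eef_rot': array([-4.000e-04,  2.206e-01,  9.754e-01, -8.000e-04]), 'force': array([-0.9764, -0.1393, -0.0518]), 'wrist_torque': array([ 0.0181, -0.0556, -0.0097]), 'finger_gap': np.float64(0.0918)} 0.025
top {'fx': np.float64(442.832), 'fy': np.float64(442.832), 'cx': np.float64(276.4528), 'cy': np.float64(209.6439), 'origin': array([0.3515, 0.0541, 1.1112]), 'orientation': array([-0.0425,  0.7102, -0.7016,  0.0389])}
[[ 0.013 -0.993  0.115]
 [-1.    -0.012  0.006]
 [-0.004 -0.115 -0.993]]
side {'fx': np.float64(466.1497), 'fy': np.float64(466.1497), 'cx': np.float64(280.337), 'cy': np.float64(216.8267), 'origin': array([ 0.2345, -0.7958,  0.858 ]), 'orientation': array([-0.4107,  0.8994, -0.1373,  0.0594])}
[[ 0.955 -0.198  0.22 ]
 [-0.296 -0.625  0.722]
 [-0.006 -0.755 -0.656]]
wrist {'fx': np.float64(328.4271), 'fy': np.float64(328.4271), 'cx': np.float64(284.7753), 'cy': np.float64(212.1736), 'origin': array([0.183 , 0.5491, 0.3834]), 'orientation': array([0.109 , 0.8383, 0.5299, 0.0678])}
[[ 0.429  0.874  0.229]
 [ 0.903 -0.415 -0.111]
 [-0.002  0.255 -0.967]]
```

View pics/top0.png

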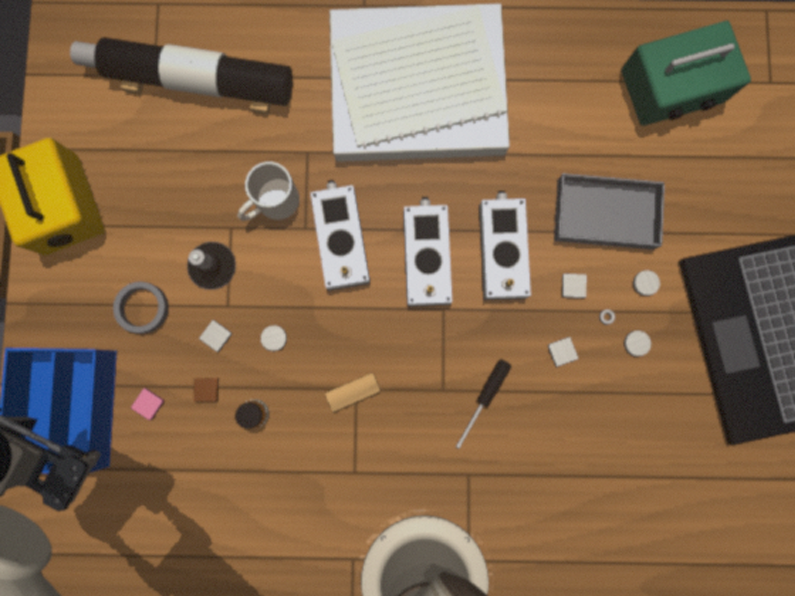

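View pics/side0.png

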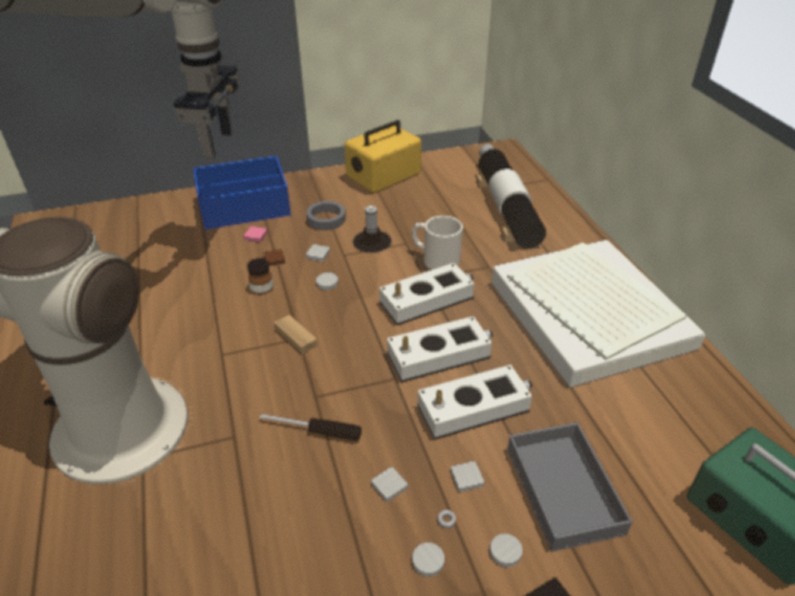

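View pics/wrist0.png

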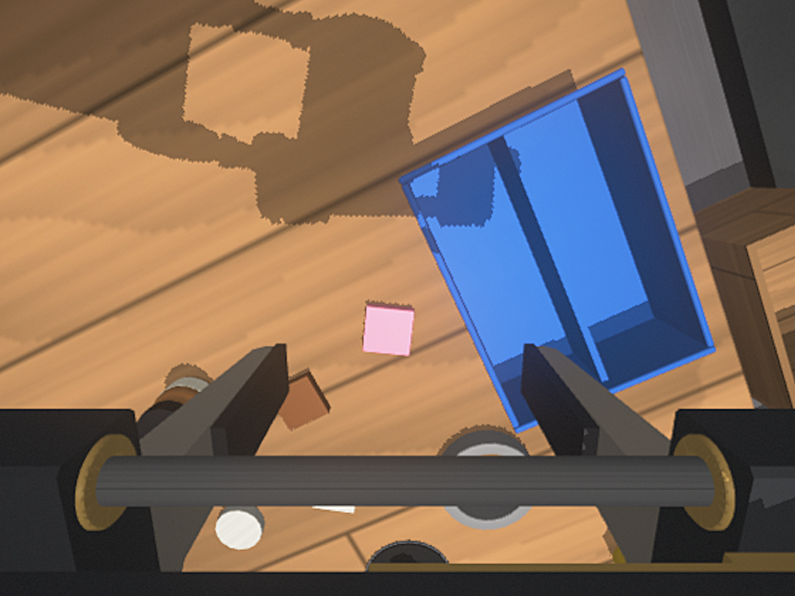

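The top view shows three packs (about (340,235), (428,255), (505,248) in the 1.42x picture), the gauge on its mat at (205,262), and the tray at (610,212). The white blanks are plates at (214,335), (574,286) and (563,351), and discs at (273,338), (647,283) and (638,343). The nut is at (607,317). The pink square (147,404) and brown square (206,389) are decoys.

Run:
```python
from h import *
im=cap('top'); cal=vision.get_calibration('top')
hsv=cv2.cvtColor(im,cv2.COLOR_RGB2HSV)
w=((hsv[:,:,1]<60)&(hsv[:,:,2]>130)).astype(np.uint8)
n,l,st,c=cv2.connectedComponentsWithStats(w)
for i in range(1,n):
    a=st[i,4]
    if a>60 and a<6000:
        cn,_=cv2.findContours((l==i).astype(np.uint8),cv2.RETR_EXTERNAL,cv2.CHAIN_APPROX_NONE)
        r=cv2.minAreaRect(cn[0]); z=0.04 if a>1000 else 0.012
        P=[onz(cal,*p,z) for p in cv2.boxPoints(r)]
        print(i,a,np.round(c[i],1),'ctr',np.round(onz(cal,*r[0],z),4),'sz',np.round([np.linalg.norm(P[0]-P[1]),np.linalg.norm(P[1]-P[2])],4),'ang',np.round(np.arctan2(*(P[1]-P[0])[1::-1]),3),'fill',round(a/(r[1][0]*r[1][1]),2))
cv2.imwrite('pics/crop1.png',cv2.resize(im[110:260,120:480,::-1],None,fx=2.2,fy=2.2,interpolation=cv2.INTER_CUBIC))
```

```text
2 171 [57.9 35.1] ctr [0.933  0.6403 0.012 ] sz [0.0293 0.0429] ang -0.087 fill 0.99
3 1056 [132.6  46.3] ctr [0.8894 0.4316 0.04  ] sz [0.0701 0.1103] ang -0.103 fill 0.94
4 135 [494.6  37.6] ctr [ 0.9377 -0.5044  0.012 ] sz [0.1166 0.0086] ang -1.284 fill 0.97
5 549 [188.9 133.7] ctr [0.6784 0.2985 0.012 ] sz [0.1089 0.0845] ang -1.277 fill 0.4
9 1636 [239.1 167.6] ctr [0.5867 0.1552 0.04  ] sz [0.0791 0.1817] ang -1.386 fill 0.71
10 301 [403.5 150.5] ctr [ 0.6374 -0.2661  0.012 ] sz [0.0509 0.0882] ang -1.56 fill 0.44
12 1634 [355.9 175.9] ctr [ 0.57   -0.1337  0.04  ] sz [0.0786 0.1823] ang -1.507 fill 0.71
16 1658 [300.8 180.4] ctr [0.5562 0.0016 0.04  ] sz [0.0792 0.1814] ang -1.519 fill 0.71
52 88 [137.8 180.6] ctr [0.5484 0.4105 0.012 ] sz [0.0253 0.023 ] ang -1.559 fill 0.98
53 237 [455.4 198.8] ctr [ 0.5108 -0.3871  0.012 ] sz [0.0425 0.0404] ang -1.559 fill 0.87
54 269 [404.4 200.7] ctr [ 0.5042 -0.2583  0.012 ] sz [0.0401 0.0404] ang -1.559 fill 1.05
59 61 [427.6 222.6] ctr [ 0.4509 -0.3156  0.012 ] sz [0.0224 0.0225] ang -1.559 fill 0.75
61 272 [151.1 236.1] ctr [0.4088 0.3711 0.012 ] sz [0.0412 0.041 ] ang -0.609 fill 1.0
62 255 [192.3 237.7] ctr [0.4065 0.268  0.012 ] sz [0.0423 0.0422] ang -1.559 fill 0.88
63 247 [449.  241.4] ctr [ 0.4044 -0.3674  0.012 ] sz [0.0396 0.042 ] ang -1.559 fill 0.91
64 273 [396.1 247.4] ctr [ 0.3884 -0.2365  0.012 ] sz [0.0408 0.0408] ang -1.182 fill 1.0
65 83 [330.3 299.6] ctr [ 0.2592 -0.0735  0.012 ] sz [0.0803 0.006 ] ang -0.524 fill 1.01
66 1953 [296.9 386.8] ctr [0.0525 0.0039 0.04  ] sz [0.2067 0.1232] ang -1.531 fill 0.4
67 142 [  5.3 402.1] ctr [0.0102 0.6975 0.012 ] sz [0.0335 0.0298] ang -1.557 fill 0.78
```

View pics/crop1.png

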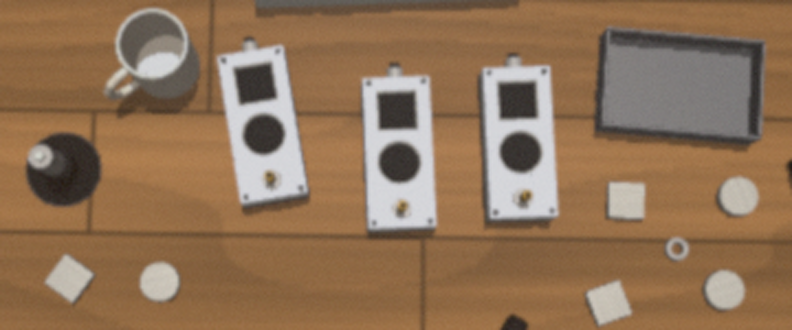

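```bash
cat >> h.py <<'E'
def go(target,yaw=None,s=None,tilt=None):
    """print shift units & turn units from measured pose to target TCP pos, tool pointing down w/ tool-x yaw"""
    s=s or observe(); M=q2R(s['eef_rot']); p=np.array(s['ee_pos'])
    d=M.T@(np.array(target)-p)/0.025
    if yaw is None: yaw=np.arctan2(M[1,0],M[0,0])
    x=np.array([np.cos(yaw),np.sin(yaw),0]); z=np.array([0,0,-1.]); T=np.stack([x,np.cross(z,x),z],1)
    r=np.rad2deg(R.from_matrix(M.T@T).as_rotvec())/5
    print('t',round(s['t'],2),'pos',np.round(p,4),'SHIFT',np.round(d,3),'TURN',np.round(r,2),'gap',round(s['finger_gap'],4),'F',np.round(s['force'],2))
def tri(c1,p1,c2,p2):
    o1,d1=ray(c1,*p1);o2,d2=ray(c2,*p2)
    A=np.stack([d1,-d2],1);k=np.linalg.lstsq(A,o2-o1,rcond=None)[0]
    a=o1+k[0]*d1;b=o2+k[1]*d2
    return (a+b)/2,np.linalg.norm(a-b)
E
python3 - <<'E'
from h import *
cal=vision.get_calibration('top'); im=cap('top'); cs=vision.get_calibration('side'); sd=cap('side')
cv2.imwrite('pics/g1.png',cv2.resize(im[150:220,110:190,::-1],None,fx=8,fy=8,interpolation=cv2.INTER_CUBIC))
cv2.imwrite('pics/g2.png',cv2.resize(sd[120:190,220:310,::-1],None,fx=8,fy=8,interpolation=cv2.INTER_CUBIC))
# dark parts on packs
for nm,z in [('mat',0.003)]:
    g=cv2.cvtColor(im,cv2.COLOR_RGB2GRAY); m=(g<55).astype(np.uint8)
    n,l,st,c=cv2.connectedComponentsWithStats(m)
    for i in range(1,n):
        if 80<st[i,4]<1500 and 120<c[i][0]<400 and 120<c[i][1]<250:
            cn,_=cv2.findContours((l==i).astype(np.uint8),cv2.RETR_EXTERNAL,cv2.CHAIN_APPROX_NONE)
            r=cv2.minAreaRect(cn[0]); print(st[i,4],np.round(c[i],1),np.round(r[1],1),np.round(onz(cal,*c[i],0.038),4),np.round(onz(cal,*c[i],0.003),4))
E
```

```text
154 [235.4 147.7] [13.2 13.8] [0.629  0.1642 0.038 ] [0.638  0.1678 0.003 ]
158 [354.7 155.3] [13. 14.] [ 0.6131 -0.1316  0.038 ] [ 0.6217 -0.1376  0.003 ]
140 [299.9 159.8] [13.5 13.4] [0.6003 0.004  0.038 ] [0.6084 0.0024 0.003 ]
152 [239.1 170.7] [14.1 14.1] [0.5711 0.1535 0.038 ] [0.5783 0.1568 0.003 ]
590 [150.5 187.8] [29.1 31.4] [0.5258 0.3705 0.038 ] [0.5315 0.3808 0.003 ]
133 [356.5 178.7] [14.1 13.4] [ 0.5546 -0.1354  0.038 ] [ 0.5612 -0.1416  0.003 ]
136 [301.  183.7] [13.9 13.9] [0.5404 0.0008 0.038 ] [ 0.5465 -0.0009  0.003 ]
```

View pics/g1.png

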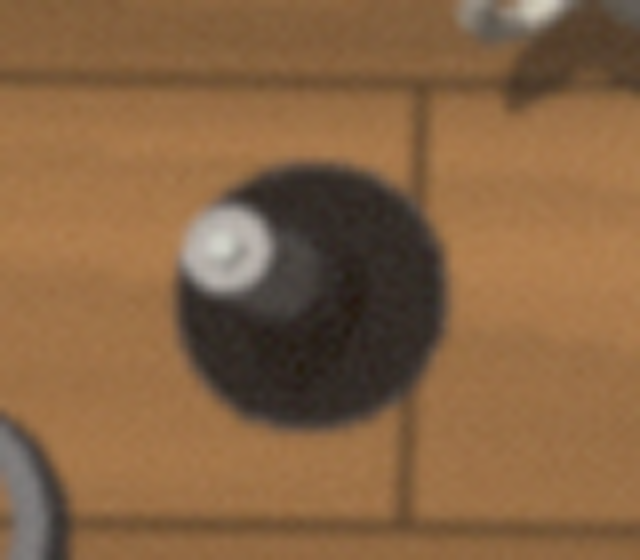

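View pics/g2.png

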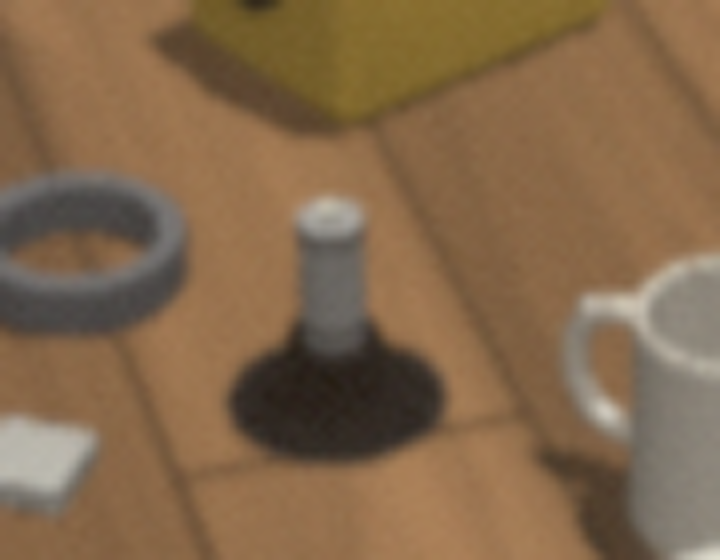

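Run:
```python
from h import *
c=vision.get_calibration('top');s=vision.get_calibration('side')
print('mat',onz(c,148.6,186.5,.003),onz(s,261.9,169.5,.003))
print('barrel',onz(c,138.0,180.7,.085),onz(s,261.2,146.6,.085), tri(c,(138.0,180.7),s,(261.2,146.6)))
go([0.525,0.385,0.19],1.30)
```

```text
mat [0.53488839 0.38569996 0.003     ] [0.5328131  0.38262997 0.003     ]
barrel [0.53485001 0.38677667 0.085     ] [0.53452395 0.38704924 0.085     ] (array([0.53463029, 0.38673316, 0.08520813]), np.float64(0.000365269819905122))
t 0.3 pos [0.2473 0.5189 0.2393] SHIFT [-12.331  -0.053   1.969] TURN [-1.000e-02  0.000e+00  1.601e+01] gap 0.0918 F [-0.2   0.78  0.72]
```

Request:
move_arm([
  [1,[-12.65,0.16,1.5],[0,0,16]],
  [1,[-12.65,0.16,1.5],[0,0,16]],
  [1,[-12.65,0.16,1.5],[0,0,16]],
  [1,[-12.65,0.16,1.5],[0,0,16]],
  [1,[-12.65,0.16,1.5],[0,0,16]],
  [1,[-12.65,0.16,1.5],[0,0,16]],
  [1,[-12.65,0.16,1.5],[0,0,16]],
  [1,[-12.65,0.16,1.5],[0,0,16]],
])

```text
t: 0.97
ee_pos: [0.5377, 0.3841, 0.2013]
eef_rot: [0.0, 0.664, 0.747, -0.0]
force: [0.5, -0.1, 1.5]
finger_gap: 0.0919
```

```bash
python3 -c "
from h import *
go([0.5345,0.3865,0.19],1.30)"
```

```text
t 0.97 pos [0.5377 0.3841 0.2013] SHIFT [ 0.112 -0.115  0.451] TURN [0.   0.01 4.45] gap 0.0919 F [ 0.47 -0.07  1.54]
```

Request:
move_arm([
  [1,[0,0,0],[0,0,4.4]],
  [1,[0,0,0],[0,0,4.4]],
  [1,[0,0,0],[0,0,4.4]],
  [1,[0,0,0],[0,0,4.4]],
  [1,[0,0,0],[0,0,4.4]],
])

```text
t: 1.38
ee_pos: [0.5346, 0.3865, 0.2019]
eef_rot: [-0.0, 0.791, 0.611, -0.0]
force: [-0.5, 0.1, 0.5]
finger_gap: 0.0919
```

```bash
python3 -c "
from h import *
go([0.5345,0.3865,0.064],1.30); cap('wrist','w1.png',1.42); print(vision.get_calibration('wrist'), observe()['joints'])
c=vision.get_calibration('wrist'); print(proj(c,[0.5345,0.3865,0.085]))"
```

```text
t 1.38 pos [0.5346 0.3865 0.2019] SHIFT [-0.    -0.     5.517] TURN [-0.    0.    0.18] gap 0.0919 F [-0.53  0.07  0.53]
{'fx': 328.42711852215126, 'fy': 328.42711852215126, 'cx': 284.7752801932383, 'cy': 212.17363219744973, 'origin': array([0.55303859, 0.45544511, 0.34662515]), 'orientation': array([ 0.12781942,  0.98371126, -0.12528172, -0.01669872])} [ 4.43428141e-01  4.01427152e-01  1.37746730e+00 -7.59368216e-06
  1.36288801e+00  6.98032466e-01]
[284.23997809 214.75510328]
```

View pics/w1.png

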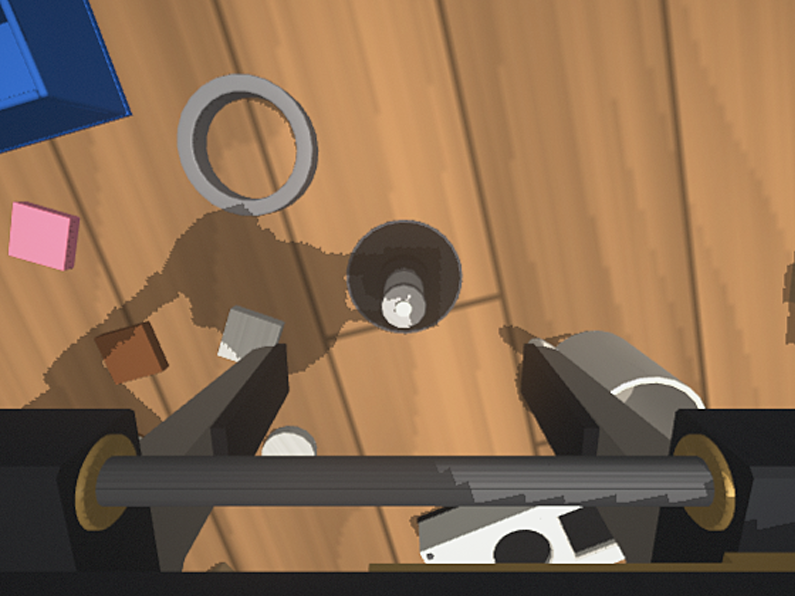

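Request:
move_arm([
  [1,[0,0,5.67],[0,0,0]],
  [1,[0,0,5.67],[0,0,0]],
  [1,[0,0,5.67],[0,0,0]],
  [1,[0,0,5.67],[0,0,0]],
  [1,[0,0,5.67],[0,0,0]],
  [1,[0,0,5.67],[0,0,0]],
  [-1,[0,0,5.67],[0,0,0]],
  [-1,[0,0,5.67],[0,0,0]],
])

```text
t: 2.1
ee_pos: [0.5366, 0.3876, 0.0635]
eef_rot: [0.001, 0.792, 0.611, 0.003]
force: [0.1, -0.3, -0.1]
finger_gap: 0.0806
```

Request:
move_arm([
  [-1,[0,0,0],[0,0,0]],
  [-1,[0,0,0],[0,0,0]],
  [-1,[0,0,0],[0,0,0]],
  [-1,[0,0,0],[0,0,0]],
  [-1,[0,0,0],[0,0,0]],
  [-1,[0,0,0],[0,0,0]],
])

```text
t: 2.6
ee_pos: [0.5346, 0.3865, 0.0604]
eef_rot: [-0.0, 0.792, 0.61, -0.0]
force: [-0.4, 0.1, 0.5]
finger_gap: 0.0408
```

```bash
python3 -c "
from h import *
go([0.5345,0.3865,0.064],1.30)"
```

```text
t 2.6 pos [0.5346 0.3865 0.0604] SHIFT [-0.002 -0.003 -0.146] TURN [-0.    0.    0.15] gap 0.0408 F [-0.43  0.14  0.52]
```

Request:
move_arm([
  [-1,[0,0,0],[0,0,0]],
  [-1,[0,0,0],[0,0,0]],
  [-1,[0,0,0],[0,0,0]],
  [-1,[0,0,0],[0,0,0]],
  [-1,[0,0,0],[0,0,0]],
  [-1,[0,0,0],[0,0,0]],
])

```text
t: 3.1
ee_pos: [0.5345, 0.3866, 0.0602]
eef_rot: [-0.0, 0.792, 0.61, -0.0]
force: [0.4, 0.7, 0.4]
finger_gap: 0.0255
```

Run:
```python
from h import *
go([0.5345,0.3865,0.16],1.30)
im=cap('top'); sd=cap('side')
cv2.imwrite('pics/v1.png',cv2.resize(im[180:215,215:375,::-1],None,fx=5,fy=5,interpolation=cv2.INTER_CUBIC))
cv2.imwrite('pics/v2.png',cv2.resize(sd[180:300,260:370,::-1],None,fx=5,fy=5,interpolation=cv2.INTER_CUBIC))
```

```text
t 3.1 pos [0.5345 0.3866 0.0602] SHIFT [-3.000e-03  1.000e-03 -3.991e+00] TURN [-0.    0.    0.15] gap 0.0255 F [0.36 0.72 0.44]
```

View pics/v1.png

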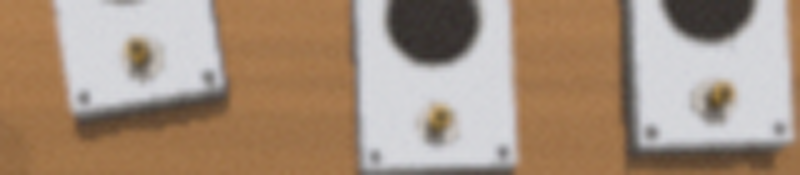

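View pics/v2.png

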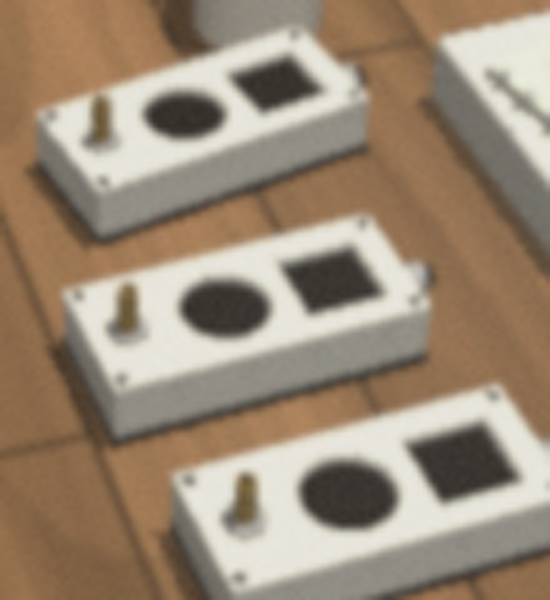

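Run:
```python
from h import *
c=vision.get_calibration('top');s=vision.get_calibration('side')
D={'L':((242.2,188.9),(279.9,199.6),(.5711,.1535),(.629,.1642)),'M':((302.8,202.),(285.0,237.5),(.5404,.0008),(.6003,.004)),'R':((358.8,198.1),(308.9,275.5),(.5546,-.1354),(.6131,-.1316))}
for k,(a,b,r,q) in D.items():
    r=np.array(r);q=np.array(q);u=(q-r);n=np.linalg.norm(u);u/=n
    print(k,'tri',np.round(tri(c,a,s,b)[0],4),round(tri(c,a,s,b)[1],4),'topz',np.round(onz(c,*a,.068),4),'sidez',np.round(onz(s,*b,.068),4),'geom',np.round(r-.052*u,4),round(n,4),round(np.arctan2(u[1],u[0]),3))
```

```text
L tri [0.5199 0.1426 0.0683] 0.0021 topz [0.521  0.1424 0.068 ] sidez [0.5189 0.1429 0.068 ] geom [0.52   0.1441] 0.0589 0.183
M tri [ 0.4894 -0.0019  0.0671] 0.0039 topz [ 0.4912 -0.0022  0.068 ] sidez [ 0.4871 -0.0028  0.068 ] geom [ 0.4885 -0.002 ] 0.06 0.053
R tri [ 0.5021 -0.1356  0.0656] 0.0008 topz [ 0.5021 -0.1352  0.068 ] sidez [ 0.5008 -0.1376  0.068 ] geom [ 0.5027 -0.1388] 0.0586 0.065
```

Request:
move_arm([
  [-1,[0,0,-4],[0,0,0]],
  [-1,[0,0,-4],[0,0,0]],
  [-1,[0,0,-4],[0,0,0]],
  [-1,[0,0,-4],[0,0,0]],
  [-1,[0,0,-4],[0,0,0]],
])

```text
t: 3.62
ee_pos: [0.5351, 0.3867, 0.1609]
eef_rot: [0.0, 0.792, 0.61, 0.001]
force: [-0.6, -0.8, -3.0]
finger_gap: 0.0253
```

```bash
python3 -c "
from h import *
go([0.520,0.1432,0.145],1.30)"
```

```text
t 3.62 pos [0.5351 0.3867 0.1609] SHIFT [-9.57   1.902  0.628] TURN [ 0.02 -0.01  0.15] gap 0.0253 F [-0.59 -0.78 -3.05]
```

Request:
move_arm([
  [-1,[-9.57,1.9,0.6],[0,0,0]],
  [-1,[-9.57,1.9,0.6],[0,0,0]],
  [-1,[-9.57,1.9,0.6],[0,0,0]],
  [-1,[-9.57,1.9,0.6],[0,0,0]],
  [-1,[-9.57,1.9,0.6],[0,0,0]],
  [-1,[-9.57,1.9,0.6],[0,0,0]],
  [-1,[-9.57,1.9,0.6],[0,0,0]],
  [-1,[-9.57,1.9,0.6],[0,0,0]],
])

```text
t: 4.28
ee_pos: [0.5175, 0.1413, 0.1423]
eef_rot: [-0.002, 0.793, 0.609, -0.002]
force: [0.4, 0.8, -1.8]
finger_gap: 0.0256
```

Request:
move_arm([
  [-1,[0,0,0],[0,0,0]],
  [-1,[0,0,0],[0,0,0]],
  [-1,[0,0,0],[0,0,0]],
])

```text
t: 4.53
ee_pos: [0.5191, 0.1442, 0.1447]
eef_rot: [-0.0, 0.792, 0.611, -0.0]
force: [0.2, -0.5, -1.7]
finger_gap: 0.0256
```

Run:
```python
from h import *
go([0.520,0.1432,0.0992],1.30)
cap('wrist','w2.png',1.42); sd=cap('side')
cv2.imwrite('pics/s2.png',cv2.resize(sd[100:240,220:360,::-1],None,fx=5,fy=5,interpolation=cv2.INTER_CUBIC))
c=vision.get_calibration('wrist'); print(proj(c,[0.52,0.1432,0.068])*1.42)
```

```text
t 4.53 pos [0.5191 0.1442 0.1447] SHIFT [-0.03   0.048  1.818] TURN [-0.01  0.    0.17] gap 0.0256 F [ 0.23 -0.47 -1.74]
[405.15443017 327.18708501]
```

View pics/w2.png

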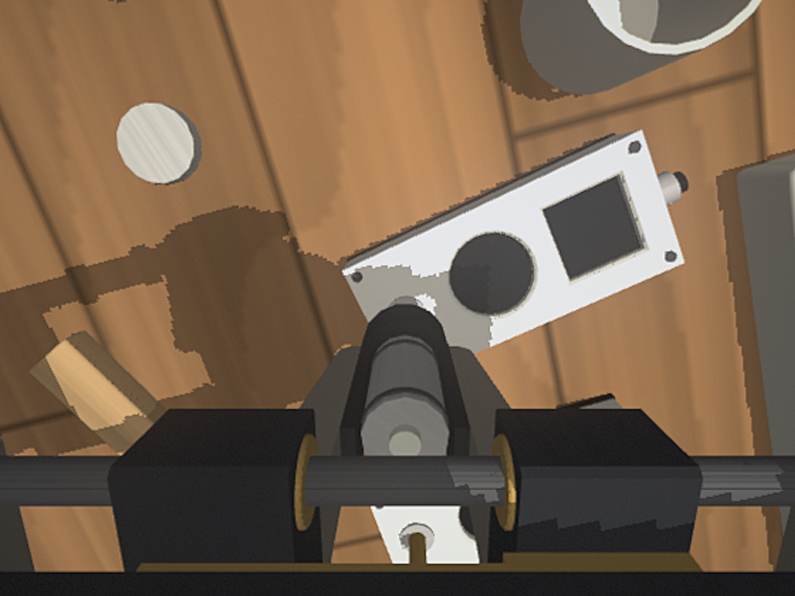

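View pics/s2.png

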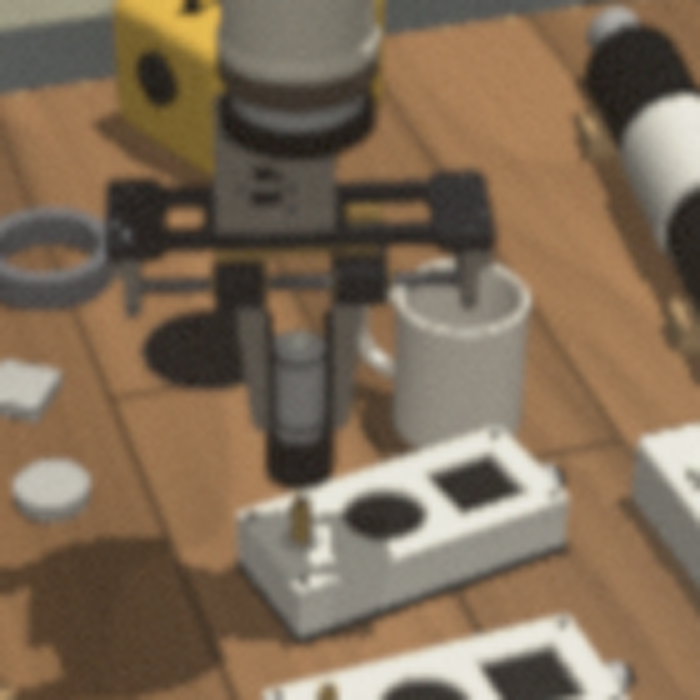

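```bash
cat >> h.py <<'E'
def darkspots(im,cal,z=0.034,thr=75,amin=400,amax=20000,show=True):
    g=cv2.cvtColor(im,cv2.COLOR_RGB2GRAY); m=cv2.morphologyEx((g<thr).astype(np.uint8),cv2.MORPH_OPEN,np.ones((3,3),np.uint8))
    n,l,st,c=cv2.connectedComponentsWithStats(m); out=[]
    for i in range(1,n):
        if not amin<st[i,4]<amax: continue
        cn=max(cv2.findContours((l==i).astype(np.uint8),cv2.RETR_EXTERNAL,cv2.CHAIN_APPROX_NONE)[0],key=len)
        W=np.array([onz(cal,*p[0],z)[:2] for p in cn],np.float32)*1000
        r=cv2.minAreaRect(W); a=cv2.contourArea(W)
        print(np.round(c[i],1),'ctr',np.round(np.array(r[0])/1000,4),'mm',np.round(r[1],1),'ang',round(r[2],1),'fill',round(a/(r[1][0]*r[1][1]),2)); out.append((c[i],r))
    return out
E
python3 - <<'E'
from h import *
c=vision.get_calibration('wrist');im=cap('wrist'); darkspots(im,c)
E
```

```text
[345.8  28. ] ctr [0.5953 0.2653] mm [36.8  6.4] ang 88.8 fill 0.66
[420.7 159.7] ctr [0.6292 0.1621] mm [41.1 41.4] ang 10.6 fill 0.76
[342.8 195.1] ctr [0.569  0.1492] mm [40.  44.7] ang 44.3 fill 0.74
[162.7 201. ] ctr [0.4314 0.1734] mm [63. 23.] ang 88.6 fill 0.41
```

Request:
move_arm([
  [-1,[-0.03,0.05,0.5],[0,0,0]],
  [-1,[-0.03,0.05,1.0],[0,0,0]],
  [-1,[-0.03,0.05,1.2],[0,0,0]],
  [-1,[-0.03,0.05,1.3],[0,0,0]],
  [-1,[-0.03,0.05,1.3],[0,0,0]],
  [-1,[-0.03,0.05,1.3],[0,0,0]],
])

```text
t: 5.18
ee_pos: [0.5205, 0.142, 0.1127]
eef_rot: [-0.0, 0.792, 0.61, -0.0]
force: [1.2, 0.2, -0.6]
finger_gap: 0.0255
```

Request:
move_arm([
  [-1,[0,0,0.2],[0,0,0]],
  [-1,[0,0,0.4],[0,0,0]],
  [-1,[0,0,0.5],[0,0,0]],
  [-1,[0,0,0.54],[0,0,0]],
  [-1,[0,0,0.54],[0,0,0]],
  [-1,[0,0,0.54],[0,0,0]],
])

```text
t: 5.68
ee_pos: [0.5209, 0.142, 0.0997]
eef_rot: [0.0, 0.792, 0.61, 0.0]
force: [1.3, -0.2, 0.7]
finger_gap: 0.0254
```

Run:
```python
from h import *
go([0.520,0.1432,0.0992],1.30)
cap('wrist','w3.png',1.42); sd=cap('side')
cv2.imwrite('pics/s3.png',cv2.resize(sd[150:230,240:320,::-1],None,fx=8,fy=8,interpolation=cv2.INTER_CUBIC))
```

```text
t 5.68 pos [0.5209 0.142  0.0997] SHIFT [ 0.036 -0.046  0.02 ] TURN [ 0.01 -0.    0.15] gap 0.0254 F [ 1.32 -0.21  0.75]
```

View pics/w3.png

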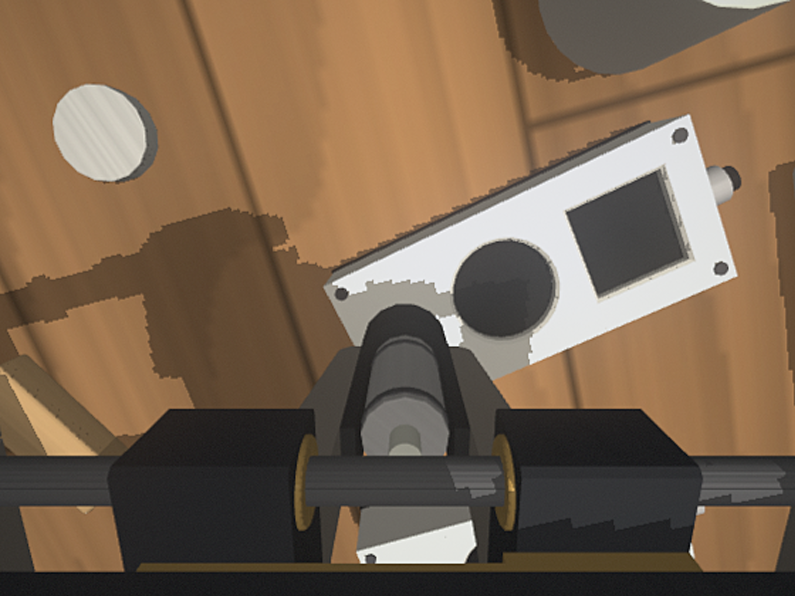

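View pics/s3.png

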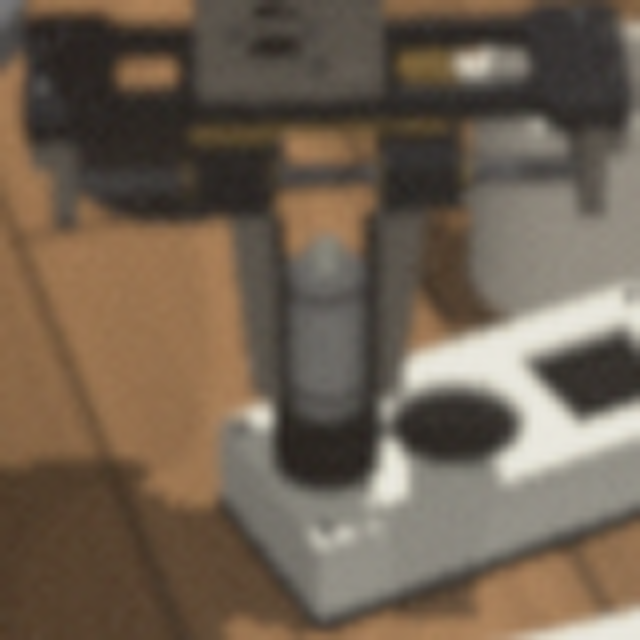

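Request:
move_arm([
  [-1,[0,0,0.1],[0,0,0]],
  [-1,[0,0,0.14],[0,0,0]],
  [-1,[0,0,0.14],[0,0,0]],
  [-1,[0,0,0.14],[0,0,0]],
  [-1,[0,0,0.14],[0,0,0]],
  [-1,[0,0,0.14],[0,0,0]],
  [-1,[0,0,0.14],[0,0,0]],
])

```text
t: 6.37
ee_pos: [0.5211, 0.1421, 0.099]
eef_rot: [0.0, 0.792, 0.61, 0.0]
force: [-7.9, -1.0, 19.6]
finger_gap: 0.0255
```

Run:
```python
from h import *
go([0.520,0.1432,0.0992],1.30)
w=cap('wrist'); sd=cap('side')
a=cv2.resize(sd[160:220,250:310,::-1],None,fx=10,fy=10,interpolation=cv2.INTER_CUBIC)
cv2.imwrite('pics/s4.png',a)
cv2.imwrite('pics/w4.png',cv2.resize(w[210:360,200:370,::-1],None,fx=4,fy=4,interpolation=cv2.INTER_CUBIC))
s=vision.get_calibration('side')
x,y=observe()['ee_pos'][:2]; zb=0.042+.082
for k in [0,4,8,12,14,18,24]: print(k,np.round((proj(s,[x,y,zb+k/1000])-[250,160]+.5)*10,1))
```

```text
t 6.37 pos [0.5211 0.1421 0.099 ] SHIFT [ 0.029 -0.055 -0.01 ] TURN [0.01 0.   0.15] gap 0.0255 F [-7.91 -1.02 19.59]
0 [311.5 234.7]
4 [311.4 222.4]
8 [311.3 210.1]
12 [311.3 197.7]
14 [311.2 191.5]
18 [311.1 179.1]
24 [311.  160.3]
```

View pics/s4.png

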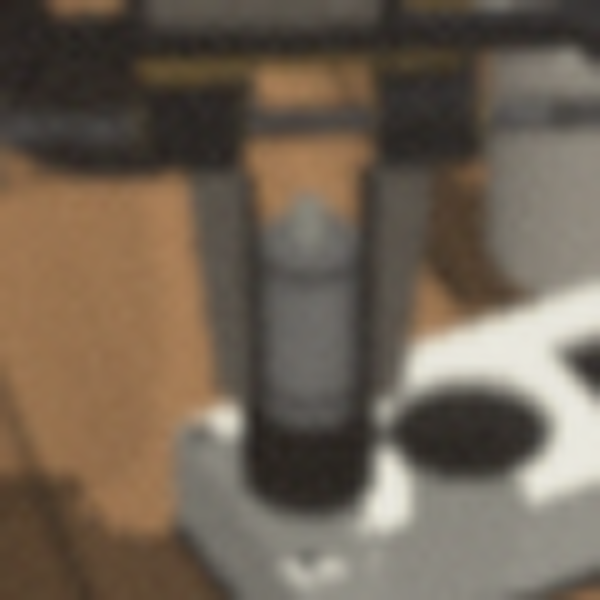

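View pics/w4.png

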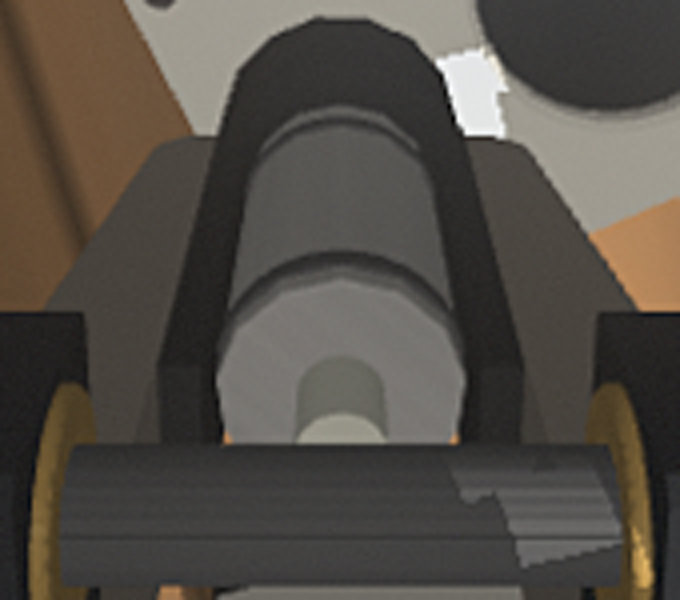

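Left pack: fully home (19.6 N, TCP z 0.099). The wrist picture at (341,400) shows a plain pale rod about 10 mm long with no dark band, so this pack is low. I'll hold a little longer, then lift.

Request:
move_arm([
  [-1,[0,0,0],[0,0,0]],
  [-1,[0,0,0],[0,0,0]],
  [-1,[0,0,0],[0,0,0]],
  [-1,[0,0,-2.2],[0,0,0]],
  [-1,[0,0,-2.2],[0,0,0]],
  [-1,[0,0,-2.2],[0,0,0]],
  [-1,[0,0,-2.2],[0,0,0]],
  [-1,[0,0,-2.2],[0,0,0]],
])

```text
t: 7.13
ee_pos: [0.519, 0.142, 0.1488]
eef_rot: [-0.001, 0.792, 0.61, -0.002]
force: [0.2, 0.3, -2.4]
finger_gap: 0.0253
```

```bash
python3 -c "
from h import *
go([0.49,-0.06,0.155],1.4)"
```

```text
t 7.13 pos [0.519  0.142  0.1488] SHIFT [-8.108  0.937 -0.241] TURN [-0.04  0.01 -1.  ] gap 0.0253 F [ 0.16  0.27 -2.41]
```

Request:
move_arm([
  [-1,[-8.1,0.94,-0.24],[0,0,0]],
  [-1,[-8.1,0.94,-0.24],[0,0,0]],
  [-1,[-8.1,0.94,-0.24],[0,0,0]],
  [-1,[-8.1,0.94,-0.24],[0,0,0]],
  [-1,[-8.1,0.94,-0.24],[0,0,0]],
  [-1,[-8.1,0.94,-0.24],[0,0,0]],
  [-1,[-8.1,0.94,-0.24],[0,0,0]],
  [-1,[-8.1,0.94,-0.24],[0,0,0]],
])

```text
t: 7.8
ee_pos: [0.4905, -0.059, 0.1552]
eef_rot: [-0.002, 0.792, 0.61, -0.001]
force: [0.4, 0.4, -1.8]
finger_gap: 0.0252
```

Request:
move_arm([
  [-1,[0,0,0],[0,0,0]],
  [-1,[0,0,0],[0,0,0]],
  [-1,[0,0,0],[0,0,0]],
])

```text
t: 8.05
ee_pos: [0.4915, -0.0585, 0.1565]
eef_rot: [-0.0, 0.792, 0.611, -0.0]
force: [-0.8, -1.1, -2.0]
finger_gap: 0.0256
```

Run:
```python
from h import *
go([0.49,-0.002,0.145])
c=vision.get_calibration('wrist');im=cap('wrist','w5.png',1.42); darkspots(im,c,thr=90)
print(proj(c,[.4885,-.002,.068])*1.42)
```

```text
t 8.05 pos [ 0.4915 -0.0585  0.1565] SHIFT [ 2.171 -0.63   0.459] TURN [-0.01 -0.    0.  ] gap 0.0256 F [-0.75 -1.12 -1.97]
[547.8  87.4] ctr [ 0.7148 -0.0355] mm [ 23.3 174.6] ang 3.0 fill 0.59
[400.4 104.4] ctr [0.6002 0.0024] mm [41.3 42.4] ang 3.0 fill 0.96
[326.4 128.4] ctr [ 0.541  -0.0007] mm [45.1 45.1] ang 75.4 fill 0.79
[441.9 259.3] ctr [ 0.6144 -0.134 ] mm [42.5 40.9] ang 2.7 fill 0.94
[368.65633392 214.46292687]
```

View pics/w5.png

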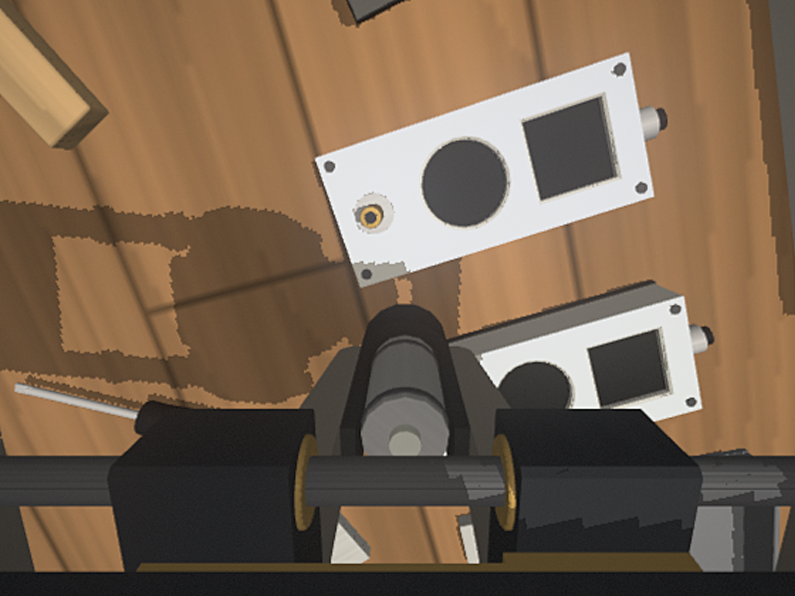

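Run:
```python
from h import *
c=vision.get_calibration('wrist'); p=onz(c,370.3/1.42-.2,216.3/1.42-.2,.068); print(p)
go([p[0],p[1],0.145])
```

```text
[ 0.48904526 -0.00310928  0.068     ]
t 8.1 pos [ 0.4916 -0.0587  0.1566] SHIFT [ 2.125 -0.662  0.466] TURN [-0. -0.  0.] gap 0.0258 F [-0.27 -0.21 -1.49]
```

Request:
move_arm([
  [-1,[2.12,-0.66,0.4],[0,0,0]],
  [-1,[2.12,-0.66,0.4],[0,0,0]],
  [-1,[2.12,-0.66,0.4],[0,0,0]],
  [-1,[2.12,-0.66,0.4],[0,0,0]],
  [-1,[2.12,-0.66,0.4],[0,0,0]],
  [-1,[2.12,-0.66,0.4],[0,0,0]],
])

```text
t: 8.6
ee_pos: [0.4896, -0.005, 0.1473]
eef_rot: [0.0, 0.792, 0.61, 0.0]
force: [-0.2, 0.4, -1.6]
finger_gap: 0.0255
```

```bash
python3 -c "
from h import *
go([0.489,-0.0031,0.0990])"
```

```text
t 8.6 pos [ 0.4896 -0.005   0.1473] SHIFT [ 0.07  -0.044  1.93 ] TURN [0.01 0.   0.  ] gap 0.0255 F [-0.19  0.43 -1.64]
```

Request:
move_arm([
  [-1,[0.05,-0.04,0.5],[0,0,0]],
  [-1,[0.05,-0.04,1.0],[0,0,0]],
  [-1,[0.05,-0.04,1.3],[0,0,0]],
  [-1,[0.05,-0.04,1.5],[0,0,0]],
  [-1,[0.05,-0.04,1.7],[0,0,0]],
  [-1,[0.05,-0.04,1.9],[0,0,0]],
  [-1,[0.05,-0.04,2.02],[0,0,0]],
  [-1,[0.05,-0.04,2.02],[0,0,0]],
])

```text
t: 9.27
ee_pos: [0.4889, -0.0033, 0.0989]
eef_rot: [0.0, 0.792, 0.61, -0.001]
force: [-9.9, 0.8, 17.9]
finger_gap: 0.0258
```

Request:
move_arm([
  [-1,[0,0,0.03],[0,0,0]],
  [-1,[0,0,0.03],[0,0,0]],
  [-1,[0,0,0.03],[0,0,0]],
  [-1,[0,0,0.03],[0,0,0]],
  [-1,[0,0,0.03],[0,0,0]],
  [-1,[0,0,0.03],[0,0,0]],
])

```text
t: 9.77
ee_pos: [0.489, -0.0033, 0.0989]
eef_rot: [0.0, 0.792, 0.611, -0.001]
force: [-12.7, 0.6, 23.6]
finger_gap: 0.0253
```

```bash
cat > look.py <<'E'
from h import *
import sys
go([0.489,-0.0031,0.0990])
w=cap('wrist'); sd=cap('side'); s=vision.get_calibration('side')
x,y=observe()['ee_pos'][:2]; zb=0.042+.082
u,v=proj(s,[x,y,zb]).astype(int)
a=cv2.resize(sd[v-25:v+25,u-25:u+25,::-1],(600,600),interpolation=cv2.INTER_CUBIC)
cv2.imwrite('pics/rs%s.png'%sys.argv[1],a)
cv2.imwrite('pics/rw%s.png'%sys.argv[1],cv2.resize(w[210:360,200:370,::-1],None,fx=4,fy=4,interpolation=cv2.INTER_CUBIC))
E
python3 look.py m
```

```text
t 9.77 pos [ 0.489  -0.0033  0.0989] SHIFT [ 0.006 -0.001 -0.005] TURN [-0.    0.01 -0.  ] gap 0.0253 F [-12.67   0.57  23.63]
```

View pics/rwm.png

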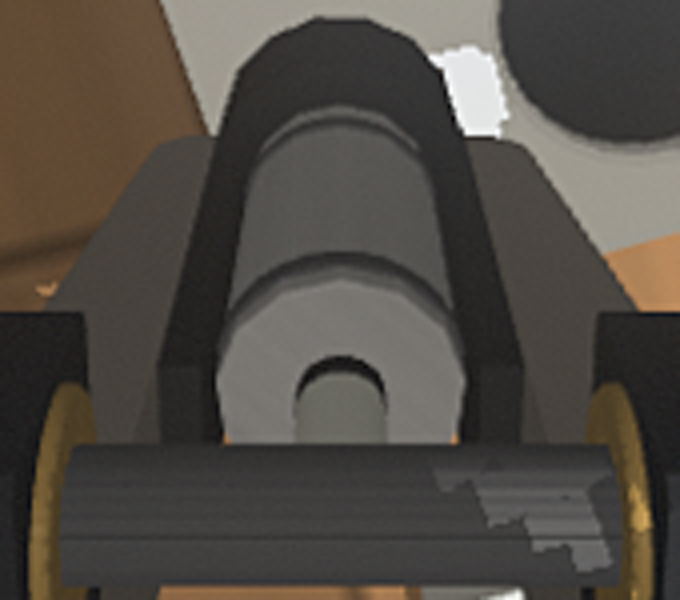

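View pics/rsm.png

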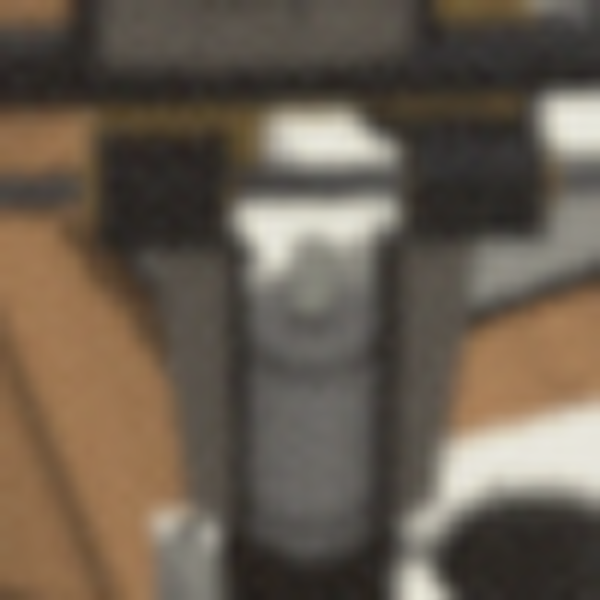

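Middle pack: home with 23.6 N. The wrist picture shows the dark band standing out of the barrel at (341,370), so this pack is charged. If the band were only partly clear, either blank would be allowed. Next is the right-hand pack.

Request:
move_arm([
  [-1,[0,0,-0.05],[0,0,0]],
  [-1,[0,0,-0.05],[0,0,0]],
  [-1,[0,0,-2.3],[0,0,0]],
  [-1,[0,0,-2.3],[0,0,0]],
  [-1,[0,0,-2.3],[0,0,0]],
  [-1,[0,0,-2.3],[0,0,0]],
  [-1,[0,0,-2.3],[0,0,0]],
])

```text
t: 10.45
ee_pos: [0.4876, -0.0026, 0.1515]
eef_rot: [-0.001, 0.792, 0.61, -0.001]
force: [-0.6, 0.4, -3.0]
finger_gap: 0.0256
```

```bash
python3 -c "
from h import *
go([0.50,-0.195,0.155])"
```

```text
t 10.45 pos [ 0.4876 -0.0026  0.1515] SHIFT [-7.315  2.444 -0.144] TURN [-0.03 -0.    0.  ] gap 0.0256 F [-0.65  0.36 -2.97]
```

Request:
move_arm([
  [-1,[-7.3,2.44,0],[0,0,0]],
  [-1,[-7.3,2.44,0],[0,0,0]],
  [-1,[-7.3,2.44,0],[0,0,0]],
  [-1,[-7.3,2.44,0],[0,0,0]],
  [-1,[-7.3,2.44,0],[0,0,0]],
  [-1,[-7.3,2.44,0],[0,0,0]],
  [-1,[-7.3,2.44,0],[0,0,0]],
  [-1,[-7.3,2.44,0],[0,0,0]],
])

```text
t: 11.12
ee_pos: [0.4999, -0.1937, 0.1513]
eef_rot: [-0.002, 0.792, 0.61, -0.0]
force: [0.5, 0.7, -1.7]
finger_gap: 0.0253
```

Request:
move_arm([
  [-1,[0,0,0],[0,0,0]],
  [-1,[0,0,0],[0,0,0]],
  [-1,[0,0,0],[0,0,0]],
])

```text
t: 11.37
ee_pos: [0.5009, -0.1937, 0.1529]
eef_rot: [-0.0, 0.792, 0.611, -0.0]
force: [0.3, 0.8, -2.3]
finger_gap: 0.0254
```

Run:
```python
from h import *
go([0.5027,-0.137,0.145])
c=vision.get_calibration('wrist');im=cap('wrist','w6.png',1.42); darkspots(im,c,thr=90)
print(proj(c,[.5027,-.137,.068])*1.42)
```

```text
t 11.37 pos [ 0.5009 -0.1937  0.1529] SHIFT [ 2.212 -0.504  0.315] TURN [-0.01 -0.    0.  ] gap 0.0254 F [ 0.28  0.75 -2.31]
[255.2  20.2] ctr [ 0.5171 -0.0489] mm [88.1  3.3] ang 2.8 fill 0.59
[544.7  39. ] ctr [ 0.7188 -0.1283] mm [23.2 88.1] ang 2.2 fill 0.53
[407.1 102.8] ctr [ 0.6136 -0.1328] mm [41.2 42.5] ang 2.7 fill 0.96
[331.8 126.8] ctr [ 0.5543 -0.1358] mm [45.1 45.1] ang 75.4 fill 0.79
[377.47500302 212.12334629]
```

View pics/w6.png

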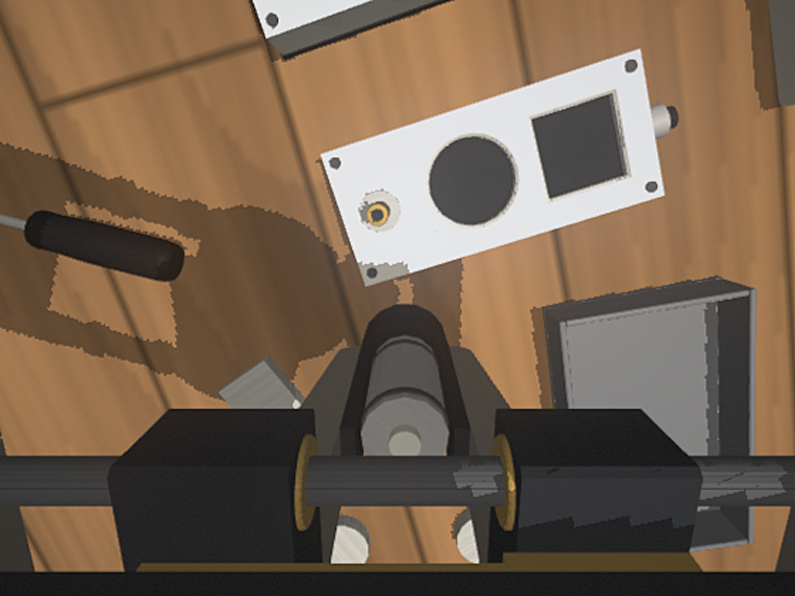

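Request:
move_arm([
  [-1,[2.16,-0.5,0.2],[0,0,0]],
  [-1,[2.16,-0.5,0.2],[0,0,0]],
  [-1,[2.16,-0.5,0.2],[0,0,0]],
  [-1,[2.16,-0.5,0.2],[0,0,0]],
  [-1,[2.16,-0.5,0.2],[0,0,0]],
  [-1,[2.16,-0.5,0.2],[0,0,0]],
])

```text
t: 11.92
ee_pos: [0.5028, -0.1402, 0.1484]
eef_rot: [0.0, 0.792, 0.61, 0.0]
force: [0.1, -0.3, -1.9]
finger_gap: 0.0252
```

```bash
python3 -c "
from h import *
go([0.5024,-0.1382,0.0990])"
```

```text
t 11.92 pos [ 0.5028 -0.1402  0.1484] SHIFT [ 0.075 -0.039  1.976] TURN [0.01 0.01 0.  ] gap 0.0252 F [ 0.09 -0.29 -1.91]
```

Request:
move_arm([
  [-1,[0.05,-0.03,0.5],[0,0,0]],
  [-1,[0.05,-0.03,1.0],[0,0,0]],
  [-1,[0.05,-0.03,1.3],[0,0,0]],
  [-1,[0.05,-0.03,1.5],[0,0,0]],
  [-1,[0.05,-0.03,1.7],[0,0,0]],
  [-1,[0.05,-0.03,1.9],[0,0,0]],
  [-1,[0.05,-0.03,2.06],[0,0,0]],
  [-1,[0.05,-0.03,2.06],[0,0,0]],
])

```text
t: 12.58
ee_pos: [0.5025, -0.1385, 0.099]
eef_rot: [-0.0, 0.792, 0.61, -0.0]
force: [-7.5, 3.5, 14.5]
finger_gap: 0.0258
```

Request:
move_arm([
  [-1,[0,0,0.02],[0,0,0]],
  [-1,[0,0,0.02],[0,0,0]],
  [-1,[0,0,0.02],[0,0,0]],
  [-1,[0,0,0.02],[0,0,0]],
  [-1,[0,0,0.02],[0,0,0]],
  [-1,[0,0,0.02],[0,0,0]],
])

```text
t: 13.08
ee_pos: [0.5025, -0.1385, 0.0989]
eef_rot: [0.0, 0.792, 0.61, -0.0]
force: [-8.5, 2.3, 17.7]
finger_gap: 0.0257
```

```bash
python3 look.py r
```

```text
t 13.08 pos [ 0.5025 -0.1385  0.0989] SHIFT [ 5.101 -1.902 -0.007] TURN [-0.    0.01 -0.  ] gap 0.0257 F [-8.46  2.28 17.68]
```

View pics/rwr.png

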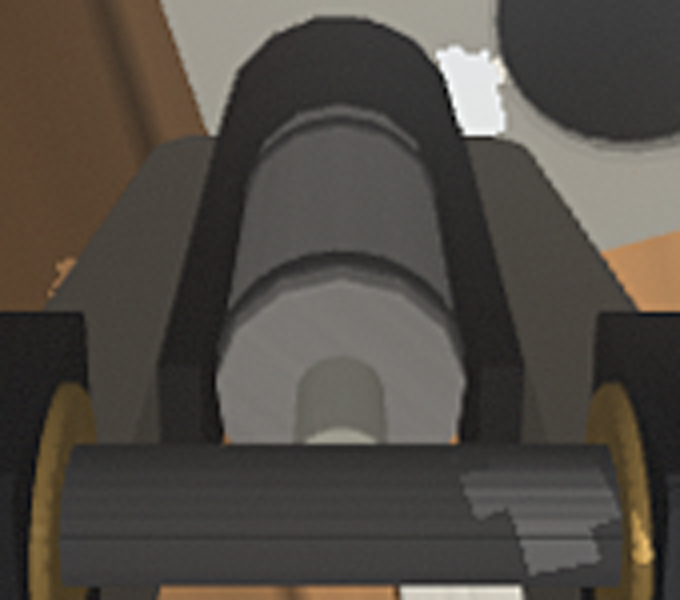

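View pics/rsr.png

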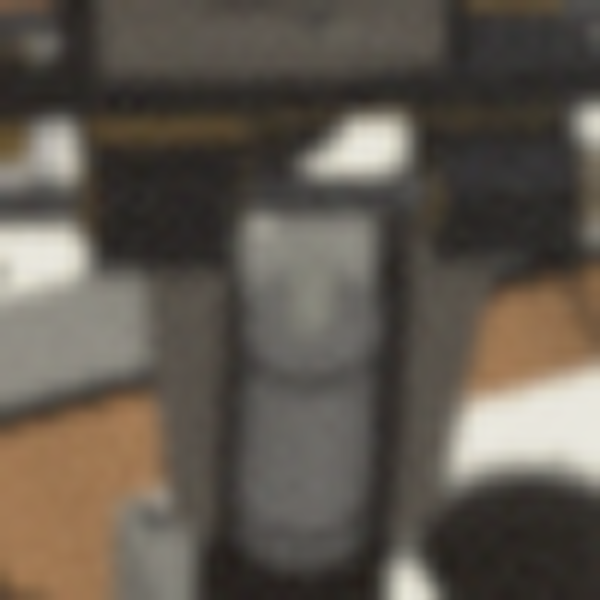

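Right pack: home with 17.7 N. The rod at (341,400) is plain with no band, so this pack is low. Plan: plates in left and right, a disc in the middle, and one plate and two discs to the tray. The gauge goes back to the mat first.

Request:
move_arm([
  [-1,[0,0,0],[0,0,0]],
  [-1,[0,0,0],[0,0,0]],
  [-1,[0,0,-2.4],[0,0,0]],
  [-1,[0,0,-2.4],[0,0,0]],
  [-1,[0,0,-2.4],[0,0,0]],
  [-1,[0,0,-2.4],[0,0,0]],
  [-1,[0,0,-2.4],[0,0,0]],
])

```text
t: 13.77
ee_pos: [0.5015, -0.1376, 0.1546]
eef_rot: [-0.001, 0.792, 0.61, -0.0]
force: [0.1, 0.5, -2.2]
finger_gap: 0.0253
```

```bash
python3 -c "
from h import *
go([0.534,0.386,0.155])"
```

```text
t 13.77 pos [ 0.5015 -0.1376  0.1546] SHIFT [ 2.0584e+01 -4.0850e+00  3.0000e-03] TURN [-0.02 -0.01  0.  ] gap 0.0253 F [ 0.13  0.51 -2.18]
```

Request:
move_arm([
  [-1,[20.58,-4.08,0],[0,0,0]],
  [-1,[20.58,-4.08,0],[0,0,0]],
  [-1,[20.58,-4.08,0],[0,0,0]],
  [-1,[20.58,-4.08,0],[0,0,0]],
  [-1,[20.58,-4.08,0],[0,0,0]],
  [-1,[20.58,-4.08,0],[0,0,0]],
  [-1,[20.58,-4.08,0],[0,0,0]],
  [-1,[20.58,-4.08,0],[0,0,0]],
])

```text
t: 14.43
ee_pos: [0.5212, 0.1966, 0.1536]
eef_rot: [-0.001, 0.792, 0.61, -0.002]
force: [1.0, -1.1, -2.3]
finger_gap: 0.0255
```

```bash
python3 -c "
from h import *
go([0.534,0.386,0.155])"
```

```text
t 14.43 pos [0.5212 0.1966 0.1536] SHIFT [ 7.457 -1.439 -0.062] TURN [-0.04  0.02 -0.  ] gap 0.0255 F [ 1.01 -1.08 -2.3 ]
```

Request:
move_arm([
  [-1,[7.3,-1.4,0],[0,0,0]],
  [-1,[7.3,-1.4,0],[0,0,0]],
  [-1,[7.3,-1.4,0],[0,0,0]],
  [-1,[7.3,-1.4,0],[0,0,0]],
  [-1,[7.3,-1.4,0],[0,0,0]],
  [-1,[7.3,-1.4,0],[0,0,0]],
  [-1,[7.3,-1.4,0],[0,0,0]],
])

```text
t: 15.02
ee_pos: [0.5342, 0.3802, 0.1532]
eef_rot: [-0.0, 0.792, 0.611, -0.002]
force: [0.1, -0.5, -1.8]
finger_gap: 0.0259
```

```bash
python3 -c "
from h import *
go([0.534,0.386,0.0608])"
```

```text
t 15.02 pos [0.5342 0.3802 0.1532] SHIFT [ 0.233 -0.055  3.695] TURN [-0.04  0.04 -0.  ] gap 0.0259 F [ 0.08 -0.48 -1.84]
```

Request:
move_arm([
  [-1,[0.1,0,1.5],[0,0,0]],
  [-1,[0.1,0,2.8],[0,0,0]],
  [-1,[0.1,0,3.3],[0,0,0]],
  [-1,[0.1,0,3.5],[0,0,0]],
  [-1,[0.1,0,3.6],[0,0,0]],
  [-1,[0.1,0,3.65],[0,0,0]],
  [-1,[0.1,0,3.7],[0,0,0]],
  [-1,[0.1,0,3.7],[0,0,0]],
])

```text
t: 15.68
ee_pos: [0.5375, 0.3828, 0.0654]
eef_rot: [0.0, 0.792, 0.61, 0.001]
force: [-0.3, -0.6, -2.5]
finger_gap: 0.0254
```

```bash
python3 -c "
from h import *
go([0.534,0.386,0.0605])"
```

```text
t 15.68 pos [0.5375 0.3828 0.0654] SHIFT [ 0.087 -0.166  0.196] TURN [ 0.03 -0.02 -0.  ] gap 0.0254 F [-0.26 -0.61 -2.49]
```

Request:
move_arm([
  [-1,[0,0,0.1],[0,0,0]],
  [-1,[0,0,0.15],[0,0,0]],
  [-1,[0,0,0.2],[0,0,0]],
  [-1,[0,0,0.2],[0,0,0]],
  [-1,[0,0,0.2],[0,0,0]],
])

```text
t: 16.1
ee_pos: [0.5368, 0.3827, 0.0601]
eef_rot: [0.0, 0.792, 0.61, 0.0]
force: [-2.1, -0.3, 4.3]
finger_gap: 0.0255
```

```bash
python3 -c "
from h import *
go([0.534,0.386,0.0605])"
```

```text
t 16.1 pos [0.5368 0.3827 0.0601] SHIFT [ 0.098 -0.141 -0.014] TURN [ 0.01 -0.01 -0.  ] gap 0.0255 F [-2.1  -0.33  4.27]
```

Request:
move_arm([
  [0.3,[0,0,-0.05],[0,0,0]],
  [0.3,[0,0,-0.05],[0,0,0]],
  [0.3,[0,0,-0.05],[0,0,0]],
  [0.3,[0,0,-0.05],[0,0,0]],
  [0.3,[0,0,-0.05],[0,0,0]],
  [0.3,[0,0,-0.05],[0,0,0]],
  [0.3,[0,0,-0.05],[0,0,0]],
])

```text
t: 16.68
ee_pos: [0.5363, 0.3825, 0.0597]
eef_rot: [-0.0, 0.792, 0.61, -0.0]
force: [-0.2, -0.5, 0.3]
finger_gap: 0.0599
```

Request:
move_arm([
  [0.5,[0,0,-4],[0,0,0]],
  [0.5,[0,0,-4],[0,0,0]],
  [0.5,[0,0,-4],[0,0,0]],
  [0.5,[0,0,-4],[0,0,0]],
  [0.5,[0,0,-4],[0,0,0]],
])

```text
t: 17.1
ee_pos: [0.537, 0.3828, 0.1612]
eef_rot: [0.0, 0.792, 0.61, 0.001]
force: [-0.2, 0.6, 0.1]
finger_gap: 0.0687
```

Run:
```python
from h import *
go([0.534,0.386,0.0605])
im=cap('wrist','w7.png',1.42); c=vision.get_calibration('wrist')
# plate
hsv=cv2.cvtColor(im,cv2.COLOR_RGB2HSV)
m=((hsv[:,:,1]<40)&(hsv[:,:,2]>110)).astype(np.uint8)
n,l,st,cc=cv2.connectedComponentsWithStats(m)
for i in range(1,n):
    if st[i,4]>500:
        cn=max(cv2.findContours((l==i).astype(np.uint8),cv2.RETR_EXTERNAL,cv2.CHAIN_APPROX_NONE)[0],key=len)
        W=np.array([onz(c,*p[0],.012)[:2] for p in cn],np.float32)*1000; r=cv2.minAreaRect(W)
        print(np.round(cc[i]*1.42),np.round(np.array(r[0])/1000,4),np.round(r[1],1),round(r[2],1),round(cv2.contourArea(W)/(r[1][0]*r[1][1]),2))
```

```text
t 17.1 pos [0.537  0.3828 0.1612] SHIFT [ 0.084 -0.158  4.029] TURN [ 0.03 -0.02 -0.  ] gap 0.0687 F [-0.16  0.57  0.09]
[213. 131.] [0.4511 0.5027] [90.1 91.7] 77.4 0.78
[403. 328.] [0.5293 0.3589] [33.1 32.6] 17.0 0.77
[223. 356.] [0.4079 0.3699] [40.  39.5] 55.4 0.95
[622. 382.] [0.6639 0.2784] [ 53.8 122.4] 40.3 0.51
[545. 493.] [0.6003 0.2082] [  9.6 129.5] 75.3 0.55
[510. 543.] [0.5558 0.1843] [ 49.3 120.8] 75.4 0.54
```

View pics/w7.png

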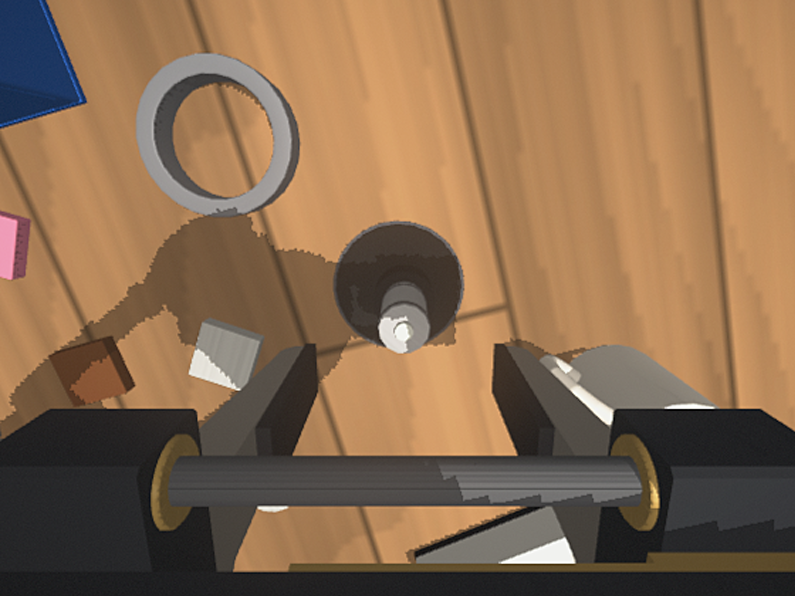

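The gauge stands upright on its mat at (401,332). The grey square at (223,356) is the white plate, measured 40 x 39.5 mm. It's neither the brown square at (95,370) nor the pink one at (10,245). I'll hover over it.

```bash
cat >> h.py <<'E'
def blanks(im,c,z=.012,smax=60,vmin=110,amin=500):
    hsv=cv2.cvtColor(im,cv2.COLOR_RGB2HSV)
    m=((hsv[:,:,1]<smax)&(hsv[:,:,2]>vmin)).astype(np.uint8)
    m=cv2.morphologyEx(m,cv2.MORPH_OPEN,np.ones((3,3),np.uint8))
    n,l,st,cc=cv2.connectedComponentsWithStats(m)
    for i in range(1,n):
        if st[i,4]>amin:
            cn=max(cv2.findContours((l==i).astype(np.uint8),cv2.RETR_EXTERNAL,cv2.CHAIN_APPROX_NONE)[0],key=len)
            W=np.array([onz(c,*p[0],z)[:2] for p in cn],np.float32)*1000; r=cv2.minAreaRect(W)
            if max(r[1])<60 and min(r[1])>25: print('px',np.round(cc[i]),np.round(np.array(r[0])/1000,4),'mm',np.round(r[1],1),'ang',round(r[2],1),'fill',round(cv2.contourArea(W)/(r[1][0]*r[1][1]),2))
E
python3 -c "
from h import *
go([0.408,0.370,0.16],np.deg2rad(55.4))"
```

```text
t 17.15 pos [0.5359 0.3823 0.1591] SHIFT [-1.78  -4.821 -0.031] TURN [-0.01  0.01  3.96] gap 0.0684 F [ 0.58 -0.15 -0.78]
```

Request:
move_arm([
  [0.3,[-1.78,-4.82,0],[0,0,3.96]],
  [0.3,[-1.78,-4.82,0],[0,0,3.96]],
  [0.3,[-1.78,-4.82,0],[0,0,3.96]],
  [0.3,[-1.78,-4.82,0],[0,0,3.96]],
  [0.3,[-1.78,-4.82,0],[0,0,3.96]],
  [0.3,[-1.78,-4.82,0],[0,0,3.96]],
  [0.3,[-1.78,-4.82,0],[0,0,3.96]],
])

```text
t: 17.73
ee_pos: [0.4098, 0.3703, 0.1597]
eef_rot: [0.0, 0.885, 0.465, 0.0]
force: [-0.0, 0.4, 0.8]
finger_gap: 0.0599
```

Run:
```python
from h import *
go([0.408,0.370,0.03],np.deg2rad(55.4))
c=vision.get_calibration('wrist');im=cap('wrist','w8.png',1.42)
for v in (90,120): blanks(im,c,vmin=v)
```

```text
t 17.73 pos [0.4098 0.3703 0.1597] SHIFT [-0.053 -0.056  5.189] TURN [ 0.01 -0.01  0.  ] gap 0.0599 F [-0.02  0.41  0.81]
px [436. 109.] [0.5644 0.3672] mm [33.8 34.2] ang 13.2 fill 0.77
px [283. 206.] [0.4083 0.3704] mm [40.6 39.6] ang 55.5 fill 0.96
px [332. 291.] [0.3982 0.2726] mm [47.7 26.1] ang 73.9 fill 0.78
px [437. 109.] [0.5648 0.3667] mm [33.2 33. ] ang 13.2 fill 0.78
px [283. 206.] [0.4081 0.37  ] mm [39.7 39.6] ang 55.5 fill 0.96
px [524. 272.] [0.5666 0.1796] mm [56.8 26.9] ang 10.7 fill 0.4
px [333. 293.] [0.3975 0.2707] mm [43.6 25.8] ang 73.8 fill 0.76
```

View pics/w8.png

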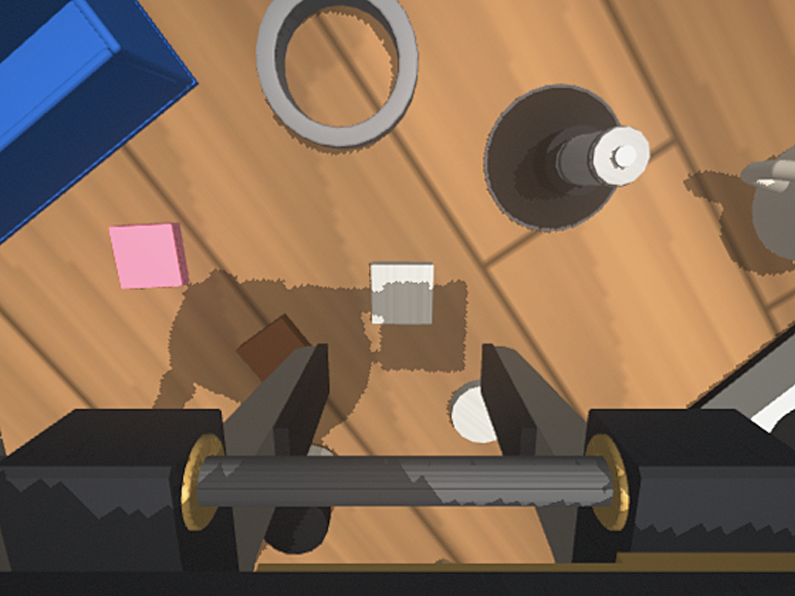

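Request:
move_arm([
  [0.3,[-0.05,-0.05,1.6],[0,0,0]],
  [0.3,[-0.05,-0.05,3.2],[0,0,0]],
  [0.3,[-0.05,-0.05,4.5],[0,0,0]],
  [0.3,[-0.05,-0.05,4.9],[0,0,0]],
  [0.3,[-0.05,-0.05,5.08],[0,0,0]],
  [0.3,[-0.05,-0.05,5.08],[0,0,0]],
  [0.3,[-0.05,-0.05,5.08],[0,0,0]],
])

```text
t: 18.37
ee_pos: [0.4087, 0.3708, 0.0349]
eef_rot: [-0.0, 0.885, 0.465, 0.002]
force: [0.4, 0.3, 1.0]
finger_gap: 0.0595
```

```bash
python3 -c "
from h import *
go([0.4081,0.370,0.0325],np.deg2rad(55.5))"
```

```text
t 18.37 pos [0.4087 0.3708 0.0349] SHIFT [-0.04  -0.002  0.095] TURN [ 0.02 -0.04 -0.02] gap 0.0595 F [0.42 0.3  1.  ]
```

Request:
move_arm([
  [0.3,[0,0,0],[0,0,0]],
  [0.3,[0,0,0],[0,0,0]],
])

```text
t: 18.53
ee_pos: [0.4083, 0.3707, 0.0349]
eef_rot: [-0.0, 0.885, 0.465, 0.002]
force: [0.8, -1.0, 0.5]
finger_gap: 0.0595
```

```bash
python3 -c "
from h import *
go([0.4081,0.370,0.0325],np.deg2rad(55.5))"
```

```text
t 18.53 pos [0.4083 0.3707 0.0349] SHIFT [-0.029  0.011  0.097] TURN [ 0.02 -0.04 -0.02] gap 0.0595 F [ 0.84 -1.04  0.47]
```

Request:
move_arm([
  [0.3,[-0.03,0,0.09],[0,0,0]],
  [0.3,[-0.03,0,0.09],[0,0,0]],
  [-1,[-0.03,0,0.09],[0,0,0]],
  [-1,[-0.03,0,0.09],[0,0,0]],
  [-1,[-0.03,0,0.09],[0,0,0]],
  [-1,[-0.03,0,0.09],[0,0,0]],
  [-1,[-0.03,0,0.09],[0,0,0]],
  [-1,[-0.03,0,0.09],[0,0,0]],
])

```text
t: 19.2
ee_pos: [0.4063, 0.3693, 0.0307]
eef_rot: [0.0, 0.885, 0.465, -0.0]
force: [-0.0, 0.3, 1.2]
finger_gap: 0.0393
```

```bash
python3 -c "
from h import *
go([0.4081,0.370,0.0325],np.deg2rad(55.5))"
```

```text
t 19.2 pos [0.4063 0.3693 0.0307] SHIFT [ 0.066  0.043 -0.074] TURN [-0.    0.   -0.02] gap 0.0393 F [-0.03  0.31  1.19]
```

Request:
move_arm([
  [-1,[0,0,-2],[0,0,0]],
  [-1,[0,0,-5],[0,0,0]],
  [-1,[0,0,-5],[0,0,0]],
  [-1,[0,0,-5],[0,0,0]],
  [-1,[0,0,-5],[0,0,0]],
  [-1,[0,0,-5],[0,0,0]],
])

```text
t: 19.7
ee_pos: [0.4058, 0.369, 0.1549]
eef_rot: [0.0, 0.885, 0.465, -0.001]
force: [0.5, -0.8, -1.0]
finger_gap: 0.0395
```

Run:
```python
from h import *
go([0.629,0.163,0.13],np.deg2rad(100.5))
c=vision.get_calibration('wrist');im=cap('wrist','w9.png',1.42)
```

```text
t 19.7 pos [0.4058 0.369  0.1549] SHIFT [-1.715 12.028  0.99 ] TURN [-0.01  0.01 -9.02] gap 0.0395 F [ 0.48 -0.82 -1.02]
```

View pics/w9.png

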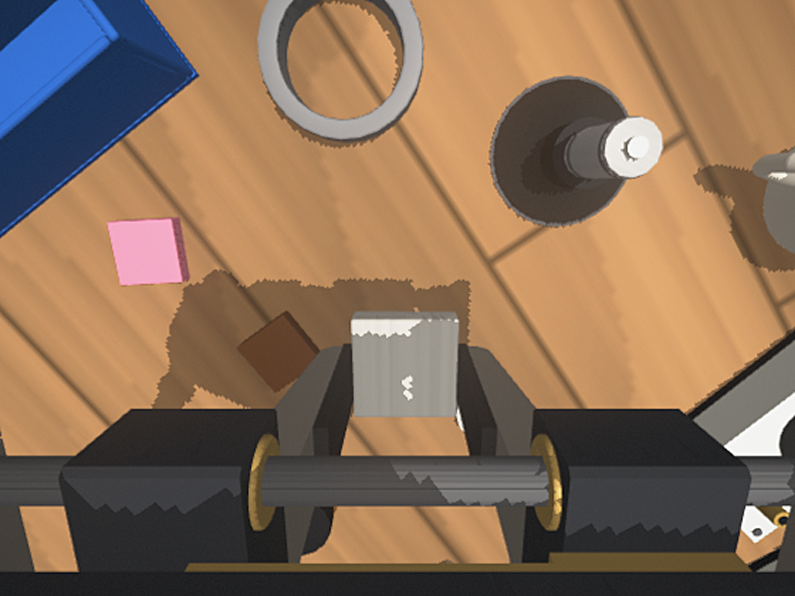

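```bash
cat >> h.py <<'E'
def inhand(corners,dz,sc=1.42):
    c=vision.get_calibration('wrist');s=observe();M=q2R(s['eef_rot']);p=np.array(s['ee_pos'])
    W=np.array([onz(c,u/sc-.15,v/sc-.15,p[2]-dz) for u,v in corners]); L=(W-p)@M*1000
    print('corners tool mm',np.round(L,1).tolist(),'mean',np.round(L.mean(0),2)); return L.mean(0)/1000
E
python3 -c "
from h import *
inhand([(352,320),(459,319),(457.5,416),(353,416)],.0187)"
```

```text
corners tool mm [[21.3, -18.6, 18.7], [21.7, 20.6, 18.6], [-17.6, 21.2, 18.7], [-17.7, -19.3, 18.8]] mean [ 1.92  0.97 18.69]
```

```bash
python3 -c "
from h import *
go([0.640,0.1035,0.15],np.deg2rad(100.5))"
```

```text
t 19.75 pos [0.4052 0.3686 0.1538] SHIFT [-3.4   13.752  0.143] TURN [-0.03  0.03 -9.02] gap 0.0397 F [ 0.1   0.44 -1.12]
```

Request:
move_arm([
  [-1,[-3.4,13.75,0],[0,0,-9]],
  [-1,[-3.4,13.75,0],[0,0,-9]],
  [-1,[-3.4,13.75,0],[0,0,-9]],
  [-1,[-3.4,13.75,0],[0,0,-9]],
  [-1,[-3.4,13.75,0],[0,0,-9]],
  [-1,[-3.4,13.75,0],[0,0,-9]],
  [-1,[-3.4,13.75,0],[0,0,-9]],
  [-1,[-3.4,13.75,0],[0,0,-9]],
])

```text
t: 20.42
ee_pos: [0.6176, 0.1283, 0.1527]
eef_rot: [-0.002, 0.639, 0.769, -0.002]
force: [0.8, 0.4, 0.4]
finger_gap: 0.0395
```

```bash
python3 -c "
from h import *
go([0.640,0.1035,0.14],np.deg2rad(100.5))"
```

```text
t 20.42 pos [0.6176 0.1283 0.1527] SHIFT [-1.14   0.699  0.502] TURN [-0.05 -0.01  0.02] gap 0.0395 F [0.84 0.37 0.43]
```

Request:
move_arm([
  [-1,[-1.1,0.65,0.5],[0,0,0]],
  [-1,[-1.1,0.65,0.5],[0,0,0]],
  [-1,[-1.1,0.65,0.5],[0,0,0]],
  [-1,[-1.1,0.65,0.5],[0,0,0]],
  [-1,[-1.1,0.65,0.5],[0,0,0]],
  [-1,[-1.1,0.65,0.5],[0,0,0]],
])

```text
t: 20.92
ee_pos: [0.6384, 0.1073, 0.143]
eef_rot: [-0.0, 0.639, 0.769, -0.0]
force: [0.1, -1.0, 0.5]
finger_gap: 0.0394
```

```bash
cat > rec.py <<'E'
from h import *
import sys
s=observe(); M=q2R(s['eef_rot']);p=np.array(s['ee_pos'])
c=vision.get_calibration('wrist');im=cap('wrist',sys.argv[1],1.42)
print('pos',np.round(p,4),'yaw',np.round(np.rad2deg(np.arctan2(M[1,0],M[0,0])),2))
for t in (80,95):
  for q,r in darkspots(im,c,thr=t,amin=1500):
    print('   tool mm',np.round(M.T@(np.array([r[0][0]/1000,r[0][1]/1000,.034])-p)*1000,1), 'yawdiff', round(r[2],1))
E
python3 rec.py w10.png
```

```text
pos [0.6384 0.1073 0.143 ] yaw 100.52
[ 27.1 134.4] ctr [0.4434 0.1289] mm [107.6  54.9] ang 88.1 fill 0.48
[206.9 145.8] ctr [0.5702 0.1514] mm [45.7 45.4] ang 10.6 fill 0.78
[285.2 145.8] ctr [0.6287 0.1621] mm [42.3 41.7] ang 10.6 fill 0.98
   tool mm [  56.8 -187.7  109.1] yawdiff 88.1
   tool mm [ 55.8 -58.9 109.1] yawdiff 10.6
   tool mm [ 55.6   0.5 109.1] yawdiff 10.6
[ 67.6 154.7] ctr [0.464  0.1254] mm [130.8 180.4] ang 27.1 fill 0.37
[292.5  22.7] ctr [0.6191 0.2413] mm [33.3 38.5] ang 7.9 fill 0.56
[206.8 145.8] ctr [0.5704 0.151 ] mm [45.5 46.3] ang 5.8 fill 0.78
[285.2 145.8] ctr [0.6287 0.1621] mm [42.6 41.7] ang 10.6 fill 0.98
[262.8 212.5] ctr [0.6186 0.1041] mm [115.9  38.2] ang 16.1 fill 0.47
   tool mm [  49.6 -168.1  109.1] yawdiff 27.1
   tool mm [135.2   5.6 109.1] yawdiff 7.9
   tool mm [ 55.4 -58.8 109.1] yawdiff 5.8
   tool mm [ 55.6   0.6 109.1] yawdiff 10.6
   tool mm [  0.4 -20.  109. ] yawdiff 16.1
```

View pics/w10.png

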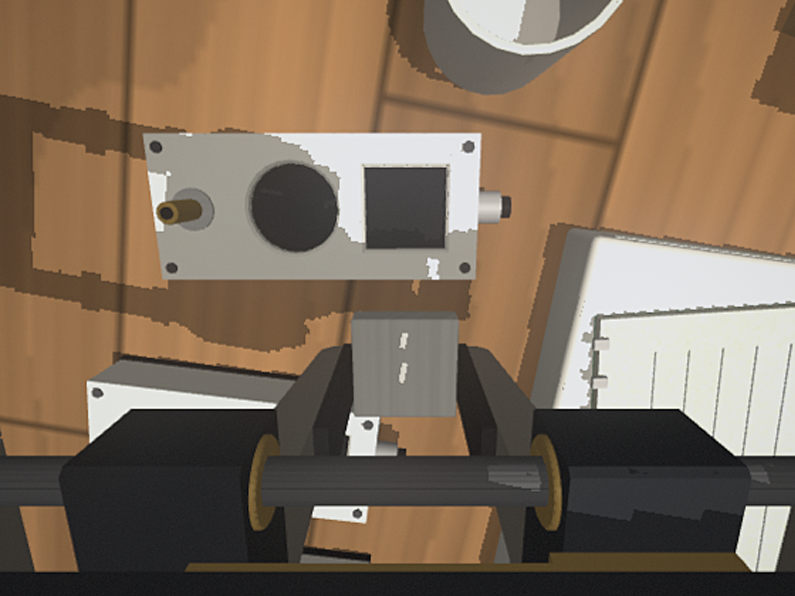

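Request:
move_arm([
  [-1,[2.15,-0.02,1.0],[0,0,0]],
  [-1,[2.15,-0.02,2.0],[0,0,0]],
  [-1,[2.15,-0.02,2.2],[0,0,0]],
  [-1,[2.15,-0.02,2.2],[0,0,0]],
  [-1,[2.15,-0.02,2.2],[0,0,0]],
  [-1,[2.15,-0.02,2.2],[0,0,0]],
  [-1,[2.15,-0.02,2.2],[0,0,0]],
])

```text
t: 21.55
ee_pos: [0.6305, 0.158, 0.0902]
eef_rot: [0.001, 0.64, 0.768, 0.001]
force: [0.0, 0.3, 0.0]
finger_gap: 0.0399
```

```bash
python3 -c "
from h import *
go([0.6282,0.1600,0.0665],np.deg2rad(100.6))"; python3 rec.py w11.png
```

```text
t 21.55 pos [0.6305 0.158  0.0902] SHIFT [ 0.095 -0.079  0.949] TURN [ 0.04  0.01 -0.05] gap 0.0399 F [0.   0.32 0.03]
pos [0.6305 0.158  0.0902] yaw 100.36
[29.4 99.7] ctr [0.4704 0.2154] mm [34.3 21.1] ang 0.1 fill 0.78
   tool mm [  85.3 -147.3   55.7] yawdiff 0.1
[288.1  57. ] ctr [0.6153 0.262 ] mm [29.9 63. ] ang 10.5 fill 0.49
[444.3  25. ] ctr [0.6865 0.2918] mm [68.6 30.4] ang 10.5 fill 0.6
   tool mm [105.1   3.6  56.2] yawdiff 10.5
   tool mm [121.5  79.   56.4] yawdiff 10.5
```

View pics/w11.png

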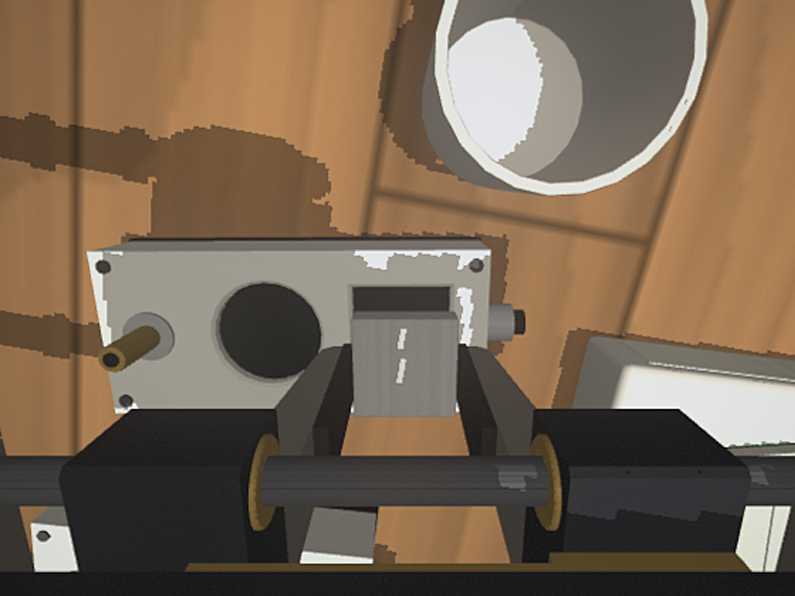

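Request:
move_arm([
  [-1,[0.06,-0.05,0.3],[0,0,0]],
  [-1,[0.06,-0.05,0.5],[0,0,0]],
  [-1,[0.06,-0.05,0.5],[0,0,0]],
  [-1,[0.06,-0.05,0.5],[0,0,0]],
  [-1,[0.06,-0.05,0.5],[0,0,0]],
])

```text
t: 22.02
ee_pos: [0.6273, 0.1599, 0.0754]
eef_rot: [-0.0, 0.64, 0.768, -0.0]
force: [1.0, 0.5, -0.6]
finger_gap: 0.0395
```

```bash
python3 -c "
from h import *
go([0.6282,0.1600,0.0665],np.deg2rad(100.6))"
```

```text
t 22.02 pos [0.6273 0.1599 0.0754] SHIFT [-0.004  0.034  0.356] TURN [-0.   -0.   -0.04] gap 0.0395 F [ 1.01  0.51 -0.59]
```

Request:
move_arm([
  [-1,[0,0.03,0.1],[0,0,0]],
  [-1,[0,0.03,0.2],[0,0,0]],
  [-1,[0,0.03,0.3],[0,0,0]],
  [-1,[0,0.03,0.3],[0,0,0]],
  [-1,[0,0.03,0.3],[0,0,0]],
])

```text
t: 22.43
ee_pos: [0.6279, 0.1601, 0.0677]
eef_rot: [-0.0, 0.64, 0.768, -0.0]
force: [0.1, -0.8, -0.4]
finger_gap: 0.0393
```

```bash
python3 -c "
from h import *
go([0.6282,0.1600,0.0665],np.deg2rad(100.6)); cap('wrist','w12.png',1.42)"
```

```text
t 22.43 pos [0.6279 0.1601 0.0677] SHIFT [-0.007  0.01   0.05 ] TURN [-0.01 -0.   -0.04] gap 0.0393 F [ 0.07 -0.84 -0.36]
```

View pics/w12.png

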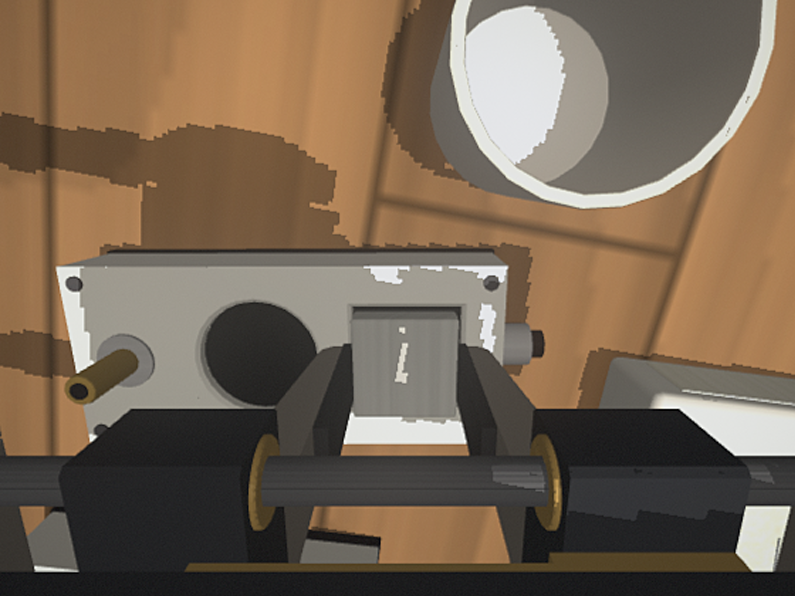

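No contact force with the plate 3 mm into the recess, and the picture shows the recess edge clear around the plate at (405,360). I'll release it.

Request:
move_arm([
  [-1,[0,0,0.02],[0,0,0]],
  [0.2,[0,0,0.02],[0,0,0]],
  [0.2,[0,0,0.02],[0,0,0]],
  [0.2,[0,0,0.02],[0,0,0]],
  [0.2,[0,0,0.02],[0,0,0]],
  [0.2,[0,0,-0.5],[0,0,0]],
  [0.2,[0,0,-1.5],[0,0,0]],
  [0.2,[0,0,-2.5],[0,0,0]],
])

```text
t: 23.15
ee_pos: [0.6274, 0.1601, 0.1312]
eef_rot: [-0.001, 0.64, 0.768, -0.001]
force: [0.3, -0.1, 0.1]
finger_gap: 0.0551
```

Request:
move_arm([
  [0.3,[0,0,-1.0],[0,0,0]],
  [0.3,[0,0,-1.0],[0,0,0]],
  [0.3,[0,0,-1.0],[0,0,0]],
])

```text
t: 23.4
ee_pos: [0.6297, 0.1603, 0.1585]
eef_rot: [0.002, 0.64, 0.768, 0.002]
force: [-0.8, 0.0, -0.5]
finger_gap: 0.0599
```

Run:
```python
from h import *
cap('wrist','w13.png',1.42); go([0.4065,0.268,0.16],1.0)
im=cap('top'); c=vision.get_calibration('top'); print('top'); blanks(im,c,vmin=130,amin=100)
```

```text
t 23.45 pos [0.6284 0.1602 0.1563] SHIFT [ 5.848 -7.948 -0.158] TURN [ 0.01 -0.    8.62] gap 0.0596 F [-0.36  0.16  0.86]
top
px [58. 35.] [0.9331 0.6408] mm [27.7 40.4] ang 0.6 fill 0.82
px [244. 112.] [0.7311 0.1469] mm [45.2 25.7] ang 1.1 fill 0.94
px [177. 116.] [0.7186 0.3173] mm [45.  28.2] ang 0.6 fill 0.87
px [252. 189.] [0.5365 0.1239] mm [53.5 27.7] ang 1.2 fill 0.59
px [455. 199.] [ 0.5108 -0.386 ] mm [40.4 40.3] ang 0.7 fill 0.8
px [404. 200.] [ 0.5055 -0.2596] mm [37.5 38.9] ang 88.9 fill 0.97
px [449. 241.] [ 0.4046 -0.3674] mm [39.5 42.2] ang 88.3 fill 0.8
px [396. 247.] [ 0.3887 -0.2369] mm [40.8 39.8] ang 20.9 fill 0.9
```

View pics/w13.png

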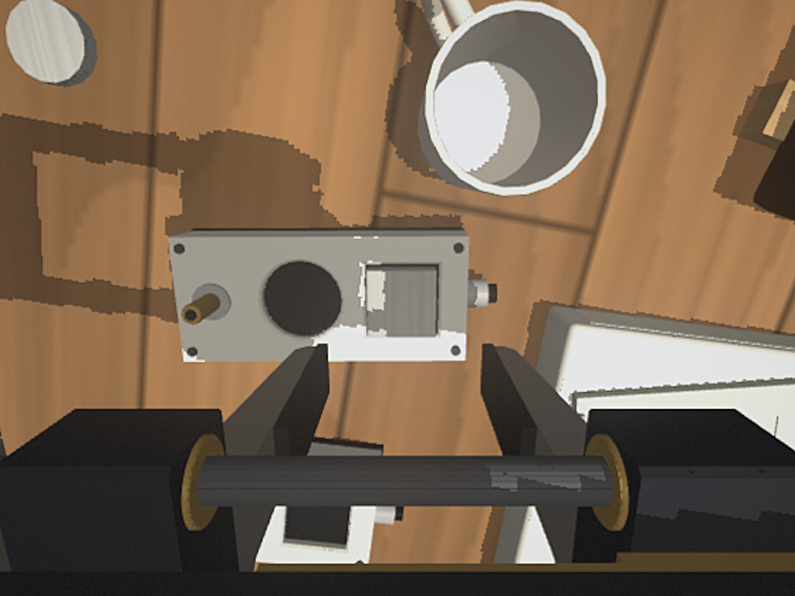

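The plate lies in the left square recess at (402,300). The next blank is the disc at about (0.4065, 0.268), for the middle pack.

Request:
move_arm([
  [0.3,[5.85,-7.95,0],[0,0,8.6]],
  [0.3,[5.85,-7.95,0],[0,0,8.6]],
  [0.3,[5.85,-7.95,0],[0,0,8.6]],
  [0.3,[5.85,-7.95,0],[0,0,8.6]],
  [0.3,[5.85,-7.95,0],[0,0,8.6]],
  [0.3,[5.85,-7.95,0],[0,0,8.6]],
  [0.3,[5.85,-7.95,0],[0,0,8.6]],
  [0.3,[5.85,-7.95,0],[0,0,8.6]],
])

```text
t: 24.17
ee_pos: [0.404, 0.2683, 0.1541]
eef_rot: [-0.0, 0.876, 0.482, -0.001]
force: [0.6, -0.2, 0.6]
finger_gap: 0.0598
```

Request:
move_arm([
  [0.3,[0,0,0],[0,0,0]],
  [0.3,[0,0,0],[0,0,0]],
  [0.3,[0,0,0],[0,0,0]],
])

```text
t: 24.42
ee_pos: [0.4074, 0.2674, 0.1554]
eef_rot: [0.0, 0.877, 0.48, -0.0]
force: [-0.6, 1.2, 0.4]
finger_gap: 0.0597
```

Run:
```python
from h import *
go([0.4065,0.268,0.0325],1.0)
c=vision.get_calibration('wrist');im=cap('wrist','w14.png',1.42)
for v in (90,120): blanks(im,c,vmin=v)
```

```text
t 24.42 pos [0.4074 0.2674 0.1554] SHIFT [ 2.000e-03 -4.200e-02  4.918e+00] TURN [0.   0.   0.01] gap 0.0597 F [-0.62  1.21  0.38]
px [282. 207.] [0.4062 0.2683] mm [43.7 42.6] ang 57.4 fill 0.78
px [282. 207.] [0.406  0.2679] mm [42.8 42.6] ang 57.4 fill 0.79
```

View pics/w14.png

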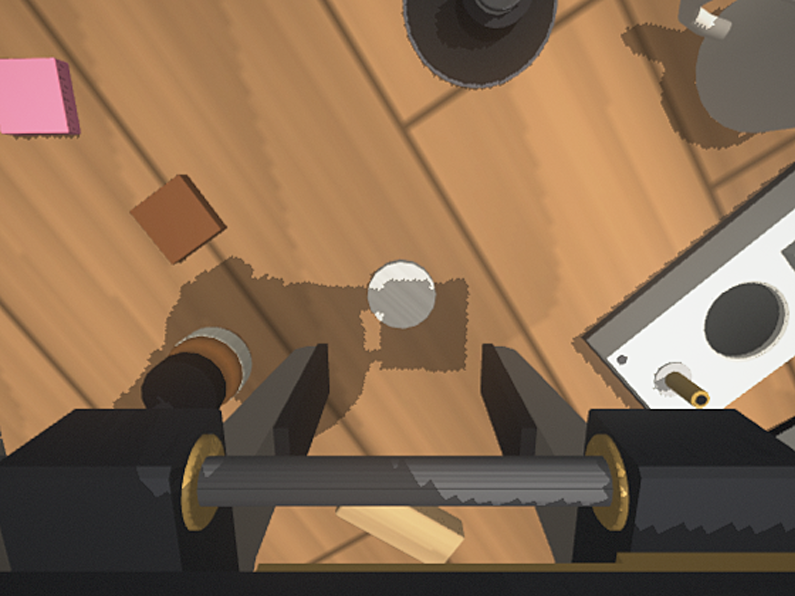

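Request:
move_arm([
  [0.3,[0,-0.05,1.6],[0,0,0]],
  [0.3,[0,-0.05,3.2],[0,0,0]],
  [0.3,[0,-0.05,4.4],[0,0,0]],
  [0.3,[0,-0.05,4.8],[0,0,0]],
  [0.3,[0,-0.05,4.9],[0,0,0]],
  [0.3,[0,-0.05,4.9],[0,0,0]],
  [0.3,[0,-0.05,4.9],[0,0,0]],
  [0.3,[0,-0.05,4.9],[0,0,0]],
])

```text
t: 25.13
ee_pos: [0.4072, 0.2694, 0.0353]
eef_rot: [0.0, 0.877, 0.48, 0.002]
force: [0.3, -0.2, 0.2]
finger_gap: 0.0595
```

```bash
python3 -c "
from h import *
go([0.4061,0.2681,0.0325],1.0)"
```

```text
t 25.13 pos [0.4072 0.2694 0.0353] SHIFT [-0.066 -0.01   0.111] TURN [ 0.03 -0.04  0.02] gap 0.0595 F [ 0.35 -0.17  0.23]
```

Request:
move_arm([
  [0.3,[-0.04,0,0.07],[0,0,0]],
  [0.3,[-0.04,0,0.07],[0,0,0]],
  [-1,[-0.04,0,0.07],[0,0,0]],
  [-1,[-0.04,0,0.07],[0,0,0]],
  [-1,[-0.04,0,0.07],[0,0,0]],
  [-1,[-0.04,0,0.07],[0,0,0]],
  [-1,[-0.04,0,0.07],[0,0,0]],
  [-1,[-0.04,0,0.07],[0,0,0]],
])

```text
t: 25.8
ee_pos: [0.4048, 0.2679, 0.0316]
eef_rot: [0.0, 0.877, 0.48, 0.0]
force: [-1.3, 0.3, 3.6]
finger_gap: 0.0424
```

```bash
python3 -c "
from h import *
go([0.4061,0.2681,0.0325],1.0)"
```

```text
t 25.8 pos [0.4048 0.2679 0.0316] SHIFT [ 0.034  0.041 -0.038] TURN [ 0.   -0.    0.03] gap 0.0424 F [-1.26  0.26  3.56]
```

Request:
move_arm([
  [-1,[0,0,-2],[0,0,0]],
  [-1,[0,0,-4],[0,0,0]],
  [-1,[0,0,-5],[0,0,0]],
  [-1,[0,0,-5],[0,0,0]],
  [-1,[0,0,-5],[0,0,0]],
  [-1,[0,0,-5],[0,0,0]],
])

```text
t: 26.3
ee_pos: [0.4041, 0.2677, 0.1555]
eef_rot: [-0.0, 0.877, 0.48, -0.001]
force: [0.6, 0.1, -1.1]
finger_gap: 0.0426
```

```bash
python3 -c "
from h import *
cap('wrist','w15.png',1.42);go([0.541,-0.001,0.15],1.0)"
```

```text
t 26.35 pos [0.4034 0.2674 0.1546] SHIFT [-6.084 10.419  0.179] TURN [-0.02  0.03  0.02] gap 0.0426 F [-0.21  0.25 -0.08]
```

View pics/w15.png

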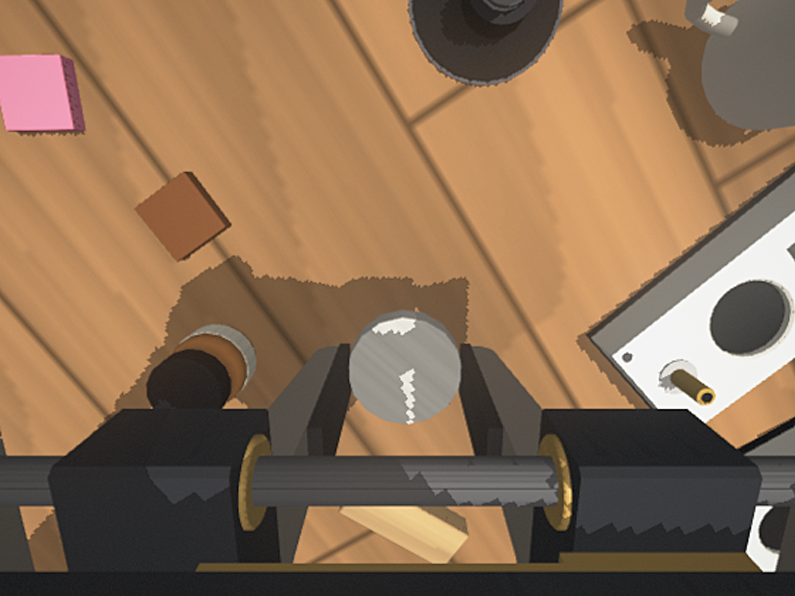

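```bash
python3 -c "
from h import *
inhand([(349.5,370),(461,370)],.0196);inhand([(405,320),(405,424)],.0196)"
```

```text
corners tool mm [[1.1, -20.2, 19.6], [1.2, 22.0, 19.6]] mean [ 1.19  0.92 19.6 ]
corners tool mm [[21.0, 0.8, 19.5], [-21.6, 0.9, 19.7]] mean [-0.29  0.83 19.6 ]
```

```bash
cat >> h.py <<'E'
def discinhand(dz=.0196,vmin=95):
    s=observe();c=vision.get_calibration('wrist');im=vision.capture('wrist');M=q2R(s['eef_rot']);p=np.array(s['ee_pos'])
    hsv=cv2.cvtColor(im,cv2.COLOR_RGB2HSV); m=((hsv[:,:,1]<60)&(hsv[:,:,2]>vmin)).astype(np.uint8)
    m[:215]=0;m[303:]=0;m[:,:240]=0;m[:,330:]=0
    n,l,st,cc=cv2.connectedComponentsWithStats(m); i=1+np.argmax(st[1:,4])
    cn=max(cv2.findContours((l==i).astype(np.uint8),cv2.RETR_EXTERNAL,cv2.CHAIN_APPROX_NONE)[0],key=len)[:,0]
    L=np.array([M.T@(onz(c,*q,p[2]-dz)-p) for q in cn])[:,:2]*1000
    cm=L.mean(0); K=L[L[:,0]<5]
    from scipy.optimize import least_squares
    f=least_squares(lambda a:np.hypot(K[:,0]-a[0],K[:,1]-a[1])-a[2],[0,0,21.5],loss='soft_l1')
    print('bbox',L.min(0).round(1),L.max(0).round(1),'circle',f.x.round(2),'res',np.abs(f.fun).mean().round(2))
E
python3 -c "
from h import *
discinhand();discinhand(vmin=110)"
```

```text
bbox [-21.3 -20.3] [24.9 21.9] circle [ 0.34  0.66 21.15] res 0.16
bbox [-21.3 -20.3] [24.9 21.7] circle [ 0.16  0.58 21.  ] res 0.18
```

```bash
python3 -c "
from h import *
go([0.511,-0.048,0.143],1.0)"
```

```text
t 26.45 pos [0.4032 0.2674 0.1542] SHIFT [-8.305 10.427  0.448] TURN [-0.03  0.04  0.02] gap 0.0422 F [-0.74 -0.13 -0.98]
```

Request:
move_arm([
  [-1,[-8.3,10.4,0.3],[0,0,0]],
  [-1,[-8.3,10.4,0.3],[0,0,0]],
  [-1,[-8.3,10.4,0.3],[0,0,0]],
  [-1,[-8.3,10.4,0.3],[0,0,0]],
  [-1,[-8.3,10.4,0.3],[0,0,0]],
  [-1,[-8.3,10.4,0.3],[0,0,0]],
  [-1,[-8.3,10.4,0.3],[0,0,0]],
  [-1,[-8.3,10.4,0.3],[0,0,0]],
])

```text
t: 27.12
ee_pos: [0.5113, -0.0489, 0.1472]
eef_rot: [-0.001, 0.877, 0.48, -0.001]
force: [0.6, 1.2, -0.6]
finger_gap: 0.0423
```

Request:
move_arm([
  [-1,[0,0,0.1],[0,0,0]],
  [-1,[0,0,0.1],[0,0,0]],
  [-1,[0,0,0.1],[0,0,0]],
  [-1,[0,0,0.1],[0,0,0]],
  [-1,[0,0,0.1],[0,0,0]],
])

```text
t: 27.53
ee_pos: [0.5114, -0.0455, 0.1459]
eef_rot: [-0.0, 0.877, 0.481, -0.0]
force: [0.4, 0.6, -1.6]
finger_gap: 0.0427
```

```bash
python3 rec.py w16.png
```

```text
pos [ 0.5114 -0.0455  0.1459] yaw 57.54
[350.3 101.6] ctr [0.5999 0.0023] mm [41.7 42.4] ang 2.9 fill 0.97
[285.6 148.6] ctr [ 0.5409 -0.001 ] mm [45.4 44.1] ang 57.6 fill 0.78
[446.1 239.2] ctr [ 0.6136 -0.1339] mm [41.8 40.3] ang 2.7 fill 0.96
   tool mm [ 87.8  49.1 111.9] yawdiff 2.9
   tool mm [ 53.3   1.1 111.9] yawdiff 57.6
   tool mm [-19.7 133.8 111.8] yawdiff 2.7
[529.1  59.9] ctr [ 0.7262 -0.0525] mm [ 37.1 137.4] ang 2.9 fill 0.62
[350.6 101.4] ctr [0.6002 0.0024] mm [42.5 42.6] ang 3.0 fill 0.96
[285.2 148.8] ctr [ 0.5408 -0.001 ] mm [45.4 45.5] ang 57.6 fill 0.78
[446.6 239.1] ctr [ 0.614  -0.1341] mm [42.6 40.8] ang 2.6 fill 0.96
   tool mm [109.3 185.1 111.7] yawdiff 2.9
   tool mm [ 88.1  49.3 111.9] yawdiff 3.0
   tool mm [ 53.3   1.1 111.9] yawdiff 57.6
   tool mm [-19.7 134.2 111.8] yawdiff 2.6
```

View pics/w16.png

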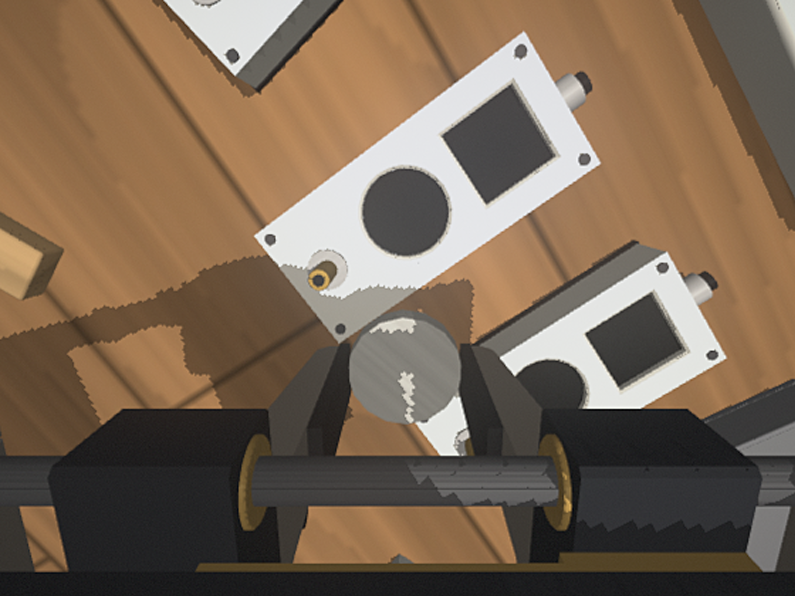

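Request:
move_arm([
  [-1,[1.5,0.01,0],[0,0,0]],
  [-1,[2.12,0.01,0.8],[0,0,0]],
  [-1,[2.12,0.01,1.8],[0,0,0]],
  [-1,[2.12,0.01,2.4],[0,0,0]],
  [-1,[2.12,0.01,2.4],[0,0,0]],
  [-1,[2.12,0.01,2.4],[0,0,0]],
  [-1,[2.12,0.01,2.4],[0,0,0]],
  [-1,[2.12,0.01,2.4],[0,0,0]],
])

```text
t: 28.25
ee_pos: [0.5419, -0.0026, 0.0881]
eef_rot: [0.001, 0.877, 0.48, 0.001]
force: [-0.6, -0.8, -0.6]
finger_gap: 0.0422
```

```bash
python3 -c "
from h import *
go([0.5401,-0.0011,0.0675])"
```

```text
t 28.25 pos [ 0.5419 -0.0026  0.0881] SHIFT [ 0.013 -0.095  0.823] TURN [ 0.03 -0.01 -0.  ] gap 0.0422 F [-0.56 -0.84 -0.64]
```

Request:
move_arm([
  [-1,[0.01,-0.06,0.2],[0,0,0]],
  [-1,[0.01,-0.06,0.4],[0,0,0]],
  [-1,[0.01,-0.06,0.4],[0,0,0]],
  [-1,[0.01,-0.06,0.4],[0,0,0]],
  [-1,[0.01,-0.06,0.4],[0,0,0]],
])

```text
t: 28.67
ee_pos: [0.5396, -0.0015, 0.0763]
eef_rot: [-0.0, 0.877, 0.48, -0.0]
force: [-0.4, -0.1, -0.4]
finger_gap: 0.0423
```

```bash
python3 -c "
from h import *
go([0.5401,-0.0011,0.0675])"
```

```text
t 28.67 pos [ 0.5396 -0.0015  0.0763] SHIFT [0.024 0.009 0.353] TURN [-0.  0. -0.] gap 0.0423 F [-0.42 -0.06 -0.42]
```

Request:
move_arm([
  [-1,[0.02,0.01,0.1],[0,0,0]],
  [-1,[0.02,0.01,0.2],[0,0,0]],
  [-1,[0.02,0.01,0.32],[0,0,0]],
  [-1,[0.02,0.01,0.32],[0,0,0]],
  [-1,[0.02,0.01,0.32],[0,0,0]],
])

```text
t: 29.08
ee_pos: [0.5398, -0.0011, 0.068]
eef_rot: [-0.0, 0.877, 0.48, -0.0]
force: [0.3, -0.2, -0.8]
finger_gap: 0.0426
```

```bash
python3 -c "
from h import *
go([0.5401,-0.0011,0.0675]); cap('wrist','w17.png',1.42)"
```

```text
t 29.08 pos [ 0.5398 -0.0011  0.068 ] SHIFT [0.007 0.01  0.019] TURN [-0.01  0.   -0.  ] gap 0.0426 F [ 0.33 -0.2  -0.76]
```

View pics/w17.png

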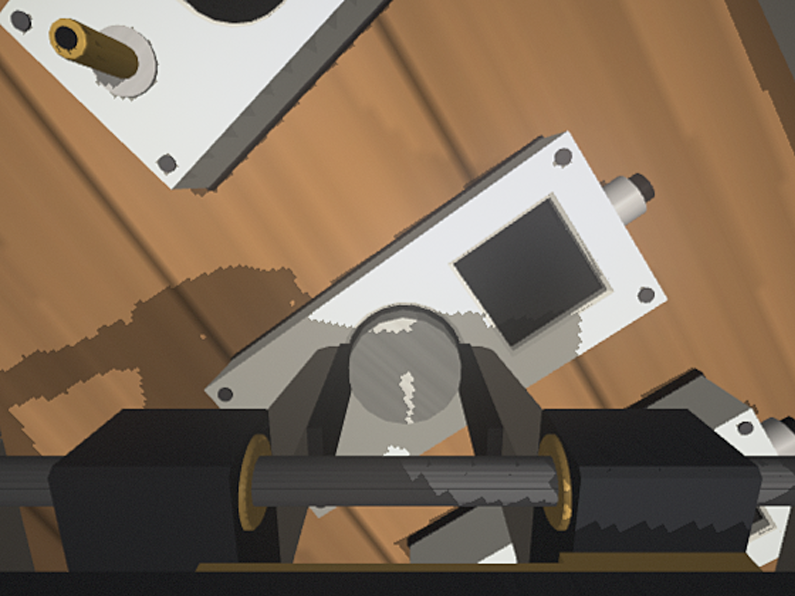

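Disc is concentric in the recess with no contact force, so I'll release.

Request:
move_arm([
  [-1,[0,0,0.03],[0,0,0]],
  [0.2,[0,0,0.03],[0,0,0]],
  [0.2,[0,0,0.03],[0,0,0]],
  [0.2,[0,0,0.03],[0,0,0]],
  [0.2,[0,0,0.03],[0,0,0]],
  [0.2,[0,0,-0.5],[0,0,0]],
  [0.2,[0,0,-1.5],[0,0,0]],
  [0.2,[0,0,-2.5],[0,0,0]],
])

```text
t: 29.8
ee_pos: [0.5391, -0.001, 0.1307]
eef_rot: [-0.001, 0.877, 0.48, -0.001]
force: [-0.3, 0.0, 1.4]
finger_gap: 0.0551
```

Request:
move_arm([
  [0.3,[0,0,-1.0],[0,0,0]],
  [0.3,[0,0,-1.0],[0,0,0]],
  [0.3,[0,0,-1.0],[0,0,0]],
])

```text
t: 30.05
ee_pos: [0.5413, -0.0014, 0.1575]
eef_rot: [0.001, 0.877, 0.48, 0.001]
force: [0.2, 0.6, 0.1]
finger_gap: 0.0599
```

Run:
```python
from h import *
cap('wrist','w18.png',1.42); go([0.505,-0.259,0.155],np.deg2rad(88.5))
im=cap('top'); c=vision.get_calibration('top'); print('top'); blanks(im,c,vmin=130,amin=100)
```

```text
t 30.1 pos [ 0.5401 -0.0012  0.1558] SHIFT [-9.447  4.37   0.033] TURN [ 0.   -0.   -6.22] gap 0.0598 F [0.   0.17 0.98]
top
px [58. 35.] [0.9331 0.6408] mm [27.7 40.4] ang 0.6 fill 0.84
px [275. 164.] [0.5963 0.0665] mm [30.2 47. ] ang 79.2 fill 0.83
px [455. 199.] [ 0.511  -0.3871] mm [37.5 40.9] ang 88.2 fill 0.84
px [404. 200.] [ 0.5055 -0.2588] mm [37.9 40.2] ang 0.7 fill 0.94
px [449. 241.] [ 0.4046 -0.3674] mm [39.5 42.2] ang 88.3 fill 0.8
px [396. 247.] [ 0.3887 -0.2371] mm [40.6 40.3] ang 21.1 fill 0.89
```

View pics/w18.png

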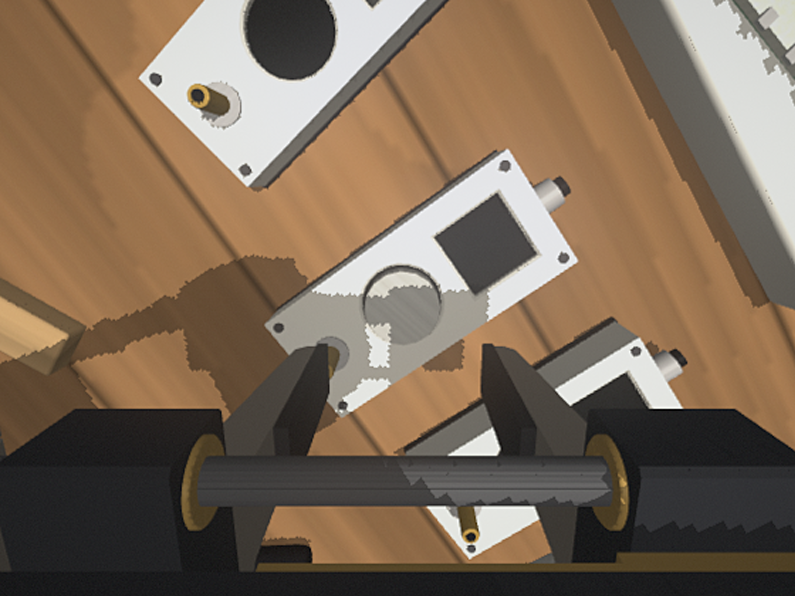

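Disc sits in the middle round recess at (402,303). Next is the plate at (0.505, -0.259), for the right pack.

Request:
move_arm([
  [0.3,[-9.45,4.37,0],[0,0,-6.3]],
  [0.3,[-9.45,4.37,0],[0,0,-6.3]],
  [0.3,[-9.45,4.37,0],[0,0,-6.3]],
  [0.3,[-9.45,4.37,0],[0,0,-6.3]],
  [0.3,[-9.45,4.37,0],[0,0,-6.3]],
  [0.3,[-9.45,4.37,0],[0,0,-6.3]],
  [0.3,[-9.45,4.37,0],[0,0,-6.3]],
  [0.3,[-9.45,4.37,0],[0,0,-6.3]],
])

```text
t: 30.82
ee_pos: [0.5031, -0.2634, 0.1542]
eef_rot: [-0.001, 0.716, 0.699, -0.001]
force: [0.3, -0.2, 0.8]
finger_gap: 0.0597
```

Request:
move_arm([
  [0.3,[0,0,0],[0,0,0]],
  [0.3,[0,0,0],[0,0,0]],
  [0.3,[0,0,0],[0,0,0]],
])

```text
t: 31.07
ee_pos: [0.5048, -0.2574, 0.1549]
eef_rot: [-0.001, 0.713, 0.701, 0.0]
force: [-0.1, 0.7, 0.5]
finger_gap: 0.0597
```

Run:
```python
from h import *
go([0.505,-0.259,0.0325],np.deg2rad(90))
c=vision.get_calibration('wrist');im=cap('wrist','w19.png',1.42)
for v in (90,120,150): blanks(im,c,vmin=v)
```

```text
t 31.07 pos [ 0.5048 -0.2574  0.1549] SHIFT [-0.073  0.018  4.896] TURN [-0.02 -0.02 -0.2 ] gap 0.0597 F [-0.06  0.7   0.54]
px [154. 188.] [ 0.3893 -0.2383] mm [40.1 39.7] ang 20.7 fill 0.96
px [285. 209.] [ 0.5056 -0.2593] mm [41.1 38.9] ang 88.1 fill 0.96
px [154. 188.] [ 0.389  -0.2383] mm [39.  38.6] ang 20.7 fill 0.96
px [285. 210.] [ 0.5054 -0.2602] mm [39.2 38.6] ang 88.1 fill 0.96
```

View pics/w19.png

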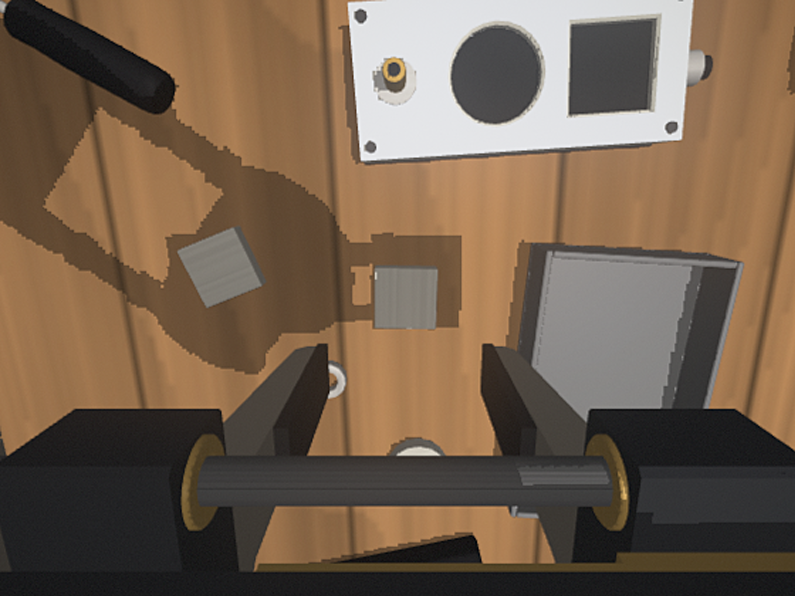

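```bash
python3 -c "
from h import *
go([0.505,-0.2597,0.0330],np.deg2rad(88.1))"
```

```text
t 31.12 pos [ 0.5049 -0.2574  0.1552] SHIFT [-0.097  0.009  4.887] TURN [-0.01 -0.01  0.18] gap 0.0592 F [ 0.38 -0.31  0.95]
```

Request:
move_arm([
  [0.3,[-0.09,0,1.6],[0,0,0.18]],
  [0.3,[-0.09,0,3.2],[0,0,0.18]],
  [0.3,[-0.09,0,4.4],[0,0,0.18]],
  [0.3,[-0.09,0,4.8],[0,0,0.18]],
  [0.3,[-0.09,0,4.88],[0,0,0.18]],
  [0.3,[-0.09,0,4.88],[0,0,0.18]],
  [0.3,[-0.09,0,4.88],[0,0,0.18]],
  [0.3,[-0.09,0,4.88],[0,0,0.18]],
])

```text
t: 31.78
ee_pos: [0.5066, -0.2624, 0.0364]
eef_rot: [0.002, 0.719, 0.695, 0.0]
force: [-0.2, 0.4, 0.4]
finger_gap: 0.0599
```

```bash
python3 -c "
from h import *
go([0.505,-0.2597,0.0325],np.deg2rad(88.1))"
```

```text
t 31.78 pos [ 0.5066 -0.2624  0.0364] SHIFT [ 0.107 -0.067  0.156] TURN [ 0.04  0.03 -0.01] gap 0.0599 F [-0.24  0.39  0.39]
```

Request:
move_arm([
  [0.3,[0.06,-0.03,0.09],[0,0,0]],
  [0.3,[0.06,-0.03,0.09],[0,0,0]],
  [-1,[0.06,-0.03,0.09],[0,0,0]],
  [-1,[0.06,-0.03,0.09],[0,0,0]],
  [-1,[0.06,-0.03,0.09],[0,0,0]],
  [-1,[0.06,-0.03,0.09],[0,0,0]],
  [-1,[0.06,-0.03,0.09],[0,0,0]],
  [-1,[0.06,-0.03,0.09],[0,0,0]],
])

```text
t: 32.45
ee_pos: [0.5043, -0.2599, 0.0318]
eef_rot: [0.0, 0.719, 0.695, -0.0]
force: [-0.4, -0.3, 2.0]
finger_gap: 0.0396
```

```bash
python3 -c "
from h import *
go([0.505,-0.2597,0.0325],np.deg2rad(88.1))"
```

```text
t 32.45 pos [ 0.5043 -0.2599  0.0318] SHIFT [ 0.009  0.029 -0.03 ] TURN [ 0.    0.   -0.02] gap 0.0396 F [-0.4  -0.34  1.98]
```

Request:
move_arm([
  [-1,[0,0,-2],[0,0,0]],
  [-1,[0,0,-4.5],[0,0,0]],
  [-1,[0,0,-4.5],[0,0,0]],
  [-1,[0,0,-4.5],[0,0,0]],
  [-1,[0,0,-4.5],[0,0,0]],
])

```text
t: 32.87
ee_pos: [0.5053, -0.2607, 0.1461]
eef_rot: [0.002, 0.719, 0.695, 0.0]
force: [-0.4, -0.0, -1.8]
finger_gap: 0.0394
```

```bash
python3 -c "
from h import *
go([0.6164,-0.1895,0.143],np.deg2rad(92.7))"
```

```text
t 32.87 pos [ 0.5053 -0.2607  0.1461] SHIFT [2.999 4.342 0.131] TURN [ 0.04  0.03 -0.94] gap 0.0394 F [-0.39 -0.03 -1.8 ]
```

Request:
move_arm([
  [-1,[3.0,4.34,0.1],[0,0,-0.94]],
  [-1,[3.0,4.34,0.1],[0,0,-0.94]],
  [-1,[3.0,4.34,0.1],[0,0,-0.94]],
  [-1,[3.0,4.34,0.1],[0,0,-0.94]],
  [-1,[3.0,4.34,0.1],[0,0,-0.94]],
  [-1,[3.0,4.34,0.1],[0,0,-0.94]],
  [-1,[3.0,4.34,0.1],[0,0,-0.94]],
  [-1,[3.0,4.34,0.1],[0,0,-0.94]],
])

```text
t: 33.53
ee_pos: [0.6139, -0.1895, 0.141]
eef_rot: [-0.001, 0.691, 0.723, -0.0]
force: [0.2, -0.6, -1.0]
finger_gap: 0.0393
```

```bash
python3 rec.py w20.png
```

```text
pos [ 0.6139 -0.1895  0.141 ] yaw 92.62
[35.  77.1] ctr [ 0.4414 -0.1086] mm [90.1 75.6] ang 80.2 fill 0.39
[207.8 144.9] ctr [ 0.5536 -0.1355] mm [45.4 45. ] ang 2.7 fill 0.78
[286.9 144.8] ctr [ 0.613 -0.133] mm [42.4 41.3] ang 2.7 fill 0.98
   tool mm [  88.7 -168.4  107.2] yawdiff 80.2
   tool mm [ 56.7 -57.6 107.1] yawdiff 2.7
   tool mm [ 56.5   1.9 107. ] yawdiff 2.7
[444.6  67.9] ctr [ 0.7262 -0.0846] mm [ 21.7 107.5] ang 2.5 fill 0.48
[207.7 145. ] ctr [ 0.5534 -0.1359] mm [45.8 45.8] ang 2.7 fill 0.78
[286.9 145.1] ctr [ 0.613  -0.1334] mm [42.5 42.1] ang 2.7 fill 0.97
[283.3 211.7] ctr [ 0.6112 -0.1855] mm [75.1 28.9] ang 0.4 fill 0.69
   tool mm [ 99.6 117.2 106.8] yawdiff 2.5
   tool mm [ 56.3 -57.8 107.1] yawdiff 2.7
   tool mm [ 56.1   1.9 107. ] yawdiff 2.7
   tool mm [  4.1  -2.4 107. ] yawdiff 0.4
```

View pics/w20.png

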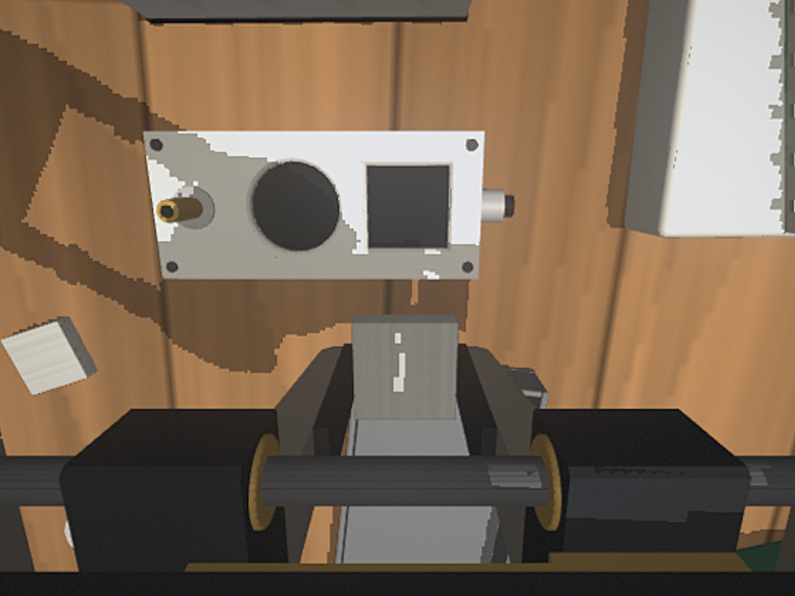

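```bash
python3 -c "
from h import *
inhand([(353,323),(458,323),(457,419),(353.5,419)],.0198)
go([.6139,-.1895,.141])"; python3 rec.py w21.png | grep -A3 -E "pos|28[0-9]\."
```

```text
corners tool mm [[19.5, -18.7, 19.8], [19.5, 20.1, 19.8], [-19.7, 20.9, 19.8], [-19.8, -19.5, 19.8]] mean [-0.13  0.71 19.8 ]
t 33.58 pos [ 0.6141 -0.1896  0.1413] SHIFT [ 0.002 -0.007  0.012] TURN [-0.01 -0.    0.  ] gap 0.0392 F [-0.49 -0.86 -1.15]
pos [ 0.6141 -0.1896  0.1413] yaw 92.62
[34.9 77. ] ctr [ 0.4416 -0.1087] mm [90.2 75.7] ang 80.2 fill 0.39
[207.5 144.8] ctr [ 0.5534 -0.1356] mm [44.6 45.3] ang 0.6 fill 0.79
[286.6 144.9] ctr [ 0.613  -0.1331] mm [42.3 41.4] ang 2.7 fill 0.98
   tool mm [  88.7 -168.5  107.5] yawdiff 80.2
   tool mm [ 56.6 -58.  107.4] yawdiff 0.6
   tool mm [ 56.4   1.6 107.3] yawdiff 2.7
--
[286.5 144.8] ctr [ 0.613  -0.1331] mm [42.5 41.4] ang 2.7 fill 0.98
[283.  211.5] ctr [ 0.6109 -0.1853] mm [75.7 28.1] ang 0.4 fill 0.7
   tool mm [ 99.8 116.  107.2] yawdiff 0.4
   tool mm [ 56.3 -58.3 107.4] yawdiff 0.6
   tool mm [ 56.5   1.6 107.3] yawdiff 2.7
```

Request:
move_arm([
  [-1,[1.5,0.03,0.5],[0,0,0]],
  [-1,[2.26,0.03,1.2],[0,0,0]],
  [-1,[2.26,0.03,2.0],[0,0,0]],
  [-1,[2.26,0.03,2.3],[0,0,0]],
  [-1,[2.26,0.03,2.3],[0,0,0]],
  [-1,[2.26,0.03,2.3],[0,0,0]],
  [-1,[2.26,0.03,2.3],[0,0,0]],
  [-1,[2.26,0.03,2.3],[0,0,0]],
])

```text
t: 34.3
ee_pos: [0.6143, -0.1332, 0.0857]
eef_rot: [0.001, 0.69, 0.723, 0.0]
force: [0.2, 0.0, -0.3]
finger_gap: 0.0392
```

```bash
python3 -c "
from h import *
go([0.61235,-0.1331,0.0675],np.deg2rad(92.7))"
```

```text
t 34.3 pos [ 0.6143 -0.1332  0.0857] SHIFT [ 0.01  -0.079  0.729] TURN [ 0.03  0.01 -0.01] gap 0.0392 F [ 0.17  0.02 -0.31]
```

Request:
move_arm([
  [-1,[0.01,-0.05,0.2],[0,0,0]],
  [-1,[0.01,-0.05,0.35],[0,0,0]],
  [-1,[0.01,-0.05,0.35],[0,0,0]],
  [-1,[0.01,-0.05,0.35],[0,0,0]],
  [-1,[0.01,-0.05,0.35],[0,0,0]],
])

```text
t: 34.72
ee_pos: [0.612, -0.1319, 0.0753]
eef_rot: [-0.0, 0.69, 0.724, -0.0]
force: [-0.6, 0.5, -0.9]
finger_gap: 0.0394
```

```bash
python3 -c "
from h import *
go([0.61235,-0.1331,0.0675],np.deg2rad(92.7))"
```

```text
t 34.72 pos [ 0.612  -0.1319  0.0753] SHIFT [-0.049  0.011  0.311] TURN [-0. -0.  0.] gap 0.0394 F [-0.6   0.48 -0.86]
```

Request:
move_arm([
  [-1,[-0.04,0.01,0.1],[0,0,0]],
  [-1,[-0.04,0.01,0.2],[0,0,0]],
  [-1,[-0.04,0.01,0.28],[0,0,0]],
  [-1,[-0.04,0.01,0.28],[0,0,0]],
  [-1,[-0.04,0.01,0.28],[0,0,0]],
])

```text
t: 35.13
ee_pos: [0.6121, -0.1328, 0.068]
eef_rot: [-0.0, 0.69, 0.724, -0.0]
force: [0.5, 0.6, -0.0]
finger_gap: 0.0396
```

```bash
python3 -c "
from h import *
go([0.61235,-0.1331,0.0675],np.deg2rad(92.7)); cap('wrist','w22.png',1.42)"
```

```text
t 35.13 pos [ 0.6121 -0.1328  0.068 ] SHIFT [-0.013  0.008  0.021] TURN [-0.01 -0.    0.  ] gap 0.0396 F [ 0.52  0.56 -0.03]
```

View pics/w22.png

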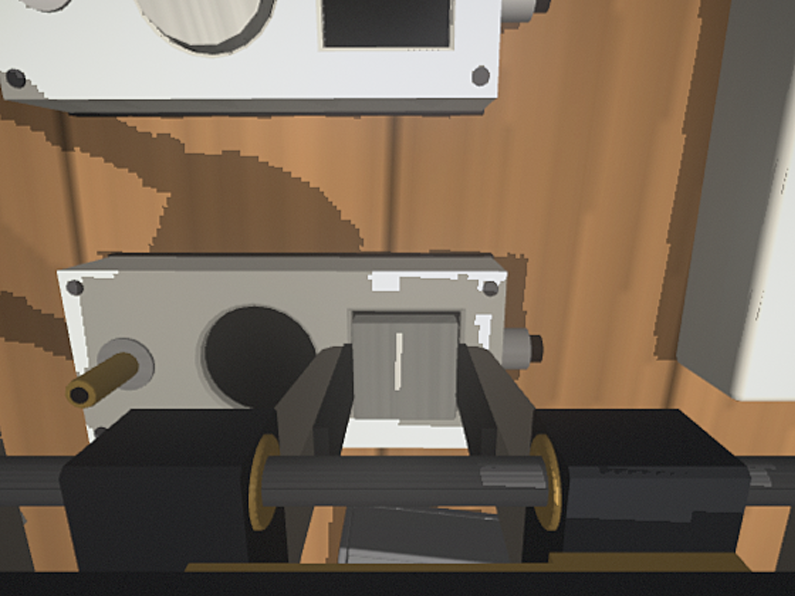

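Request:
move_arm([
  [-1,[0,0,0.03],[0,0,0]],
  [0.2,[0,0,0.03],[0,0,0]],
  [0.2,[0,0,0.03],[0,0,0]],
  [0.2,[0,0,0.03],[0,0,0]],
  [0.2,[0,0,0.03],[0,0,0]],
  [0.2,[0,0,-0.5],[0,0,0]],
  [0.2,[0,0,-1.5],[0,0,0]],
  [0.2,[0,0,-2.5],[0,0,0]],
])

```text
t: 35.85
ee_pos: [0.6116, -0.1326, 0.1315]
eef_rot: [-0.001, 0.69, 0.724, -0.0]
force: [-0.0, 1.0, 1.3]
finger_gap: 0.0553
```

Request:
move_arm([
  [0.3,[0,0,-1.0],[0,0,0]],
  [0.3,[0,0,-1.0],[0,0,0]],
  [0.3,[0,0,-1.0],[0,0,0]],
])

```text
t: 36.1
ee_pos: [0.6137, -0.1335, 0.1587]
eef_rot: [0.002, 0.69, 0.724, 0.001]
force: [0.8, 0.2, 0.0]
finger_gap: 0.0595
```

Run:
```python
from h import *
cap('wrist','w23.png',1.42); go([0.389,-0.238,0.155],np.deg2rad(110.7))
im=cap('top'); c=vision.get_calibration('top'); print('top'); blanks(im,c,vmin=130,amin=100)
```

```text
t 36.15 pos [ 0.6125 -0.133   0.1565] SHIFT [-3.772 -9.13   0.055] TURN [ 0.01  0.01 -3.6 ] gap 0.0596 F [-0.65 -0.75 -0.32]
top
px [359. 109.] [ 0.7414 -0.1489] mm [28.  45.9] ang 68.4 fill 0.83
px [422. 135.] [ 0.6736 -0.3069] mm [27.9 45. ] ang 70.9 fill 0.85
px [456. 199.] [ 0.511  -0.3871] mm [37.5 40.9] ang 88.2 fill 0.84
px [449. 241.] [ 0.4057 -0.3675] mm [39.5 40.1] ang 0.7 fill 0.82
```

View pics/w23.png

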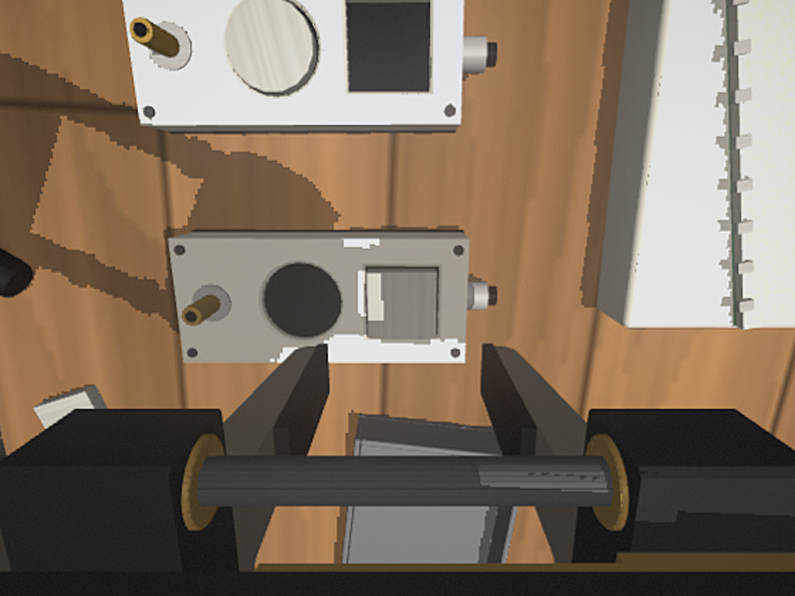

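Both placements look seated: the plate at (402,303) and the middle disc at (270,45). Now the left-over plate at (0.389, -0.238) goes to the tray.

Request:
move_arm([
  [0.3,[-3.77,-9.13,0],[0,0,-3.6]],
  [0.3,[-3.77,-9.13,0],[0,0,-3.6]],
  [0.3,[-3.77,-9.13,0],[0,0,-3.6]],
  [0.3,[-3.77,-9.13,0],[0,0,-3.6]],
  [0.3,[-3.77,-9.13,0],[0,0,-3.6]],
  [0.3,[-3.77,-9.13,0],[0,0,-3.6]],
  [0.3,[-3.77,-9.13,0],[0,0,-3.6]],
  [0.3,[-3.77,-9.13,0],[0,0,-3.6]],
])

```text
t: 36.87
ee_pos: [0.3869, -0.2378, 0.1545]
eef_rot: [-0.001, 0.57, 0.822, 0.0]
force: [0.3, 0.4, 0.2]
finger_gap: 0.0598
```

Run:
```python
from h import *
go([0.389,-0.238,0.0315],np.deg2rad(110.7))
c=vision.get_calibration('wrist');im=cap('wrist','w24.png',1.42)
for v in (90,120): blanks(im,c,vmin=v)
```

```text
t 36.87 pos [ 0.3869 -0.2378  0.1545] SHIFT [-0.048  0.079  4.919] TURN [-0.01 -0.03 -0.04] gap 0.0598 F [0.27 0.44 0.21]
px [286. 207.] [ 0.3882 -0.2373] mm [39.8 40.8] ang 20.6 fill 0.97
px [346. 376.] [ 0.5103 -0.3851] mm [41.8 48.6] ang 22.4 fill 0.81
px [286. 208.] [ 0.3885 -0.2381] mm [39.8 39. ] ang 20.6 fill 0.98
px [346. 378.] [ 0.5113 -0.3874] mm [41.8 43.5] ang 22.4 fill 0.78
```

View pics/w24.png

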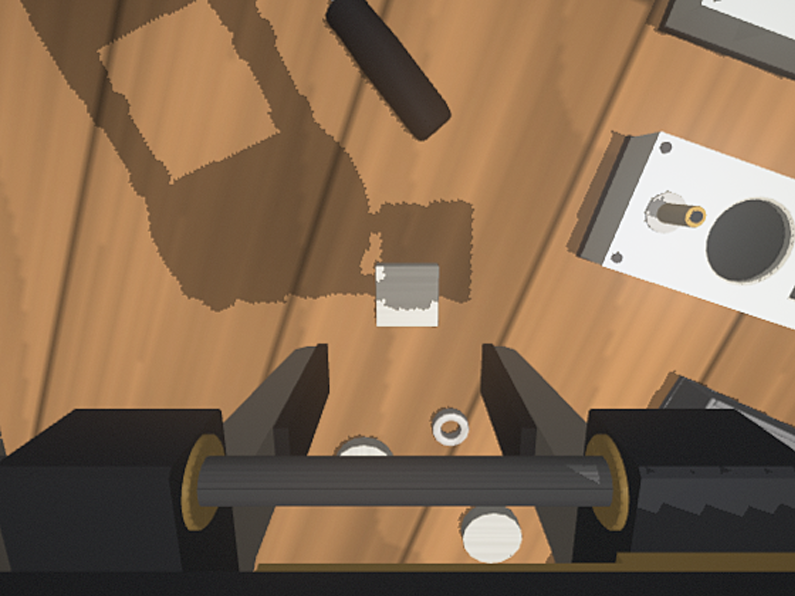

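Request:
move_arm([
  [0.3,[-0.03,0.05,1.6],[0,0,0]],
  [0.3,[-0.03,0.05,3.2],[0,0,0]],
  [0.3,[-0.03,0.05,4.4],[0,0,0]],
  [0.3,[-0.03,0.05,4.9],[0,0,0]],
  [0.3,[-0.03,0.05,5.0],[0,0,0]],
  [0.3,[-0.03,0.05,5.0],[0,0,0]],
  [0.3,[-0.03,0.05,5.0],[0,0,0]],
  [0.3,[-0.03,0.05,5.0],[0,0,0]],
])

```text
t: 37.58
ee_pos: [0.3916, -0.2389, 0.0323]
eef_rot: [0.001, 0.568, 0.823, -0.0]
force: [-0.2, 0.0, 0.6]
finger_gap: 0.06
```

Request:
move_arm([
  [-1,[0,0,0.03],[0,0,0]],
  [-1,[0,0,0.03],[0,0,0]],
  [-1,[0,0,0.03],[0,0,0]],
  [-1,[0,0,0.03],[0,0,0]],
  [-1,[0,0,0.03],[0,0,0]],
  [-1,[0,0,0.03],[0,0,0]],
  [-1,[0,0,0.03],[0,0,0]],
])

```text
t: 38.17
ee_pos: [0.3906, -0.2385, 0.0307]
eef_rot: [0.0, 0.568, 0.823, -0.0]
force: [-1.4, 1.1, 5.3]
finger_gap: 0.0392
```

Run:
```python
from h import *
go([0.389,-0.238,0.0315],np.deg2rad(110.7))
im=cap('top'); c=vision.get_calibration('top')
cv2.imwrite('pics/t2.png',cv2.resize(im[110:190,380:480,::-1],None,fx=6,fy=6,interpolation=cv2.INTER_CUBIC))
for z in (.035,): print([np.round(onz(c,*p,z),4) for p in [(391.5,123.5),(467,128),(466,176),(391,171)]])
```

```text
t 38.17 pos [ 0.3906 -0.2385  0.0307] SHIFT [ 0.042 -0.051 -0.032] TURN [0.   0.01 0.  ] gap 0.0392 F [-1.39  1.08  5.27]
[array([ 0.6962, -0.2246,  0.035 ]), array([ 0.6867, -0.4125,  0.035 ]), array([ 0.565 , -0.4056,  0.035 ]), array([ 0.5754, -0.2212,  0.035 ])]
```

View pics/t2.png

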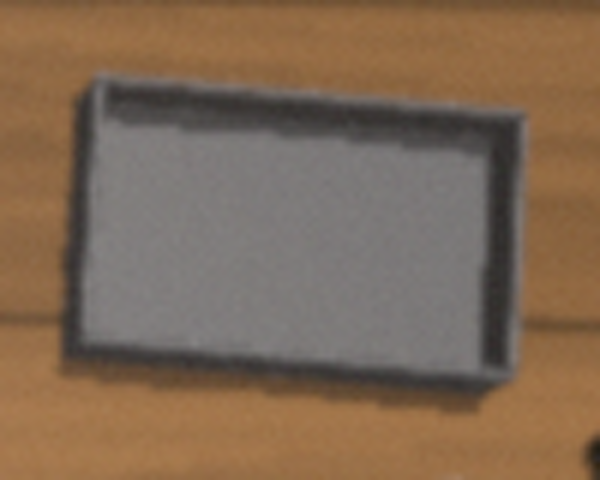

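Request:
move_arm([
  [-1,[0,0,-2],[0,0,0]],
  [-1,[0,0,-3.5],[0,0,0]],
  [-1,[0,0,-3.5],[0,0,0]],
  [-1,[0,0,-3.5],[0,0,0]],
  [-1,[0,0,-3.5],[0,0,0]],
])

```text
t: 38.63
ee_pos: [0.3899, -0.2379, 0.117]
eef_rot: [-0.0, 0.568, 0.823, 0.0]
force: [-0.5, -0.5, 0.1]
finger_gap: 0.0397
```

Run:
```python
from h import *
c=vision.get_calibration('top')
P=[onz(c,u/6+380-.4,v/6+110-.4,.035)[:2] for u,v in [(97,76),(524,112),(512,380),(72,348)]]; print(np.round(P,4),np.mean(P,0))
go([0.635,-0.26,0.12],np.deg2rad(150)); print(proj(vision.get_calibration('wrist'),[0.4,-0.24,0]))
```

```text
[[ 0.6995 -0.2353]
 [ 0.686  -0.4123]
 [ 0.5726 -0.4032]
 [ 0.5839 -0.2229]] [ 0.63552657 -0.3184313 ]
t 38.63 pos [ 0.3899 -0.2379  0.117 ] SHIFT [-4.295  8.856 -0.121] TURN [-0.   -0.   -7.86] gap 0.0397 F [-0.46 -0.46  0.05]
[295.02015908 220.98606449]
```

Run:
```python
from h import *
go([0.6395,-0.2665,0.115],np.deg2rad(85.6))
```

```text
t 38.63 pos [ 0.3899 -0.2379  0.117 ] SHIFT [-4.602  8.932  0.078] TURN [-0.   -0.    5.02] gap 0.0397 F [-0.46 -0.46  0.05]
```

Request:
move_arm([
  [-1,[-4.6,8.93,0],[0,0,5]],
  [-1,[-4.6,8.93,0],[0,0,5]],
  [-1,[-4.6,8.93,0],[0,0,5]],
  [-1,[-4.6,8.93,0],[0,0,5]],
  [-1,[-4.6,8.93,0],[0,0,5]],
  [-1,[-4.6,8.93,0],[0,0,5]],
  [-1,[-4.6,8.93,0],[0,0,5]],
  [-1,[-4.6,8.93,0],[0,0,5]],
])

```text
t: 39.3
ee_pos: [0.6394, -0.2656, 0.1127]
eef_rot: [-0.003, 0.733, 0.681, -0.001]
force: [-0.7, 0.0, -0.9]
finger_gap: 0.0395
```

Request:
move_arm([
  [-1,[0,0,0],[0,0,0]],
  [-1,[0,0,0],[0,0,0]],
  [-1,[0,0,0],[0,0,0]],
])

```text
t: 39.55
ee_pos: [0.6383, -0.2666, 0.1176]
eef_rot: [-0.0, 0.733, 0.68, -0.0]
force: [0.1, 0.2, -1.1]
finger_gap: 0.0397
```

Run:
```python
from h import *
go([0.6395,-0.2665,0.052],np.deg2rad(85.6)); cap('wrist','w25.png',1.42)
```

```text
t 39.55 pos [ 0.6383 -0.2666  0.1176] SHIFT [0.007 0.049 2.622] TURN [-0.01 -0.    0.01] gap 0.0397 F [ 0.06  0.23 -1.1 ]
```

View pics/w25.png

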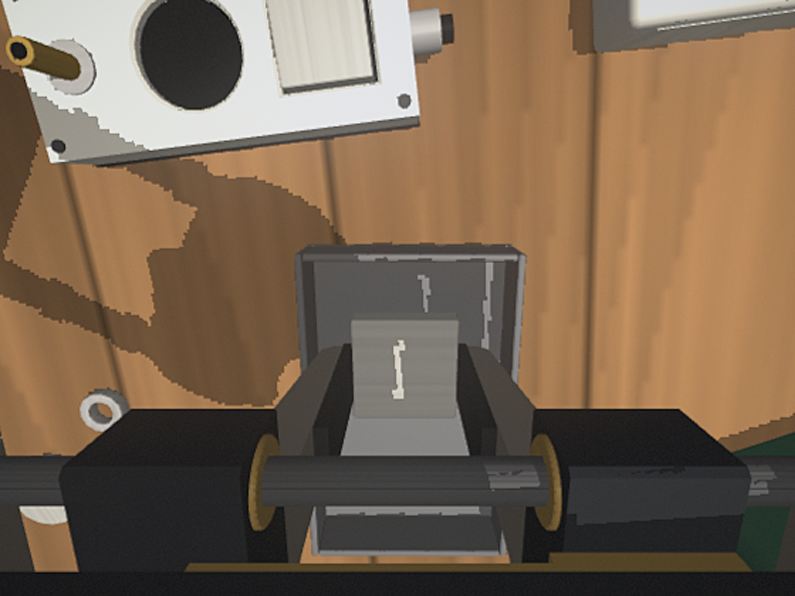

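The plate at (405,370) is centred between the tray walls (x 300 to 522 px). I'll lower and release it.

Request:
move_arm([
  [-1,[0,0.04,1.2],[0,0,0]],
  [-1,[0,0.04,2.2],[0,0,0]],
  [-1,[0,0.04,2.6],[0,0,0]],
  [-1,[0,0.04,2.6],[0,0,0]],
  [-1,[0,0.04,2.6],[0,0,0]],
  [0.05,[0,0.04,2.6],[0,0,0]],
  [0.05,[0,0.04,2.6],[0,0,0]],
  [0.05,[0,0.04,2.6],[0,0,0]],
])

```text
t: 40.27
ee_pos: [0.6418, -0.2675, 0.0547]
eef_rot: [0.002, 0.733, 0.68, 0.0]
force: [0.2, 0.3, -0.1]
finger_gap: 0.0485
```

Request:
move_arm([
  [0.05,[0,0,-1.5],[0,0,0]],
  [0.05,[0,0,-3],[0,0,0]],
  [0.05,[0,0,-4],[0,0,0]],
  [0.3,[0,0,-4],[0,0,0]],
  [0.3,[0,0,-4],[0,0,0]],
])

```text
t: 40.68
ee_pos: [0.6423, -0.2677, 0.1561]
eef_rot: [0.003, 0.733, 0.68, 0.001]
force: [0.2, -0.1, -0.8]
finger_gap: 0.059
```

Run:
```python
from h import *
cap('wrist','w26.png',1.42); go([0.511,-0.387,0.155],np.deg2rad(75))
```

```text
t 40.73 pos [ 0.641  -0.2669  0.1535] SHIFT [-5.177 -4.829 -0.064] TURN [0.02 0.01 2.14] gap 0.0597 F [-0.11 -1.54 -1.1 ]
```

View pics/w26.png

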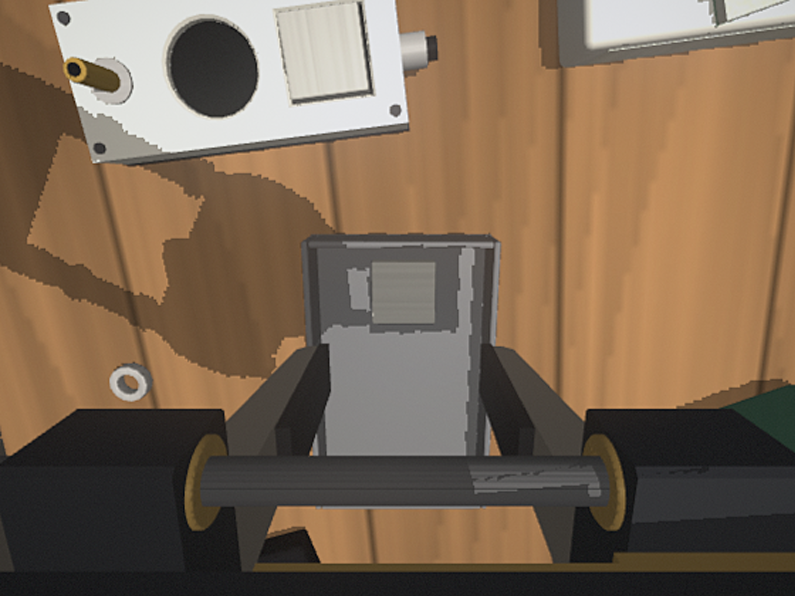

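Request:
move_arm([
  [0.3,[-5.18,-4.83,0],[0,0,2.14]],
  [0.3,[-5.18,-4.83,0],[0,0,2.14]],
  [0.3,[-5.18,-4.83,0],[0,0,2.14]],
  [0.3,[-5.18,-4.83,0],[0,0,2.14]],
  [0.3,[-5.18,-4.83,0],[0,0,2.14]],
  [0.3,[-5.18,-4.83,0],[0,0,2.14]],
  [0.3,[-5.18,-4.83,0],[0,0,2.14]],
  [0.3,[-5.18,-4.83,0],[0,0,2.14]],
])

```text
t: 41.4
ee_pos: [0.5114, -0.3854, 0.1516]
eef_rot: [-0.001, 0.793, 0.609, 0.0]
force: [-0.0, -0.4, 0.8]
finger_gap: 0.0597
```

Run:
```python
from h import *
go([0.511,-0.387,0.0305],np.deg2rad(75))
c=vision.get_calibration('wrist');im=cap('wrist','w27.png',1.42)
for v in (90,120): blanks(im,c,vmin=v)
```

```text
t 41.4 pos [ 0.5114 -0.3854  0.1516] SHIFT [-0.072  0.006  4.846] TURN [-0.01 -0.02  0.02] gap 0.0597 F [-0.04 -0.36  0.77]
px [286. 210.] [ 0.512  -0.3872] mm [43.3 42.2] ang 75.2 fill 0.8
px [168. 219.] [ 0.4073 -0.3683] mm [46.9 43. ] ang 29.4 fill 0.77
px [286. 210.] [ 0.5118 -0.3877] mm [42.4 42.2] ang 75.2 fill 0.8
px [166. 220.] [ 0.4055 -0.3691] mm [43.  42.6] ang 51.8 fill 0.77
```

View pics/w27.png

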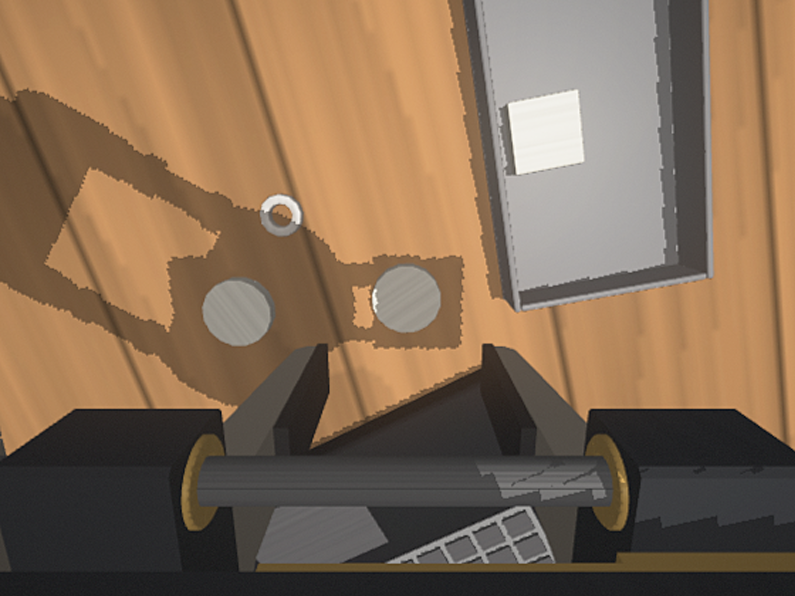

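Request:
move_arm([
  [0.3,[-0.07,0,1.6],[0,0,0]],
  [0.3,[-0.07,0,3.2],[0,0,0]],
  [0.3,[-0.07,0,4.4],[0,0,0]],
  [0.3,[-0.07,0,4.8],[0,0,0]],
  [0.3,[-0.07,0,4.92],[0,0,0]],
  [0.3,[-0.07,0,4.92],[0,0,0]],
  [0.3,[-0.07,0,4.92],[0,0,0]],
  [0.3,[-0.07,0,4.92],[0,0,0]],
])

```text
t: 42.12
ee_pos: [0.5118, -0.3899, 0.0324]
eef_rot: [0.002, 0.793, 0.609, 0.0]
force: [-0.0, -0.3, 0.2]
finger_gap: 0.0599
```

Run:
```python
from h import *
go([0.511,-0.3875,0.0305],np.deg2rad(75))
```

```text
t 42.12 pos [ 0.5118 -0.3899  0.0324] SHIFT [ 0.085 -0.056  0.074] TURN [0.04 0.03 0.01] gap 0.0599 F [-0.01 -0.27  0.22]
```

Request:
move_arm([
  [-1,[0.05,0,0.03],[0,0,0]],
  [-1,[0.05,0,0.03],[0,0,0]],
  [-1,[0.05,0,0.03],[0,0,0]],
  [-1,[0.05,0,0.03],[0,0,0]],
  [-1,[0.05,0,0.03],[0,0,0]],
  [-1,[0.05,0,0.03],[0,0,0]],
  [-1,[0.05,0,0.03],[0,0,0]],
])

```text
t: 42.7
ee_pos: [0.511, -0.3878, 0.0298]
eef_rot: [0.001, 0.793, 0.609, 0.0]
force: [-0.5, 0.7, 5.3]
finger_gap: 0.0427
```

Request:
move_arm([
  [-1,[0,0,-2],[0,0,0]],
  [-1,[0,0,-3.6],[0,0,0]],
  [-1,[0,0,-3.6],[0,0,0]],
  [-1,[0,0,-3.6],[0,0,0]],
  [-1,[0,0,-3.6],[0,0,0]],
])

```text
t: 43.12
ee_pos: [0.5103, -0.3873, 0.1185]
eef_rot: [-0.0, 0.793, 0.609, -0.0]
force: [0.5, 0.5, -0.5]
finger_gap: 0.0426
```

Run:
```python
from h import *
go([0.6355,-0.3184,0.118],np.deg2rad(85.6))
```

```text
t 43.12 pos [ 0.5103 -0.3873  0.1185] SHIFT [3.958 4.124 0.018] TURN [-0.    0.   -2.12] gap 0.0426 F [ 0.47  0.53 -0.53]
```

Request:
move_arm([
  [-1,[3.88,4.12,0],[0,0,-2.1]],
  [-1,[3.88,4.12,0],[0,0,-2.1]],
  [-1,[3.88,4.12,0],[0,0,-2.1]],
  [-1,[3.88,4.12,0],[0,0,-2.1]],
  [-1,[3.88,4.12,0],[0,0,-2.1]],
  [-1,[3.88,4.12,0],[0,0,-2.1]],
  [-1,[3.88,4.12,0],[0,0,-2.1]],
  [-1,[3.88,4.12,0],[0,0,-2.1]],
])

```text
t: 43.78
ee_pos: [0.6335, -0.3209, 0.1175]
eef_rot: [-0.001, 0.735, 0.678, -0.0]
force: [-0.1, -0.9, -0.5]
finger_gap: 0.0428
```

Run:
```python
from h import *
go([0.6355,-0.3205,0.052],np.deg2rad(85.6))
```

```text
t 43.78 pos [ 0.6335 -0.3209  0.1175] SHIFT [0.021 0.086 2.622] TURN [-0.03 -0.01 -0.03] gap 0.0428 F [-0.14 -0.92 -0.54]
```

Request:
move_arm([
  [-1,[0,0.05,1.2],[0,0,0]],
  [-1,[0,0.05,2.2],[0,0,0]],
  [-1,[0,0.05,2.6],[0,0,0]],
  [-1,[0,0.05,2.6],[0,0,0]],
  [-1,[0,0.05,2.6],[0,0,0]],
  [0.08,[0,0.05,2.6],[0,0,0]],
  [0.08,[0,0.05,2.6],[0,0,0]],
  [0.08,[0,0.05,2.6],[0,0,0]],
])

```text
t: 44.45
ee_pos: [0.6373, -0.3212, 0.056]
eef_rot: [0.002, 0.734, 0.679, 0.0]
force: [-0.4, -0.5, -0.1]
finger_gap: 0.0499
```

Request:
move_arm([
  [0.08,[0,0,-1.5],[0,0,0]],
  [0.08,[0,0,-3],[0,0,0]],
  [0.08,[0,0,-4],[0,0,0]],
  [0.3,[0,0,-4],[0,0,0]],
  [0.3,[0,0,-4],[0,0,0]],
])

```text
t: 44.87
ee_pos: [0.6379, -0.3214, 0.1576]
eef_rot: [0.003, 0.734, 0.679, 0.001]
force: [-0.1, -0.3, -0.7]
finger_gap: 0.0592
```

Run:
```python
from h import *
cap('wrist','w28.png',1.42); go([0.4055,-0.3685,0.155],np.deg2rad(70))
```

```text
t 44.92 pos [ 0.6366 -0.3206  0.1548] SHIFT [-2.633 -9.068 -0.019] TURN [0.02 0.01 3.1 ] gap 0.0594 F [-0.23 -0.58 -0.34]
```

View pics/w28.png

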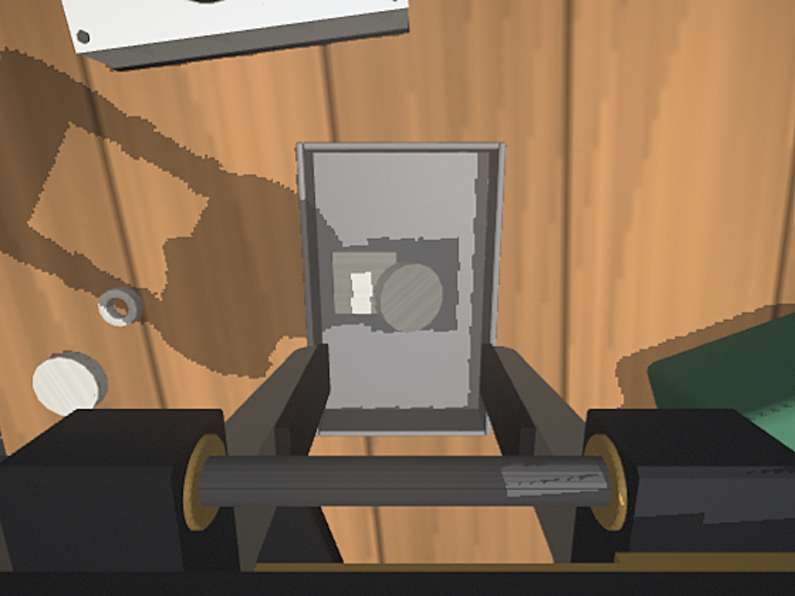

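The plate in the tray has shifted by itself by a few cm to (363,283), and the disc at (408,297) leans on it. Both are inside the tray and low. Now the last disc.

Request:
move_arm([
  [0.3,[-2.63,-9.07,0],[0,0,6]],
  [0.3,[-2.63,-9.07,0],[0,0,6]],
  [0.3,[-2.63,-9.07,0],[0,0,6]],
  [0.3,[-2.63,-9.07,0],[0,0,6]],
  [0.3,[-2.63,-9.07,0],[0,0,6]],
  [0.3,[-2.63,-9.07,0],[0,0,6]],
  [0.3,[-2.63,-9.07,0],[0,0,6]],
  [0.3,[-2.63,-9.07,0],[0,0,6]],
])

```text
t: 45.58
ee_pos: [0.4035, -0.3676, 0.1523]
eef_rot: [-0.002, 0.885, 0.465, -0.0]
force: [0.0, 0.4, 0.6]
finger_gap: 0.0594
```

Run:
```python
from h import *
go([0.4055,-0.3685,0.0305])
c=vision.get_calibration('wrist');im=cap('wrist','w29.png',1.42)
for v in (90,120): blanks(im,c,vmin=v)
```

```text
t 45.58 pos [ 0.4035 -0.3676  0.1523] SHIFT [0.01  0.098 4.87 ] TURN [-0.03 -0.02  0.  ] gap 0.0594 F [0.01 0.41 0.56]
px [287. 207.] [ 0.4057 -0.3686] mm [43.5 43.2] ang 8.9 fill 0.78
px [362. 370.] [ 0.3746 -0.5483] mm [33.3 59.6] ang 13.3 fill 0.63
px [287. 208.] [ 0.4054 -0.3687] mm [43.4 42.9] ang 79.6 fill 0.77
```

View pics/w29.png

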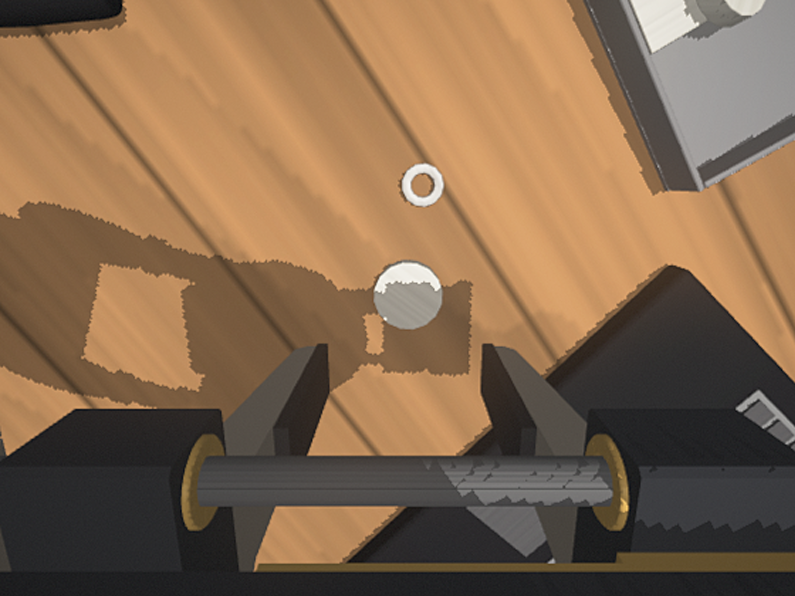

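Request:
move_arm([
  [0.3,[0,0.07,1.6],[0,0,0]],
  [0.3,[0,0.07,3.2],[0,0,0]],
  [0.3,[0,0.07,4.4],[0,0,0]],
  [0.3,[0,0.07,4.8],[0,0,0]],
  [0.3,[0,0.07,4.92],[0,0,0]],
  [0.3,[0,0.07,4.92],[0,0,0]],
  [0.3,[0,0.07,4.92],[0,0,0]],
  [0.3,[0,0.07,4.92],[0,0,0]],
])

```text
t: 46.3
ee_pos: [0.408, -0.3708, 0.0332]
eef_rot: [0.002, 0.885, 0.466, 0.0]
force: [0.3, -0.2, -0.4]
finger_gap: 0.0601
```

Run:
```python
from h import *
go([0.4055,-0.3685,0.0305])
```

```text
t 46.3 pos [ 0.408  -0.3708  0.0332] SHIFT [ 0.018 -0.134  0.106] TURN [0.05 0.02 0.  ] gap 0.0601 F [ 0.27 -0.25 -0.38]
```

Request:
move_arm([
  [-1,[0,-0.08,0.06],[0,0,0]],
  [-1,[0,-0.08,0.06],[0,0,0]],
  [-1,[0,-0.08,0.06],[0,0,0]],
  [-1,[0,-0.08,0.06],[0,0,0]],
  [-1,[0,-0.08,0.06],[0,0,0]],
  [-1,[0,-0.08,0.06],[0,0,0]],
  [-1,[0,-0.08,0.06],[0,0,0]],
])

```text
t: 46.88
ee_pos: [0.4051, -0.3685, 0.0301]
eef_rot: [0.0, 0.885, 0.466, 0.0]
force: [-1.0, 2.5, 5.5]
finger_gap: 0.0425
```

Request:
move_arm([
  [-1,[0,0,-2],[0,0,0]],
  [-1,[0,0,-3.6],[0,0,0]],
  [-1,[0,0,-3.6],[0,0,0]],
  [-1,[0,0,-3.6],[0,0,0]],
  [-1,[0,0,-3.6],[0,0,0]],
])

```text
t: 47.3
ee_pos: [0.4048, -0.368, 0.1189]
eef_rot: [-0.0, 0.885, 0.466, -0.0]
force: [-0.4, 0.6, -1.1]
finger_gap: 0.0428
```

Run:
```python
from h import *
go([0.6395,-0.2665,0.118],np.deg2rad(85.6))
im=cap('top'); cv2.imwrite('pics/t3.png',cv2.resize(im[110:190,380:480,::-1],None,fx=6,fy=6,interpolation=cv2.INTER_CUBIC))
```

```text
t 47.3 pos [ 0.4048 -0.368   0.1189] SHIFT [8.661 5.441 0.036] TURN [-0.   -0.   -6.02] gap 0.0428 F [-0.38  0.61 -1.14]
```

View pics/t3.png

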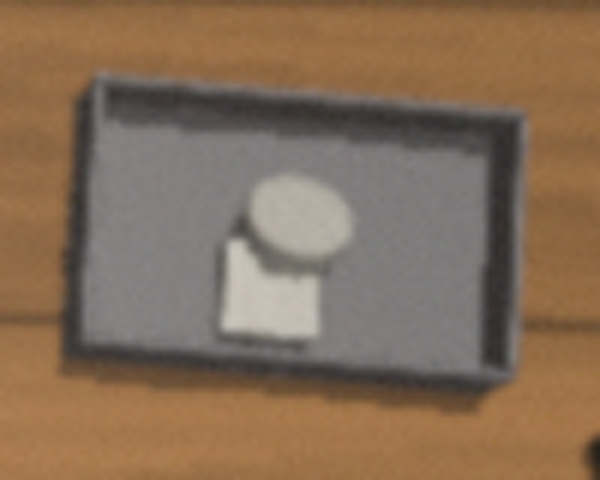

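Run:
```python
from h import *
go([0.6320,-0.371,0.120],np.deg2rad(85.6))
```

```text
t 47.35 pos [ 0.4042 -0.3672  0.1177] SHIFT [ 5.032  7.597 -0.108] TURN [-0.03 -0.02 -6.02] gap 0.0424 F [ 0.29 -0.09 -0.96]
```

Request:
move_arm([
  [-1,[5.03,7.6,0],[0,0,-6]],
  [-1,[5.03,7.6,0],[0,0,-6]],
  [-1,[5.03,7.6,0],[0,0,-6]],
  [-1,[5.03,7.6,0],[0,0,-6]],
  [-1,[5.03,7.6,0],[0,0,-6]],
  [-1,[5.03,7.6,0],[0,0,-6]],
  [-1,[5.03,7.6,0],[0,0,-6]],
  [-1,[5.03,7.6,0],[0,0,-6]],
])

```text
t: 48.02
ee_pos: [0.6321, -0.3707, 0.1157]
eef_rot: [-0.003, 0.734, 0.679, -0.001]
force: [-0.6, 0.0, 0.1]
finger_gap: 0.0427
```

Run:
```python
from h import *
go([0.6320,-0.371,0.052],np.deg2rad(85.6))
```

```text
t 48.02 pos [ 0.6321 -0.3707  0.1157] SHIFT [-0.019  0.009  2.546] TURN [-0.05 -0.03 -0.  ] gap 0.0427 F [-0.61  0.03  0.09]
```

Request:
move_arm([
  [-1,[0,0,1.2],[0,0,0]],
  [-1,[0,0,2.2],[0,0,0]],
  [-1,[0,0,2.6],[0,0,0]],
  [-1,[0,0,2.6],[0,0,0]],
  [-1,[0,0,2.6],[0,0,0]],
  [0.08,[0,0,2.6],[0,0,0]],
  [0.08,[0,0,2.6],[0,0,0]],
  [0.08,[0,0,2.6],[0,0,0]],
])

```text
t: 48.68
ee_pos: [0.6337, -0.3729, 0.0566]
eef_rot: [0.002, 0.734, 0.679, 0.0]
force: [0.4, -0.2, 0.6]
finger_gap: 0.0501
```

Request:
move_arm([
  [0.08,[0,0,-1.5],[0,0,0]],
  [0.08,[0,0,-3],[0,0,0]],
  [0.08,[0,0,-4.5],[0,0,0]],
  [0.3,[-4,-4,-4.5],[0,0,0]],
  [0.3,[-4,-6,-4.5],[0,0,0]],
  [0.3,[-4,-8,-4.5],[0,0,0]],
  [0.3,[-4,-8,-4.5],[0,0,0]],
  [0.3,[-4,-8,-4.5],[0,0,0]],
])

```text
t: 49.35
ee_pos: [0.4418, -0.4517, 0.1681]
eef_rot: [0.001, 0.734, 0.679, -0.0]
force: [-0.2, -0.9, 0.8]
finger_gap: 0.0598
```

Run:
```python
from h import *
s=observe(); print(np.round(s['ee_pos'],3))
im=cap('top','t4.png',1.42); 
cv2.imwrite('pics/t5.png',cv2.resize(im[110:215,200:480,::-1],None,fx=2.8,fy=2.8,interpolation=cv2.INTER_CUBIC))
sd=cap('side'); cv2.imwrite('pics/s5.png',cv2.resize(sd[100:420,200:460,::-1],None,fx=1.85,fy=1.85,interpolation=cv2.INTER_CUBIC))
```

```text
[ 0.442 -0.452  0.168]
```

View pics/t4.png

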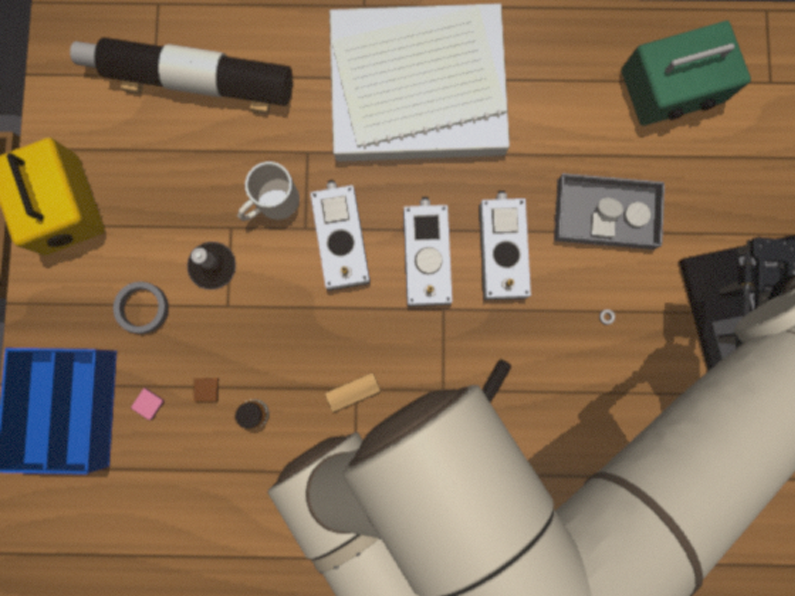

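View pics/t5.png

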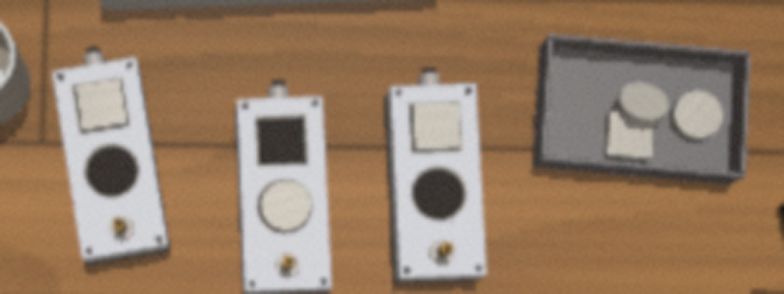

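View pics/s5.png

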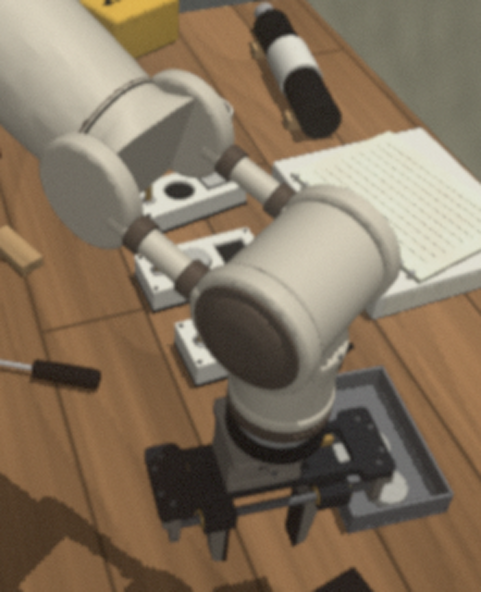

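The top view shows plates in the left and right square recesses, the disc in the middle round one, three blanks in the tray, the gauge upright, and mug, nut and tape in place. I'll check flatness with one wrist look and one clear side look.

Run:
```python
from h import *
go([0.58,-0.06,0.25],np.deg2rad(90))
```

```text
t 49.45 pos [ 0.4383 -0.453   0.1676] SHIFT [16.136  4.329 -3.319] TURN [-0.02  0.01 -0.96] gap 0.06 F [0.21 0.7  0.2 ]
```

Request:
move_arm([
  [0.3,[0,0,-3.3],[0,0,0]],
  [0.3,[0,0,-3.3],[0,0,0]],
  [0.3,[4,2,-3.3],[0,0,0]],
  [0.3,[8,3,-3.3],[0,0,0]],
  [0.3,[12,4,-3.3],[0,0,0]],
  [0.3,[16,4.3,-3.3],[0,0,0]],
  [0.3,[16,4.3,-3.3],[0,0,0]],
  [0.3,[16,4.3,-3.3],[0,0,0]],
])

```text
t: 50.12
ee_pos: [0.5343, -0.2167, 0.2507]
eef_rot: [0.001, 0.734, 0.679, 0.0]
force: [0.8, -0.1, -0.6]
finger_gap: 0.0598
```

Request:
move_arm([
  [0.3,[5,0,0],[0,0,0]],
  [0.3,[5,0,0],[0,0,0]],
  [0.3,[5,0,0],[0,0,0]],
  [0.3,[5,0,0],[0,0,0]],
  [0.3,[5,0,0],[0,0,0]],
  [0.3,[5,0,0],[0,0,0]],
])

```text
t: 50.62
ee_pos: [0.5435, -0.0944, 0.2502]
eef_rot: [0.001, 0.734, 0.679, 0.0]
force: [-1.1, -0.7, 0.2]
finger_gap: 0.0599
```

Run:
```python
from h import *
s=observe(); print(np.round(s['ee_pos'],3)); c=vision.get_calibration('wrist')
im=cap('wrist','w30.png',1.42)
for z in (.046,):
    blanks(im,c,z=z,smax=40,vmin=190);
```

```text
[ 0.543 -0.094  0.25 ]
px [365. 381.] [ 0.6274 -0.3452] mm [36.6 38.4] ang 85.6 fill 0.78
```

View pics/w30.png

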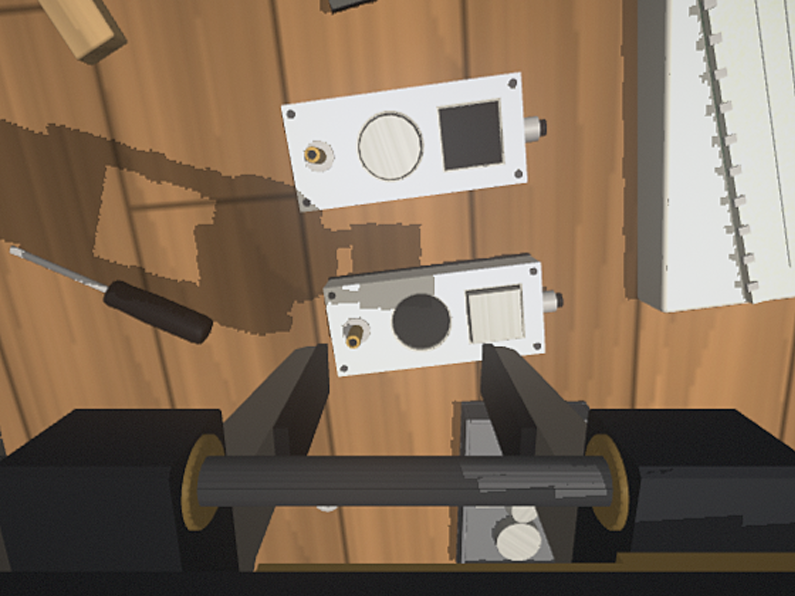

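Request:
move_arm([
  [0.3,[18,-8,-2],[0,0,0]],
  [0.3,[18,-8,-2],[0,0,0]],
  [0.3,[18,-8,-2],[0,0,0]],
  [0.3,[18,-8,-2],[0,0,0]],
  [0.3,[18,-8,-2],[0,0,0]],
  [0.3,[18,-8,-2],[0,0,0]],
  [0.3,[18,-8,-2],[0,0,0]],
  [0.3,[18,-8,-2],[0,0,0]],
])

```text
t: 51.33
ee_pos: [0.4324, 0.2187, 0.2837]
eef_rot: [0.0, 0.735, 0.678, 0.0]
force: [0.8, 1.2, 0.4]
finger_gap: 0.0597
```

Request:
move_arm([
  [0.3,[7,-2,0],[0,0,0]],
  [0.3,[7,-2,0],[0,0,0]],
  [0.3,[7,-2,0],[0,0,0]],
  [0.3,[7,-2,0],[0,0,0]],
  [0.3,[7,-2,0],[0,0,0]],
  [0.3,[7,-2,0],[0,0,0]],
  [0.3,[7,-2,0],[0,0,0]],
  [0.3,[7,-2,0],[0,0,0]],
])

```text
t: 52.0
ee_pos: [0.3973, 0.3953, 0.283]
eef_rot: [0.0, 0.735, 0.678, -0.0]
force: [-0.0, 0.4, 0.5]
finger_gap: 0.0597
```

Run:
```python
from h import *
s=observe(); print(np.round(s['ee_pos'],3),s['t'])
sd=cap('side'); cv2.imwrite('pics/s6.png',cv2.resize(sd[130:400,220:460,::-1],None,fx=2.2,fy=2.2,interpolation=cv2.INTER_CUBIC))
cv2.imwrite('pics/s7.png',cv2.resize(sd[175:310,255:380,::-1],None,fx=4.4,fy=4.4,interpolation=cv2.INTER_CUBIC))
```

```text
[0.397 0.395 0.283] 52.0
```

View pics/s6.png

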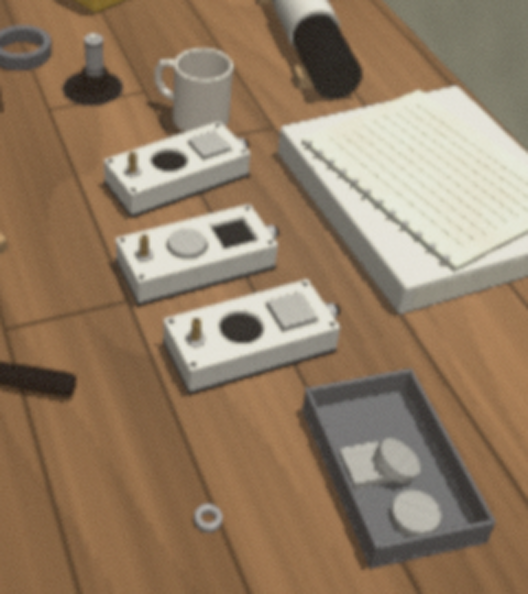

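View pics/s7.png

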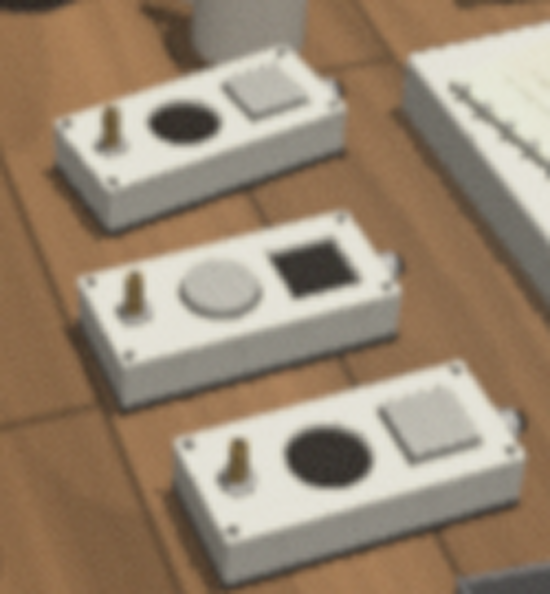

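All three blanks lie flat: plates at (265,88) and (430,422), the disc at (220,288). The tray holds three blanks and the gauge stands upright. I'm handing in.

```bash
python3 -c "
from h import *
print(job.job_done())"
```

```text
the job is handed in; nothing more can be done
None
```

The job is done and handed in at about t = 52 s of the 210 s allowed; `job_done()` reports no verdict.

**Readings:** I pressed the gauge fully home on the three packs from left to right, at about 20, 24 and 18 N. The left pack showed no dark band, so it is low. On the middle pack the band stood out of the barrel, so I took it as charged. I did not measure whether the band was fully clear, but a partly showing one may be taken either way. The right pack showed no band, so it is low.

**Result:** A plate lies in the square recess of the left and right packs, and a disc in the round recess of the middle pack. The left-over plate and two discs are in the tray, and the gauge is back upright on its mat.

**Last checks:** The final side view shows the three blanks flat in their recesses and the other recesses empty, with all left-overs in the tray. The top and side views show the mug, nut and tape where they were.

- **Tray:** the plate there moved a few centimetres after I dropped it (cause not known), so one disc leans on it. Both are inside the tray, well below the rim.
- **Camera offset:** the wrist camera read about 1 mm off sideways. I allowed for this by measuring each blank in the gripper and its recess with that same camera.

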